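Pin the rollers on a feed carriage and wind it in

TASK

Put every loose roller on the bench onto a stud of its own on the feed carriage, down on the carriage, and pin each one with a hairpin clip, its straight leg pushed through the stud's cross hole until its bent leg has snapped fully home round the stud. Only when all the rollers are pinned, swing the folded crank handle up until it latches upright, and then turn the handwheel by it one full turn clockwise, to its stop. A spare clip may stay where it lies; leave the crank upright and do not push the tools lying about.

Things in the scene. Friction and masses are not known exactly. Their poses are not given: they have to be found in the camera images.
- roller1_mid (a point): loose plain aluminium roller, a short thick tube 50 mm across and 30 mm high with a 26 mm through bore, standing on end on the bench (either end up is the same), 120 g; the point is its centre, half-way up, z along its bore. May be absent
- roller2_mid (a point): loose plain aluminium roller, a short thick tube 50 mm across and 30 mm high with a 26 mm through bore, standing on end on the bench (either end up is the same), 120 g; the point is its centre, half-way up, z along its bore. May be absent
- roller3_mid (a point): loose plain aluminium roller, a short thick tube 50 mm across and 30 mm high with a 26 mm through bore, standing on end on the bench (either end up is the same), 120 g; the point is its centre, half-way up, z along its bore. May be absent
- clip1_grip (a point): loose hairpin clip lying flat, either side up, 115 mm long, 80 g: grey grip (32 x 30 x 16 mm along x, y, z) with two 6 mm steel wires at its +x end. Straight leg: along x at y = -7, mid-thickness, tip at x = 99. Bent leg beside it at +y: sprung, opens outward (4 N), round belly, flared end with a foot. Point: the grip's centre, where it is held; x runs to the tip
- clip1_hug (a point): point on that clip's straight leg, 58 mm ahead (+x) of the grip's centre and 7 mm to the -y side, beside the middle of the bent leg's belly: it coincides with the centre of the stud's cross hole when the clip is fully home. x along the leg
- clip2_grip (a point): loose hairpin clip lying flat, either side up, 115 mm long, 80 g: grey grip (32 x 30 x 16 mm along x, y, z) with two 6 mm steel wires at its +x end. Straight leg: along x at y = -7, mid-thickness, tip at x = 99. Bent leg beside it at +y: sprung, opens outward (4 N), round belly, flared end with a foot. Point: the grip's centre, where it is held; x runs to the tip
- clip2_hug (a point): point on that clip's straight leg, 58 mm ahead (+x) of the grip's centre and 7 mm to the -y side, beside the middle of the bent leg's belly: it coincides with the centre of the stud's cross hole when the clip is fully home. x along the leg
- clip3_grip (a point): loose hairpin clip lying flat, either side up, 115 mm long, 80 g: grey grip (32 x 30 x 16 mm along x, y, z) with two 6 mm steel wires at its +x end. Straight leg: along x at y = -7, mid-thickness, tip at x = 99. Bent leg beside it at +y: sprung, opens outward (4 N), round belly, flared end with a foot. Point: the grip's centre, where it is held; x runs to the tip
- clip3_hug (a point): point on that clip's straight leg, 58 mm ahead (+x) of the grip's centre and 7 mm to the -y side, beside the middle of the bent leg's belly: it coincides with the centre of the stud's cross hole when the clip is fully home. x along the leg
- stud1_hole (a point): centre of the cross hole of stud 1 of three, upright steel studs 20 mm across, 95 mm apart along y, 56 mm tall on the carriage's top. The hole, 10 x 10 mm, goes right through along x; its centre is 41 mm above the carriage's top, 11 mm above a seated roller and 15 mm below the stud's end. A clip may be pushed in from either end
- stud1_seat (a point): point on the axis of stud 1, 15 mm above the carriage's flat top: where the centre of a roller lies when it is seated on that stud
- stud2_hole (a point): centre of the cross hole of stud 2 of three, upright steel studs 20 mm across, 95 mm apart along y, 56 mm tall on the carriage's top. The hole, 10 x 10 mm, goes right through along x; its centre is 41 mm above the carriage's top, 11 mm above a seated roller and 15 mm below the stud's end. A clip may be pushed in from either end
- stud2_seat (a point): point on the axis of stud 2, 15 mm above the carriage's flat top: where the centre of a roller lies when it is seated on that stud
- stud3_hole (a point): centre of the cross hole of stud 3 of three, upright steel studs 20 mm across, 95 mm apart along y, 56 mm tall on the carriage's top. The hole, 10 x 10 mm, goes right through along x; its centre is 41 mm above the carriage's top, 11 mm above a seated roller and 15 mm below the stud's end. A clip may be pushed in from either end
- stud3_seat (a point): point on the axis of stud 3, 15 mm above the carriage's flat top: where the centre of a roller lies when it is seated on that stud
- wheel_axis (a point): point on the upright axis of the handwheel (dark steel, 96 mm across, rim top 50 mm above the bench) at the right end of the feed bed, 72 mm above the bench, level with the crank's hinge
- crank_hinge (a point): hinge of the folding crank handle, 56 mm out from the handwheel's axis and 72 mm above the bench; goes round with the wheel
- crank_grip (a point): point on the centre line of the crank's round grey handle (16 mm across, 53 mm long, ends 71 mm from the hinge), 55 mm from the hinge. Folded, the handle lies level 14 mm clear above the wheel rim, pointing from the hinge inward over the wheel's axis; x of this point runs from the hinge along the handle, y along the hinge axis
- crank (a joint): fold angle of the crank: 0 folded level over the wheel, 1.571 upright and latched (its stop). A sprung latch resists by about 3 N at the handle up to half-way and then snaps it home. Folded, a tail on the crank stands between two lugs and locks the wheel; it is clear above about 1 rad
- handwheel (a joint): turn of the handwheel about its upright axis: grows clockwise seen from above, 0 at the start, 6.283 at its stop one full turn on. It moves the carriage 40 mm to the left (the bed's +y) by then; it turns easily by the upright crank handle
- spanner_13: bystander: open-and-ring spanner lying on the bench near the front edge, 182 mm long
- screwdriver_yellow: bystander: screwdriver with yellow handle lying on the bench near the front edge, 199 mm long
- multimeter: bystander: yellow-edged multimeter, 130 x 68 x 41 mm, lying on the bench to the right

How it is judged:
By the outcome, as a careful person would: the job done as asked, in the order asked, and still so for the second after the job is handed in, with the robot touching nothing.
Of roller1, roller2, roller3 only 2 to 3 are there at a start; the rules pass over those that are not, and their reading is None.
At some moment in a run one of roller1, roller2, roller3, clip1, clip2, clip3 may be knocked a few centimetres aside while the robot is not near it.
Once in a run the grip may slacken for a moment while it holds something.
It also fails if it takes over 210 s, if anything falls off the work surface, if the arm or the gripper's body presses on something with over 40 N, if the wrist force passes 120 N, or if a joint passes its speed limit or range.

ROBOT

A 7-joint arm with a two-finger parallel gripper is mounted at the origin on a cart in front of the work surface, level with it; the furniture and walls round the work are solid. World frame = base frame: x ahead of the robot, y to its left, z up, the work surface at z = 0. Lengths are in m, angles in rad, forces in N, time in s.
With the tool pointing down it reaches from about 0.4 to 0.925 m from the base axis. Payload 4.1 kg.
Tool frame: the origin (TCP) lies midway between the tips of the shut fingers; the grasp point (between the pads) lies arm.grip_depth behind it (arm.grip_depth is the distance from the TCP to the grasp point, in m); z points along the fingers, x is the direction in which the jaws open and shut, and the axes are right-handed (so a half turn about z gives the same grasp; the last joint's range is limited). The gripper opens to 85 mm and grips with 20 to 120 N. Pads are 22 mm wide; open, the fingers measure 114 mm over their backs; the gripper's body (76 mm by 85 mm) begins 54 mm behind the grasp point. The pads swing forward as they close: fully open they stand 13 mm farther back than shut.
Start: joints at [-1.378, 0.398, 0.045, 1.537, -0.019, 1.207, -0.051], TCP at [0.187, 0.623, 0.231] pointing down, gripper open.
Joint ranges: [-2.82, 2.82], [-0.49, 2.23], [-1.37, 1.46], [0, 2.46], [-1.36, 4.5], [0.23, 2], [-2.94, 2.94]. Speed limits (rad/s): [2.57, 2.57, 3.14, 3.14, 3.14, 3.14, 3.14].

INTERFACE

Orientations are given as a rotation vector (axis times angle).
In Python, from bench import arm gives the robot as it stands. The module is installed in compiled form; this text tells all that it offers.
- The arm moves only by the tool play_rows, never from a script. Its argument "motion" is text: rows parted by semicolons, each of 5 numbers parted by spaces: the finger opening in m, from 0 to 0.0854, then the shift along the world's x, y, z in m, then the turn about the world's z in degrees. A call has 1 to 5 rows; each row shifts and turns the commanded pose from where the row before left it; what a row does not reach is not made up. A row lasts 1/10 s, in which the tool goes at most 50 mm and 8.59 degrees, less where a joint would pass 70% of its speed; a pose out of reach is approached as far as the arm can. A call is refused whole if a number of a shift passes 0.05 or a number of a turn 8.59, either way. A call with a gripper value outside its range is refused whole. The fingers move at their own pace and stop on an object; "force" is the grip in N (left out, the last holds). Time passes only in rows, so rows that do not move let the fingers close. It gives the time, the measured TCP pose, the force and the opening at its end, in the units of the state.
- arm.state(): the state, without advancing time (a new reading comes with each control period).
- arm.grab_frame(name): name is "side" or "top" or "wrist"; returns a dict with "frame" (480x640x3 uint8, red, green, blue), "vfov" (degrees; the focal length in pixels is half the picture's height over the tangent of half this angle, whatever the lens; pixels are square), "cx", "cy" (the principal point, pixels), "pose" (4x4, takes a point from camera to world coordinates). Camera axes: x right, y down, z forward; pixel columns grow to the right and rows downward; lengths in m; the calibration is good to about 2 mm. A picture is of the moment at which its call begins. There is no depth.
- arm.hand_in(): hands the job in, once; it reports no verdict.
The state is a dict: "t": time; "joint_pos": joint angles; "joint_vel": joint speeds; "joint_torque": joint torques, N m; "tool_pos": TCP position; "ee_rot": TCP orientation; "ft_force": force on the tool from outside, world axes, zero at the start; "torque": the same for the moment, N m; "gripper_width": finger opening in m.
Only numpy, scipy, OpenCV 4.12 (cv2) and the standard library are available. Lean on these libraries where they do the work, as an engineer would, in place of code of your own. Each camera call takes 0.05 s, during which the arm holds its last target.

## Working session

There is one attempt and no reset: what is moved stays moved. The work goes in short steps, Python scripts to look and compute and a tool call to move; the robot and the scene stay as the last step left them, time stands still between calls to the robot, and variables do not carry over. Pictures are saved under pics/ and viewed, and the job is handed in when it is done.

Besides the shell and the picture viewer there is one more tool, called as a command line: name --argument value ..., lists and objects as JSON in quotes. play_rows: Moves the arm, as the interface text tells. Its arguments: {"type":"object","properties":{"motion":{"type":"string"},"force":{"type":"number"}},"required":["motion"]}

```bash
mkdir -p pics; cat > h.py <<'E'
import numpy as np, cv2
from scipy.spatial.transform import Rotation as R
from bench import arm
def grab(name,fn=None):
    f=arm.grab_frame(name)
    if fn: cv2.imwrite('pics/'+fn,f['frame'][:,:,::-1])
    return f
def K(f):
    h=f['frame'].shape[0]; fl=h/2/np.tan(np.radians(f['vfov'])/2); return fl
def ray(f,u,v):
    fl=K(f); d=np.array([(u-f['cx'])/fl,(v-f['cy'])/fl,1]); P=np.array(f['pose']); return P[:3,3],P[:3,:3]@d
def at_z(f,u,v,z):
    o,d=ray(f,u,v); return o+d*(z-o[2])/d[2]
def proj(f,p):
    P=np.array(f['pose']); c=P[:3,:3].T@(np.array(p)-P[:3,3]); fl=K(f); return np.array([f['cx']+fl*c[0]/c[2],f['cy']+fl*c[1]/c[2]])
E
python3 - <<'E'
from h import *
for n in ['side','top','wrist']:
    f=grab(n,n+'0.png'); print(n,f['vfov'],f['cx'],f['cy'],np.round(f['pose'],3).tolist())
s=arm.state(); print(s, arm.grip_depth)
E
```

```text
side 43.639059246619595 329.84438242239924 233.32142893527566 [[0.808, -0.263, 0.527, -0.343], [-0.588, -0.322, 0.742, -1.295], [-0.026, -0.91, -0.415, 0.724], [0.0, 0.0, 0.0, 1.0]]
top 46.24201615583924 319.14076372888564 239.4125802979112 [[-0.016, -0.991, 0.135, 0.33], [-1.0, 0.018, 0.016, -0.134], [-0.018, -0.135, -0.991, 1.391], [0.0, 0.0, 0.0, 1.0]]
wrist 60.283612649346736 321.0829256049108 246.211678146201 [[0.287, 0.905, 0.314, 0.105], [0.958, -0.271, -0.097, 0.647], [-0.003, 0.329, -0.944, 0.374], [0.0, 0.0, 0.0, 1.0]]
{'t': 0.15, 'joint_pos': array([-1.37801266,  0.39903526,  0.04504872,  1.53758855, -0.01869012,
        1.20691301, -0.05071284]), 'joint_vel': array([ 0.00076824, -0.00447952, -0.00072427, -0.00370496,  0.00063874,
        0.00079598,  0.00117141]), 'joint_torque': array([ 2.53842816e-03, -4.75562418e+01,  1.36708416e+00, -2.54512095e+01,
        1.17361837e-02,  6.44408836e-03,  8.86507678e-06]), 'tool_pos': array([0.18681994, 0.62206491, 0.23049471]), 'ee_rot': array([ 2.51989178e+00,  1.87442127e+00, -1.80158903e-03]), 'ft_force': array([ 0.45467896, -0.09264237,  0.6266795 ]), 'torque': array([-0.02231593,  0.0047745 ,  0.03003034]), 'gripper_width': 0.08501590915669152} 0.0187
```

View pics/top0.png

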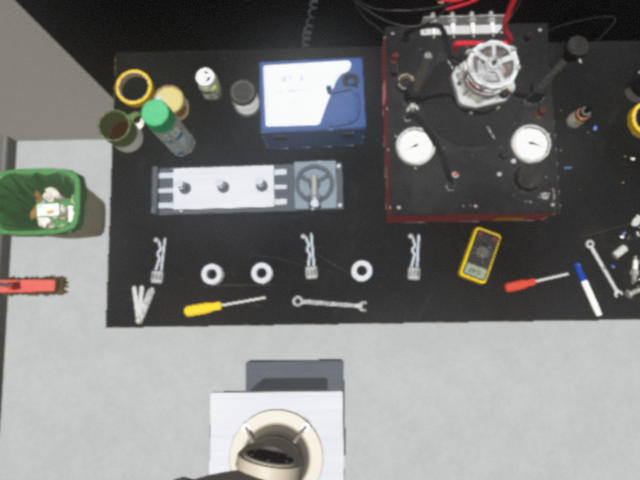

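View pics/side0.png

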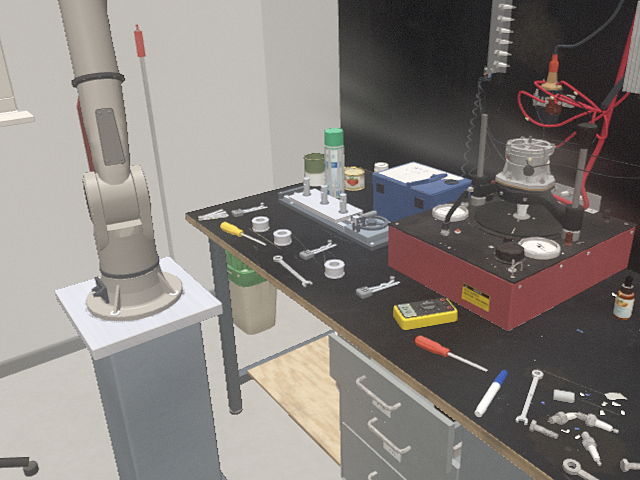

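View pics/wrist0.png

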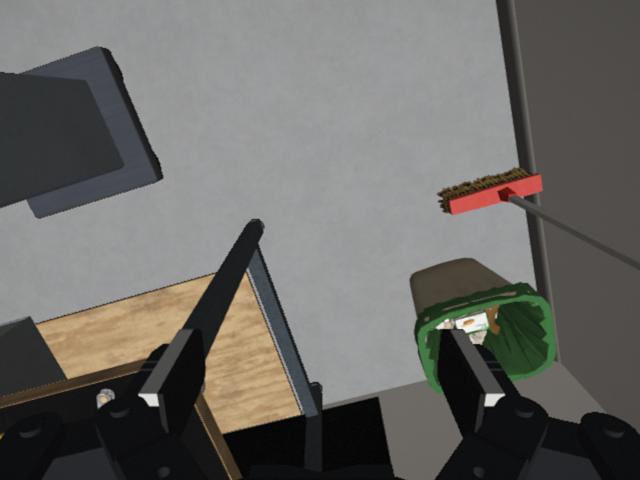

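```bash
python3 - <<'E'
from h import *
f=grab('top')
im=f['frame'][130:340,100:480]
cv2.imwrite('pics/topz.png',cv2.resize(im,None,fx=2.1,fy=2.1,interpolation=cv2.INTER_CUBIC)[:,:,::-1])
for n,u,v,z in [('r1',212,274,.03),('r2',262,272,.03),('r3',361,270,.03),('c1',157,277,.008),('c2',311,272,.008),('c3',413,274,.008),('s1',184,187,.1),('s2',222,186,.1),('s3',261,185,.1),('wheel',315,186,.05)]:
    print(n,at_z(f,u,v,z).round(3))
E
```

```text
r1 [0.435 0.15  0.03 ]
r2 [0.438 0.028 0.03 ]
r3 [ 0.439 -0.212  0.03 ]
c1 [0.432 0.291 0.008]
c2 [ 0.438 -0.09   0.008]
c3 [ 0.428 -0.341  0.008]
s1 [0.636 0.204 0.1  ]
s2 [0.637 0.114 0.1  ]
s3 [0.638 0.022 0.1  ]
wheel [ 0.644 -0.104  0.05 ]
```

View pics/topz.png

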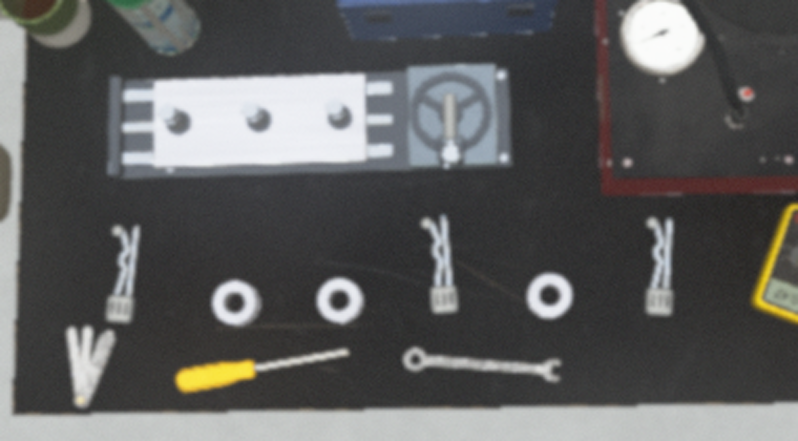

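play_rows --motion "0.085 0.023 -0.042 0.002 3.34; 0.085 0.023 -0.042 0.002 3.34; 0.085 0.023 -0.042 0.002 3.34; 0.085 0.023 -0.042 0.002 3.34; 0.085 0.023 -0.042 0.002 3.34" --force 60

```text
t: 0.7
tool_pos: [0.3027, 0.4106, 0.2413]
ee_rot: [-2.219, -2.224, -0.0]
ft_force: [0.3, -0.1, 0.4]
gripper_width: 0.0852
```

play_rows --motion "0.085 0.023 -0.042 0.002 0; 0.085 0.023 -0.042 0.002 0; 0.085 0.023 -0.042 0.002 0; 0.085 0.023 -0.042 0.002 0; 0.085 0.023 -0.042 0.002 0"

```text
t: 1.2
tool_pos: [0.4175, 0.2007, 0.2516]
ee_rot: [-2.221, -2.221, -0.001]
ft_force: [0.8, 0.5, -0.2]
gripper_width: 0.085
```

play_rows --motion "0.085 0 0 0 0; 0.085 0 0 0 0;0.085 0 0 0 0"

```text
t: 1.5
tool_pos: [0.4163, 0.2037, 0.2512]
ee_rot: [-2.219, -2.223, 0.0]
ft_force: [-0.2, 0.7, -0.2]
gripper_width: 0.0852
```

```bash
python3 - <<'E'
from h import *
f=grab('wrist','w1.png'); s=arm.state(); print(s['tool_pos'],R.from_rotvec(s['ee_rot']).as_matrix().round(3),s['joint_pos'].round(2),s['ft_force']); print(np.round(f['pose'],4).tolist())
for n,p in dict(r1=(.435,.15,.03),r2=(.438,.028,.03),s1=(.636,.204,.1)).items(): print(n,proj(f,p))
E
```

```text
[0.41617978 0.20398202 0.25116541] [[-0.002  1.    -0.001]
 [ 1.     0.002  0.   ]
 [ 0.    -0.001 -1.   ]] [-0.84  0.04  0.3   1.94 -0.01  1.16  1.04] [-0.18077812 -0.29720733  0.9636899 ]
[[-0.0017, 0.9447, 0.3279, 0.3312], [1.0, 0.0017, 0.0004, 0.2042], [-0.0002, 0.3279, -0.9447, 0.3945], [0.0, 0.0, 0.0, 1.0]]
r1 [261.7177349  222.64608893]
r2 [128.91775002 225.57186088]
s1 [320.31999199 455.36203488]
```

View pics/w1.png

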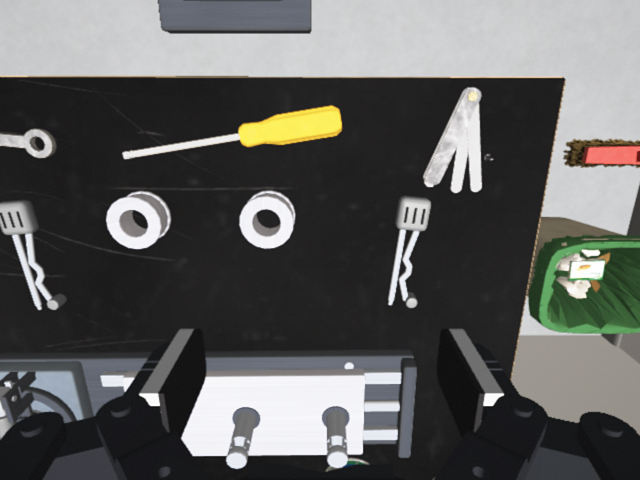

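```bash
cat >> h.py <<'E'
def zoom(f,box,fn,s=None):
    u0,v0,u1,v1=box; im=f['frame'][v0:v1,u0:u1]; s=s or min(800/(u1-u0),600/(v1-v0))
    cv2.imwrite('pics/'+fn,cv2.resize(im,None,fx=s,fy=s,interpolation=cv2.INTER_CUBIC)[:,:,::-1])
    return s
def blobs(f,thr=110,amin=60,box=None):
    g=cv2.cvtColor(f['frame'],cv2.COLOR_RGB2GRAY)
    m=(g>thr).astype(np.uint8)
    if box is not None:
        k=np.zeros_like(m); k[box[1]:box[3],box[0]:box[2]]=1; m*=k
    cs,_=cv2.findContours(m,cv2.RETR_EXTERNAL,cv2.CHAIN_APPROX_NONE)
    return m,[c for c in cs if cv2.contourArea(c)>amin]
E
python3 - <<'E'
from h import *
f=grab('wrist')
g=cv2.cvtColor(f['frame'],cv2.COLOR_RGB2GRAY)
for row in (215,): print(g[row,100:180:2]); print(g[row,235:300:2])
print(g[190:255:2,138]); print(g[190:255:2,267])
zoom(f,(380,180,450,320),'c1.png'); zoom(f,(100,180,300,260),'r12.png')
E
```

```text
[ 31  31  26 161 244 242 241 241 241 242 191 115 118 118 116 117  64  37
  38  32  27  74 236 243 244 244 246 246 244 164 122 119 119 122 220  86
  28  30  29  30]
[ 36  33 136 246 240 243 244 244 244 223 125  41  34  33  35  35  35  34
  35  33  28 165 246 245 246 245 244 245 205 220  76  33  34]
[ 52 239 132 121 192 242 244 243 243 242 242  77  27  37  30  29  30  39
 118 127 124 122 124 172 247 245 244 244 245 234  28  32  31]
[ 97 234 120 178 246 245 245 245 245 241  50  34  35  34  35  35  33  34
  35 106 122 125 125 185 245 244 244 245 246 146  29  35  33]
```

View pics/r12.png

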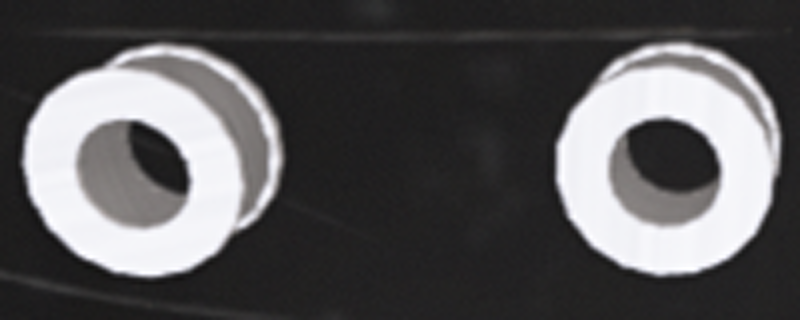

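View pics/c1.png

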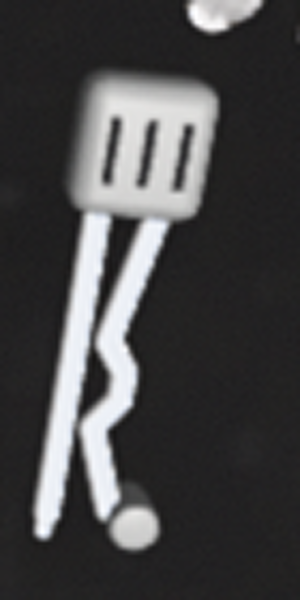

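```bash
cat >> h.py <<'E'
def rect(f,c,z,half=.05,res=.00025):
    "metric top view of plane z about c; image col -> +x, row -> +y"
    n=int(2*half/res); q=np.float32([[0,0],[n,0],[n,n],[0,n]])
    w=[[c[0]-half+a*res,c[1]-half+b*res,z] for a,b in q]
    s=np.float32([proj(f,p) for p in w])
    H=cv2.getPerspectiveTransform(s,q)
    return cv2.warpPerspective(f['frame'],H,(n,n),flags=cv2.INTER_LINEAR)
def topx(c,half,res,u,v): return np.array([c[0]-half+(u+.5)*res,c[1]-half+(v+.5)*res])
def roller(f,c,z=.03,fn=None):
    half,res=.05,.00025
    im=rect(f,c,z,half,res); g=cv2.cvtColor(im,cv2.COLOR_RGB2GRAY)
    m=(g>185).astype(np.uint8); m=cv2.morphologyEx(m,cv2.MORPH_OPEN,np.ones((17,17),np.uint8))
    cs,h=cv2.findContours(m,cv2.RETR_CCOMP,cv2.CHAIN_APPROX_NONE)
    out=[]
    for i,k in enumerate(cs):
        if cv2.contourArea(k)<2000: continue
        e=cv2.fitEllipse(k); out.append((('in' if h[0][i][3]>=0 else 'out'),topx(c,half,res,*e[0]).round(4),np.round(np.array(e[1])*res*1000,1)))
    if fn: cv2.imwrite('pics/'+fn,im[:,:,::-1])
    return out
E
python3 - <<'E'
from h import *
f=grab('wrist')
for c in [(.435,.15),(.438,.028)]: print(roller(f,c,fn='q%d.png'%(c[1]*1000)))
E
```

```text
[('out', array([0.4349, 0.1543]), array([48.7, 49.2])), ('in', array([0.4349, 0.1542]), array([26.2, 26.3]))]
[('out', array([0.4358, 0.0326]), array([48.7, 49. ])), ('in', array([0.4357, 0.0325]), array([26.1, 26.3]))]
```

View pics/q28.png

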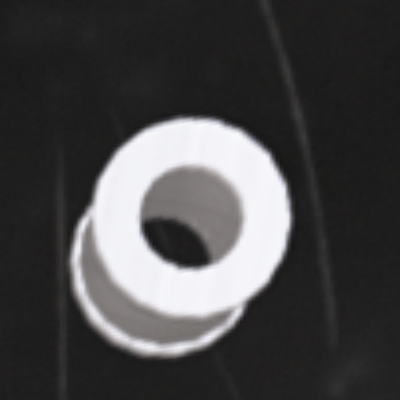

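play_rows --motion "0.085 0.037 -0.018 0.01 0; 0.085 0.037 -0.019 0.01 0; 0.085 0.037 -0.019 0.01 0; 0.085 0.037 -0.019 0.01 0; 0.085 0.037 -0.019 0.01 0"

```text
t: 2.15
tool_pos: [0.6031, 0.1093, 0.3015]
ee_rot: [-2.218, -2.224, -0.0]
ft_force: [-0.2, 0.8, 0.2]
gripper_width: 0.0847
```

play_rows --motion "0.085 0 0 0 0; 0.085 0 0 0 0;0.085 0 0 0 0"

```text
t: 2.45
tool_pos: [0.6009, 0.1103, 0.3006]
ee_rot: [-2.218, -2.223, 0.001]
ft_force: [-0.4, 0.6, 0.7]
gripper_width: 0.0848
```

```bash
python3 - <<'E'
from h import *
f=grab('wrist','w2.png'); s=arm.state(); print(s['tool_pos'],s['joint_pos'].round(2)); np.save('w2.npy',f,allow_pickle=True)
E
```

```text
[0.60076076 0.1103214  0.30083668] [-0.59  0.31  0.44  1.55 -0.14  1.32  1.44]
```

View pics/w2.png

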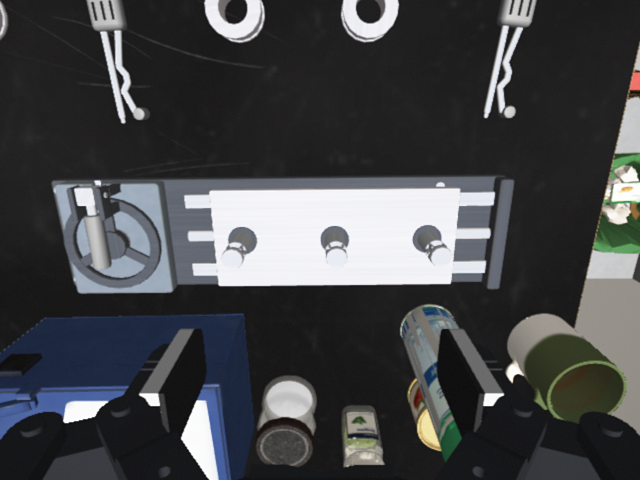

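```bash
python3 - <<'E'
from h import *
f=np.load('w2.npy',allow_pickle=True).item()
zoom(f,(210,180,470,290),'st.png'); zoom(f,(50,170,180,300),'wh.png')
E
```

```text
(no output)
```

View pics/st.png

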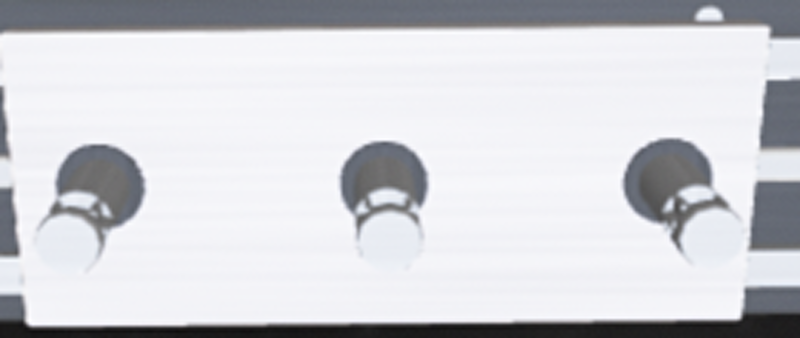

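View pics/wh.png

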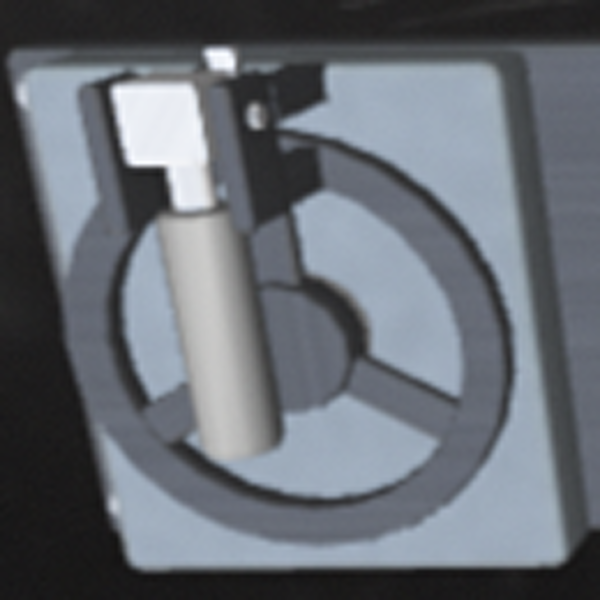

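play_rows --motion "0.085 -0.012 0.001 -0.027 0; 0.085 -0.012 0.001 -0.027 0; 0.085 -0.012 0.001 -0.027 0; 0.085 -0.012 0 -0.027 0; 0.085 -0.012 0 -0.022 0"

```text
t: 3.0
tool_pos: [0.5397, 0.1129, 0.17]
ee_rot: [-2.218, -2.223, 0.001]
ft_force: [0.1, 0.2, -0.1]
gripper_width: 0.085
```

play_rows --motion "0.085 0 0 0 0; 0.085 0 0 0 0;0.085 0 0 0 0"

```text
t: 3.3
tool_pos: [0.5435, 0.1122, 0.1731]
ee_rot: [2.22, 2.221, 0.005]
ft_force: [-0.2, 0.6, 1.2]
gripper_width: 0.0848
```

```bash
python3 - <<'E'
from h import *
f=grab('wrist','w3.png'); s=arm.state(); print(s['tool_pos'],s['joint_pos'].round(2)); np.save('w3.npy',f,allow_pickle=True)
print(zoom(f,(160,250,490,480),'st3.png'))
E
```

```text
[0.54357729 0.11210686 0.17306005] [-0.62  0.3   0.42  1.85 -0.14  1.02  1.42]
2.4242424242424243
```

View pics/st3.png

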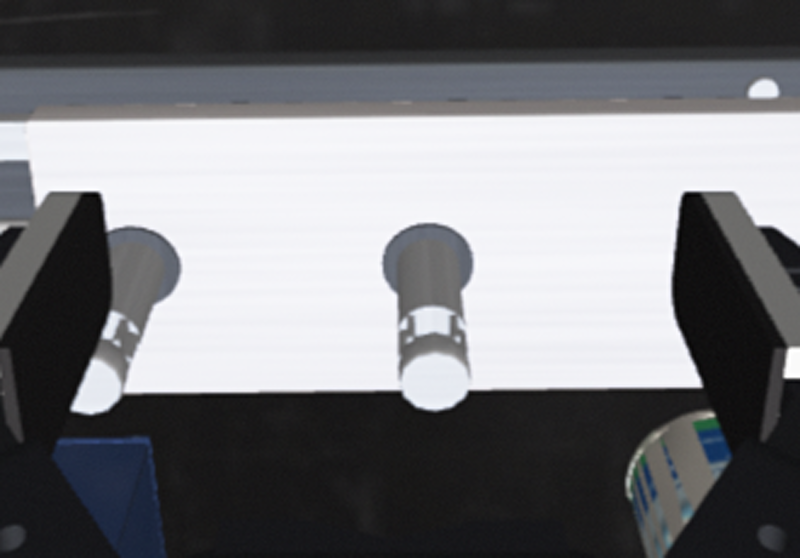

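```bash
cat >> h.py <<'E'
def tri(obs):
    A=np.zeros((3,3)); b=np.zeros(3)
    for f,u,v in obs:
        o,d=ray(f,u,v); d=d/np.linalg.norm(d); M=np.eye(3)-np.outer(d,d); A+=M; b+=M@o
    return np.linalg.solve(A,b)
E
python3 - <<'E'
from h import *
a=np.load('w2.npy',allow_pickle=True).item();b=np.load('w3.npy',allow_pickle=True).item()
print('top',tri([(a,336.1,258),(b,339.4,407.2)]).round(4),'base',tri([(a,334.8,239.1),(b,336.6,358.5)]).round(4))
for z in (.034,.036,.038,.04,.042,.044): print(z,at_z(a,334.8,239.1,z).round(4),at_z(b,336.6,358.5,z).round(4),at_z(a,336.1,258,z+.056).round(4),at_z(b,339.4,407.2,z+.056).round(4))
z=.04
for n,u,v in [('1',668,180),('2',384,182),('3',101,186)]: print(n,at_z(a,u/3.077+210,v/3.077+180,z).round(4))
for n,u,v in [('1',711,235),('2',388,240),('3',68,245)]: print(n,at_z(a,u/3.077+210,v/3.077+180,z+.056).round(4))
# carriage corners
for u,v in [(3,32),(768,27),(30,325),(741,320)]: print(at_z(a,u/3.077+210,v/3.077+180,z).round(4))
E
```

```text
top [0.648  0.1249 0.0946] base [0.6477 0.1252 0.0405]
0.034 [0.6498 0.1254 0.034 ] [0.6522 0.1255 0.034 ] [0.6497 0.1248 0.09  ] [0.6519 0.1253 0.09  ]
0.036 [0.6492 0.1253 0.036 ] [0.6508 0.1254 0.036 ] [0.649  0.1247 0.092 ] [0.6502 0.1252 0.092 ]
0.038 [0.6485 0.1252 0.038 ] [0.6494 0.1253 0.038 ] [0.6482 0.1247 0.094 ] [0.6485 0.1251 0.094 ]
0.04 [0.6479 0.1252 0.04  ] [0.648  0.1252 0.04  ] [0.6475 0.1246 0.096 ] [0.6468 0.125  0.096 ]
0.042 [0.6472 0.1251 0.042 ] [0.6467 0.1251 0.042 ] [0.6467 0.1245 0.098 ] [0.6451 0.1249 0.098 ]
0.044 [0.6466 0.125  0.044 ] [0.6453 0.125  0.044 ] [0.646  0.1244 0.1   ] [0.6433 0.1248 0.1   ]
1 [0.647 0.22  0.04 ]
2 [0.6479 0.1252 0.04  ]
3 [0.6495 0.0305 0.04  ]
1 [0.6457 0.2189 0.096 ]
2 [0.6475 0.1246 0.096 ]
3 [0.6492 0.0309 0.096 ]
[0.5975 0.0021 0.04  ]
[0.5953 0.2476 0.04  ]
[0.7005 0.0028 0.04  ]
[0.698  0.2498 0.04  ]
```

play_rows --motion "0.085 -0.036 0.014 -0.02 0; 0.085 -0.036 0.014 -0.02 0; 0.085 -0.036 0.014 -0.02 0;0.085 0 0 0 0; 0.085 0 0 0 0"

```text
t: 3.85
tool_pos: [0.4345, 0.1542, 0.1121]
ee_rot: [2.22, 2.222, 0.003]
ft_force: [1.2, 0.2, 0.7]
gripper_width: 0.0851
```

```bash
python3 - <<'E'
from h import *
f=grab('wrist','w4.png'); s=arm.state(); print(s['tool_pos'],s['joint_pos'].round(2)); 
print(roller(f,(.435,.154)))
E
```

```text
[0.43592817 0.15403218 0.11260788] [-0.77  0.21  0.38  2.11 -0.1   0.83  1.24]
[('out', array([0.435 , 0.1542]), array([48.7, 49.2])), ('in', array([0.435 , 0.1542]), array([26.1, 26.3]))]
```

View pics/w4.png

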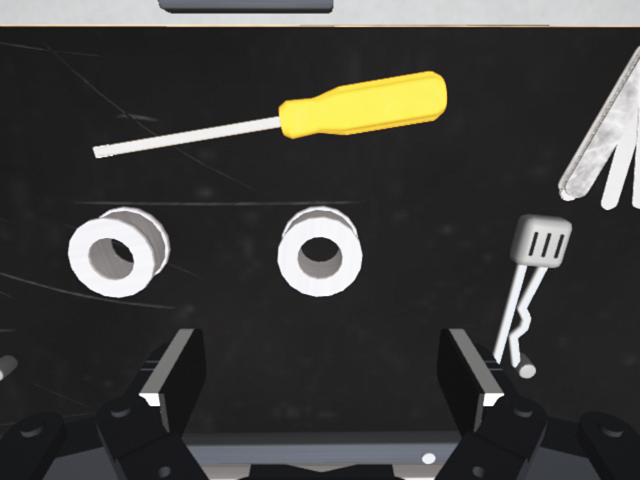

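play_rows --motion "0.085 0 0 -0.035 0; 0.085 0 0 -0.035 0; 0.085 -0.001 0 -0.03 0;0.085 0 0 -0.006 0; 0.085 0 0 0 0"

```text
t: 4.4
tool_pos: [0.4344, 0.1532, 0.0055]
ee_rot: [2.223, 2.219, 0.0]
ft_force: [0.3, -0.1, 0.2]
gripper_width: 0.085
```

play_rows --motion "0.03 0 0 0 0; 0.03 0 0 0 0; 0.03 0 0 0 0; 0.03 0 0 0 0; 0.03 0 0 0 0" --force 60

```text
t: 4.9
tool_pos: [0.4345, 0.1541, 0.0073]
ee_rot: [2.221, 2.221, 0.005]
ft_force: [-1.4, -1.1, 10.3]
gripper_width: 0.0486
```

play_rows --motion "0.03 0 0 0.04 0; 0.03 0 0 0.04 0; 0.03 0 0 0.04 0; 0.03 0 0 0 0; 0.03 0 0 0 0"

```text
t: 5.4
tool_pos: [0.4335, 0.1541, 0.1267]
ee_rot: [2.221, 2.221, 0.006]
ft_force: [-1.0, -0.0, -1.6]
gripper_width: 0.0485
```

```bash
python3 - <<'E'
from h import *
f=grab('wrist','w5.png'); s=arm.state(); p=s['tool_pos']; print(p,s['ft_force'],s['gripper_width']); 
for dz in (.02,.022,.024,.026): print(roller(f,p[:2],p[2]+dz))
E
```

```text
[0.4325115  0.15358145 0.12541373] [-0.21548493 -0.67319809 -0.69981122] 0.04847528937316757
[('out', array([0.437 , 0.1549]), array([50. , 50.5])), ('in', array([0.437 , 0.1549]), array([27.1, 27.5]))]
[('out', array([0.4356, 0.1549]), array([49.1, 49.6])), ('in', array([0.4356, 0.1549]), array([26.7, 27. ]))]
[('out', array([0.4341, 0.1549]), array([48.3, 48.8])), ('in', array([0.4341, 0.1549]), array([26.3, 26.6]))]
[('out', array([0.4327, 0.1549]), array([47.5, 48. ])), ('in', array([0.4327, 0.1549]), array([25.8, 26.2]))]
```

View pics/w5.png

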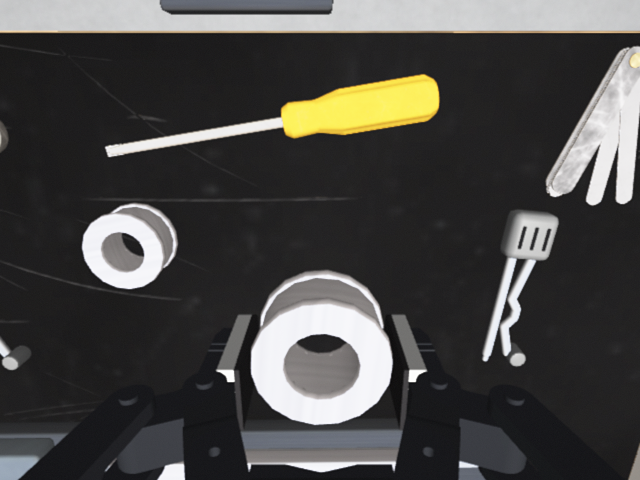

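play_rows --motion "0.03 0.042 0.013 0.003 0; 0.03 0.042 0.013 0.002 0; 0.03 0.043 0.013 0.002 0; 0.03 0.043 0.013 0.002 0; 0.03 0.042 0.0125 0.001 0"

```text
t: 5.95
tool_pos: [0.6454, 0.2183, 0.1328]
ee_rot: [-2.22, -2.22, 0.005]
ft_force: [-0.4, -0.1, -0.7]
gripper_width: 0.0487
```

play_rows --motion "0.03 0 0 0 0; 0.03 0 0 0 0; 0.03 0 0 0 0"

```text
t: 6.25
tool_pos: [0.6431, 0.2172, 0.1336]
ee_rot: [-2.221, -2.219, 0.006]
ft_force: [-0.4, 0.1, -0.9]
gripper_width: 0.048
```

```bash
python3 - <<'E'
from h import *
f=grab('wrist','w6.png'); s=arm.state(); p=s['tool_pos']; print(p,s['ft_force'],s['gripper_width'],R.from_rotvec(s['ee_rot']).as_matrix().round(3)[0]); 
print(roller(f,p[:2],p[2]+.024))
zoom(f,(200,220,440,400),'z6.png')
E
```

```text
[0.64322582 0.21734252 0.134223  ] [ 0.60610383 -0.5946897  -1.11519615] 0.04850227029769672 [ 0.001  1.    -0.003]
[('out', array([0.6425, 0.2181]), array([47.5, 47.6])), ('in', array([0.6425, 0.2181]), array([25.9, 26.2])), ('out', array([0.6082, 0.1971]), array([34.1, 90.2]))]
```

View pics/z6.png

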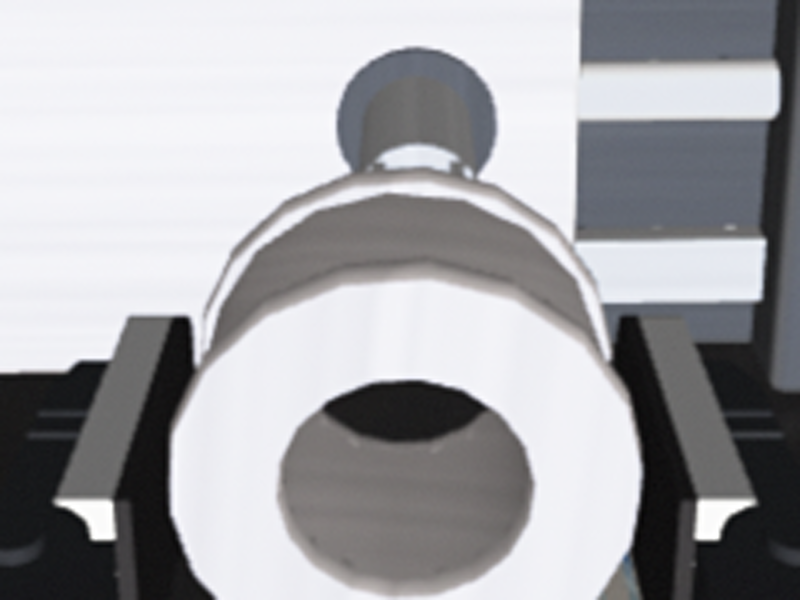

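```bash
python3 - <<'E'
from h import *
f=grab('wrist'); s=arm.state(); p=s['tool_pos']; print(p)
print(at_z(f,325.1,256.6,.039).round(4))
P=np.array(f['pose']);print(P[:3,3]-p, P[:3,:3].round(4).tolist())
for dz in (.019,.021,.024): print(roller(f,p[:2],p[2]+dz)[:1])
E
```

```text
[0.64347706 0.21756818 0.13479009]
[0.6475 0.2204 0.039 ]
[-0.08500036  0.00069076  0.14295736] [[0.0005, 0.9455, 0.3257], [1.0, 0.0, -0.0015], [-0.0014, 0.3257, -0.9455]]
[('out', array([0.6462, 0.2182]), array([49.5, 49.8]))]
[('out', array([0.6448, 0.2182]), array([48.7, 49. ]))]
[('out', array([0.6014, 0.2347]), array([17.2, 30.5]))]
```

play_rows --motion "0.03 0.002 0.0017 -0.015 0; 0.03 0 0 -0.01 0; 0.03 0 0 -0.008 0; 0.03 0 0 -0.006 0; 0.03 0 0 0 0"

```text
t: 6.85
tool_pos: [0.646, 0.2195, 0.0949]
ee_rot: [-2.221, -2.22, 0.003]
ft_force: [-0.5, -0.0, -0.7]
gripper_width: 0.0482
```

play_rows --motion "0.03 0 0 -0.01 0; 0.03 0 0 -0.01 0; 0.03 0 0 -0.01 0; 0.03 0 0 -0.008 0; 0.03 0 0 0 0"

```text
t: 7.35
tool_pos: [0.6457, 0.2195, 0.0564]
ee_rot: [-2.221, -2.22, 0.005]
ft_force: [-0.6, -0.7, -1.4]
gripper_width: 0.0483
```

play_rows --motion "0.03 0 0 -0.004 0; 0.03 0 0 -0.002 0; 0.03 0 0 0 0"

```text
t: 7.65
tool_pos: [0.647, 0.2197, 0.0523]
ee_rot: [-2.222, -2.221, -0.0]
ft_force: [-0.4, -0.8, -0.6]
gripper_width: 0.0484
```

play_rows --motion "0.03 0 0 -0.003 0; 0.03 0 0 -0.002 0; 0.03 0 0 0 0"

```text
t: 7.95
tool_pos: [0.6467, 0.2197, 0.047]
ee_rot: [-2.221, -2.221, 0.001]
ft_force: [0.1, -0.5, -0.6]
gripper_width: 0.0486
```

play_rows --motion "0.03 0 0 -0.002 0; 0.03 0 0 0 0"

```text
t: 8.15
tool_pos: [0.6472, 0.2199, 0.0456]
ee_rot: [2.222, 2.221, 0.001]
ft_force: [-0.3, -0.4, -0.3]
gripper_width: 0.0485
```

play_rows --motion "0.03 0 0 -0.002 0; 0.03 0 0 -0.001 0; 0.03 0 0 0 0"

```text
t: 8.45
tool_pos: [0.6472, 0.2198, 0.0454]
ee_rot: [-2.221, -2.22, -0.001]
ft_force: [-6.4, -1.0, 15.0]
gripper_width: 0.0478
```

play_rows --motion "0.085 0 0 0.001 0; 0.085 0 0 0 0; 0.085 0 0 0 0; 0.085 0 0 0 0"

```text
t: 8.85
tool_pos: [0.6468, 0.2197, 0.0429]
ee_rot: [-2.222, -2.221, 0.001]
ft_force: [-0.5, 0.1, -0.5]
gripper_width: 0.0851
```

play_rows --motion "0.085 0 0 0.03 0; 0.085 0 0 0.04 0; 0.085 -0.02 -0.02 0.04 0; 0.085 -0.04 -0.02 0 0; 0.085 -0.04 -0.02 0 0"

```text
t: 9.35
tool_pos: [0.5472, 0.1591, 0.1546]
ee_rot: [2.221, 2.22, 0.005]
ft_force: [-0.2, 0.2, 0.1]
gripper_width: 0.0849
```

play_rows --motion "0.085 -0.04 -0.03 -0.005 0; 0.085 -0.04 -0.03 -0.005 0; 0.085 -0.03 -0.03 -0.01 0; 0.085 0 -0.035 -0.01 0; 0.085 0 0 0 0"

```text
t: 9.85
tool_pos: [0.435, 0.0305, 0.1224]
ee_rot: [-2.229, -2.213, 0.004]
ft_force: [-0.9, -0.6, 0.6]
gripper_width: 0.0848
```

```bash
python3 - <<'E'
from h import *
f=grab('wrist','w7.png'); s=arm.state(); p=s['tool_pos']; print(p,s['joint_pos'].round(2))
print(roller(f,(.436,.0325)))
E
```

```text
[0.43651215 0.03292795 0.12308906] [-0.62  0.16  0.49  2.15 -0.1   0.85  1.5 ]
[('out', array([0.4355, 0.0324]), array([49.1, 49.6])), ('in', array([0.4356, 0.0325]), array([25.6, 26. ]))]
```

View pics/w7.png

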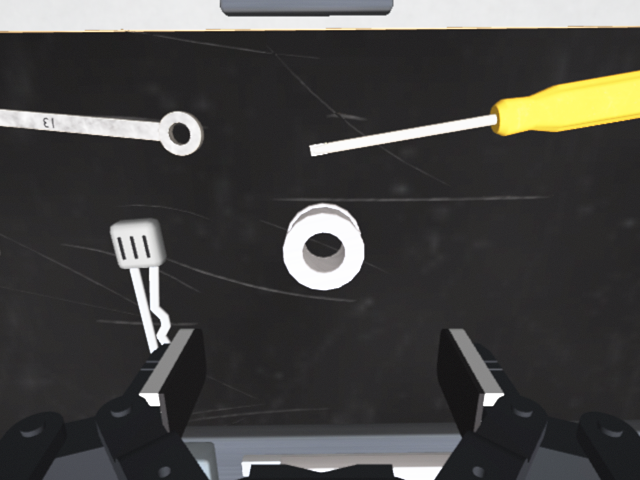

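play_rows --motion "0.085 -0.001 0 -0.04 0; 0.085 0 0 -0.04 0; 0.085 0 0 -0.03 0;0.085 0 0 -0.006 0; 0.085 0 0 0 0"

```text
t: 10.4
tool_pos: [0.4364, 0.0356, 0.007]
ee_rot: [-2.22, -2.222, 0.002]
ft_force: [0.1, 0.9, 0.1]
gripper_width: 0.085
```

play_rows --motion "0.03 0 0 0 0; 0.03 0 0 0 0; 0.03 0 0 0 0; 0.03 0 0 0 0; 0.03 0 0 0 0"

```text
t: 10.9
tool_pos: [0.4379, 0.0352, 0.0093]
ee_rot: [2.221, 2.221, 0.005]
ft_force: [-1.8, -0.9, 10.9]
gripper_width: 0.0481
```

play_rows --motion "0.03 0 0 0.04 0; 0.03 0 0 0.04 0; 0.03 0 0 0.045 0; 0.03 0 0 0 0; 0.03 0 0 0 0"

```text
t: 11.4
tool_pos: [0.437, 0.0356, 0.1337]
ee_rot: [2.221, 2.221, 0.006]
ft_force: [-0.3, 0.1, -2.2]
gripper_width: 0.0483
```

play_rows --motion "0.03 0.042 0.018 0 0; 0.03 0.042 0.018 0 0; 0.03 0.042 0.019 0 0; 0.03 0.043 0.019 0 0; 0.03 0.042 0.019 0 0"

```text
t: 11.9
tool_pos: [0.6474, 0.1287, 0.1296]
ee_rot: [-2.22, -2.219, 0.006]
ft_force: [0.0, -1.0, -1.7]
gripper_width: 0.0479
```

play_rows --motion "0.03 0 0 0 0; 0.03 0 0 0 0; 0.03 0 0 0 0"

```text
t: 12.2
tool_pos: [0.6455, 0.1268, 0.1306]
ee_rot: [-2.222, -2.219, 0.006]
ft_force: [-0.5, -0.5, -1.9]
gripper_width: 0.0479
```

```bash
python3 - <<'E'
from h import *
f=grab('wrist','w8.png'); s=arm.state(); p=s['tool_pos']; print(p,s['ft_force'],s['gripper_width'],R.from_rotvec(s['ee_rot']).as_matrix().round(3)[0]); 
for dz in (.02,.021,.022): print(roller(f,p[:2],p[2]+dz)[:1])
zoom(f,(200,220,440,400),'z8.png')
E
```

```text
[0.64563062 0.12679122 0.13128817] [ 0.92691626 -0.16191668 -0.1315129 ] 0.04804687087378235 [ 0.002  1.    -0.003]
[('out', array([0.6436, 0.1276]), array([48.1, 48.4]))]
[('out', array([0.6429, 0.1276]), array([47.7, 48. ]))]
[('out', array([0.6422, 0.1277]), array([47.3, 47.6]))]
```

View pics/w8.png

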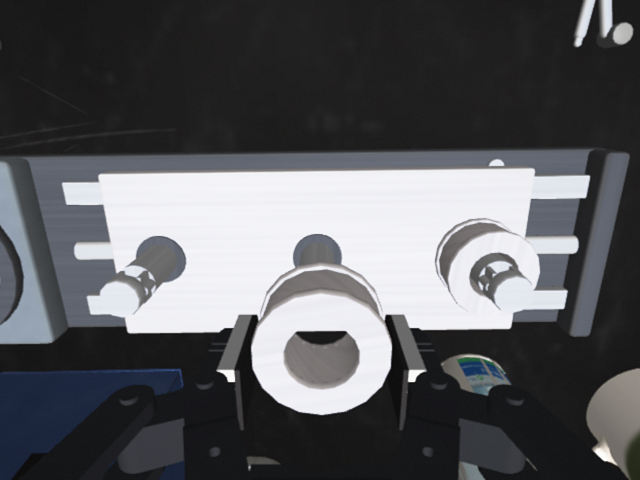

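View pics/z8.png

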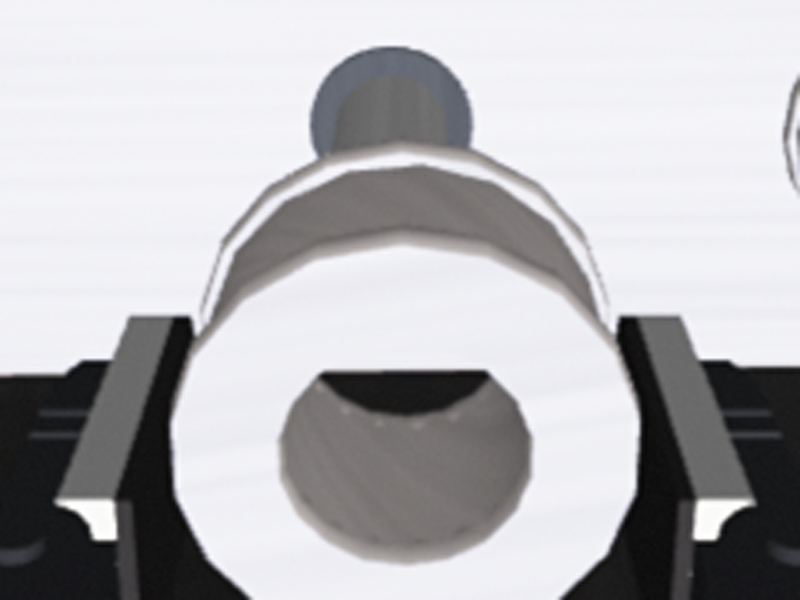

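play_rows --motion "0.03 0.004 -0.0018 -0.015 0; 0.03 0 0 -0.01 0; 0.03 0 0 -0.008 0; 0.03 0 0 -0.006 0; 0.03 0 0 0 0"

```text
t: 12.75
tool_pos: [0.6504, 0.1262, 0.092]
ee_rot: [-2.221, -2.22, 0.003]
ft_force: [-1.6, 0.8, -2.2]
gripper_width: 0.0482
```

play_rows --motion "0.03 -0.0005 -0.001 -0.01 0; 0.03 0 0 -0.01 0; 0.03 0 0 -0.01 0; 0.03 0 0 -0.008 0; 0.03 0 0 0 0"

```text
t: 13.25
tool_pos: [0.6496, 0.1252, 0.0535]
ee_rot: [-2.22, -2.22, 0.004]
ft_force: [0.3, 0.5, -1.8]
gripper_width: 0.0478
```

play_rows --motion "0.03 0 0 -0.003 0; 0.03 0 0 -0.002 0; 0.03 0 0 0 0"

```text
t: 13.55
tool_pos: [0.6509, 0.1253, 0.0504]
ee_rot: [-2.222, -2.221, -0.0]
ft_force: [0.3, -0.6, -1.1]
gripper_width: 0.0478
```

play_rows --motion "0.03 0 0 -0.003 0; 0.03 0 0 -0.001 0; 0.03 0 0 0 0"

```text
t: 13.85
tool_pos: [0.6514, 0.1253, 0.0475]
ee_rot: [2.222, 2.221, 0.002]
ft_force: [-1.2, -0.0, 4.2]
gripper_width: 0.0482
```

play_rows --motion "0.085 0 0 0 0; 0.085 0 0 0 0; 0.085 0 0 0 0; 0.085 0 0 0.03 0; 0.085 0 0 0.04 0"

```text
t: 14.35
tool_pos: [0.6488, 0.1251, 0.1145]
ee_rot: [-2.22, -2.219, 0.008]
ft_force: [0.5, 1.3, -0.1]
gripper_width: 0.0851
```

play_rows --motion "0.085 -0.025 -0.03 0.03 0; 0.085 -0.03 -0.04 0 0; 0.085 -0.03 -0.04 0 0; 0.085 -0.03 -0.04 0 0; 0.085 -0.03 -0.04 0 0"

```text
t: 14.85
tool_pos: [0.5045, -0.0662, 0.1465]
ee_rot: [2.221, 2.221, 0.001]
ft_force: [0.0, -0.8, -0.3]
gripper_width: 0.0851
```

play_rows --motion "0.085 -0.03 -0.04 -0.005 0; 0.085 -0.03 -0.04 -0.005 0; 0.085 -0.01 -0.04 -0.01 0; 0.085 0 -0.025 -0.01 0; 0.085 0 0 0 0"

```text
t: 15.35
tool_pos: [0.4343, -0.2133, 0.1159]
ee_rot: [2.229, 2.213, -0.003]
ft_force: [0.5, 0.8, 0.1]
gripper_width: 0.0852
```

play_rows --motion "0.085 0 0 0 0;0.085 0 0 0 0"

```text
t: 15.55
tool_pos: [0.4367, -0.2082, 0.1166]
ee_rot: [-2.219, -2.223, -0.001]
ft_force: [0.4, 0.5, -0.2]
gripper_width: 0.0848
```

```bash
python3 - <<'E'
from h import *
f=grab('wrist','w9.png'); s=arm.state(); p=s['tool_pos']; print(p,s['joint_pos'].round(2),R.from_rotvec(s['ee_rot']).as_matrix().round(3)[0])
print(roller(f,(.437,-.208)))
E
```

```text
[ 0.43681207 -0.20800245  0.1165907 ] [-0.18  0.28  0.62  2.06 -0.21  0.86  2.14] [-0.002  1.     0.   ]
[('out', array([ 0.4371, -0.2115]), array([49.2, 49.9])), ('in', array([ 0.4371, -0.2115]), array([25.4, 25.8]))]
```

View pics/w9.png

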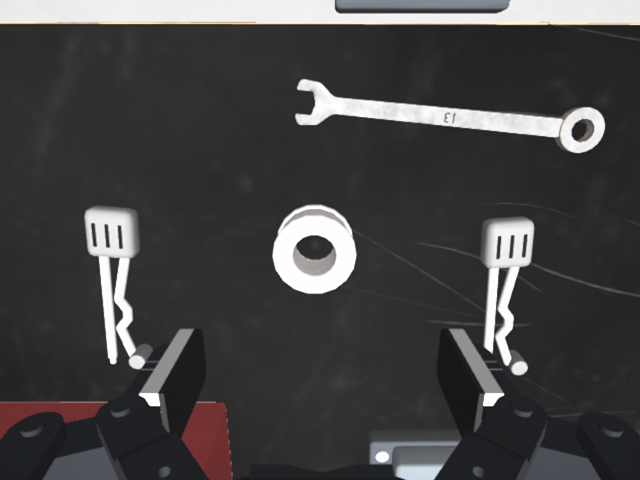

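Descend: y −3 mm, x 0, z −0.110.

play_rows --motion "0.085 -0.001 -0.003 -0.04 0; 0.085 0 0 -0.04 0; 0.085 0 0 -0.025 0;0.085 0 0 -0.004 0; 0.085 0 0 0 0"

```text
t: 16.1
tool_pos: [0.4354, -0.2116, 0.0074]
ee_rot: [-2.22, -2.222, 0.0]
ft_force: [0.5, -0.5, -0.5]
gripper_width: 0.085
```

play_rows --motion "0.03 0 0 0 0; 0.03 0 0 0 0; 0.03 0 0 0 0; 0.03 0 0 0 0; 0.03 0 0 0 0"

```text
t: 16.6
tool_pos: [0.4365, -0.2125, 0.0094]
ee_rot: [2.221, 2.22, 0.004]
ft_force: [-2.1, 2.8, 10.2]
gripper_width: 0.0484
```

play_rows --motion "0.03 0 0 0.04 0; 0.03 0 0 0.04 0; 0.03 0 0 0.045 0; 0.03 0 0 0.005 0; 0.03 0 0 0 0"

```text
t: 17.1
tool_pos: [0.4362, -0.2124, 0.139]
ee_rot: [2.219, 2.22, 0.005]
ft_force: [0.8, 0.5, -3.4]
gripper_width: 0.0484
```

play_rows --motion "0.03 0.038 0.03 0.003 0; 0.03 0.037 0.03 0 0; 0.03 0.037 0.03 0 0; 0.03 0.037 0.03 0 0; 0.03 0.033 0.037 0 0"

```text
t: 17.6
tool_pos: [0.6171, -0.0549, 0.138]
ee_rot: [-2.222, -2.218, 0.005]
ft_force: [1.1, 0.1, -1.3]
gripper_width: 0.0486
```

play_rows --motion "0.03 0.028 0.042 0 0; 0.03 0 0.043 0 0; 0.03 0 0 0 0; 0.03 0 0 0 0; 0.03 0 0 0 0"

```text
t: 18.1
tool_pos: [0.6436, 0.0274, 0.1389]
ee_rot: [-2.223, -2.218, 0.005]
ft_force: [-0.4, -1.3, -2.0]
gripper_width: 0.0479
```

```bash
python3 - <<'E'
from h import *
f=grab('wrist','w10.png'); s=arm.state(); p=s['tool_pos']; print(p,s['ft_force'],s['gripper_width'],R.from_rotvec(s['ee_rot']).as_matrix().round(3)[0]); 
for dz in (.018,.02,.021,.022): print(roller(f,p[:2],p[2]+dz)[:1])
zoom(f,(200,220,440,400),'z10.png')
E
```

```text
[0.64384866 0.02693684 0.13939127] [ 0.45246146 -0.1389959  -1.40549486] 0.048037084561354734 [ 0.003  1.    -0.002]
[('out', array([0.6461, 0.0283]), array([49. , 49.3]))]
[('out', array([0.6447, 0.0283]), array([48.2, 48.5]))]
[('out', array([0.644 , 0.0283]), array([47.8, 48.1]))]
[('out', array([0.6433, 0.0283]), array([47.4, 47.7]))]
```

View pics/z10.png

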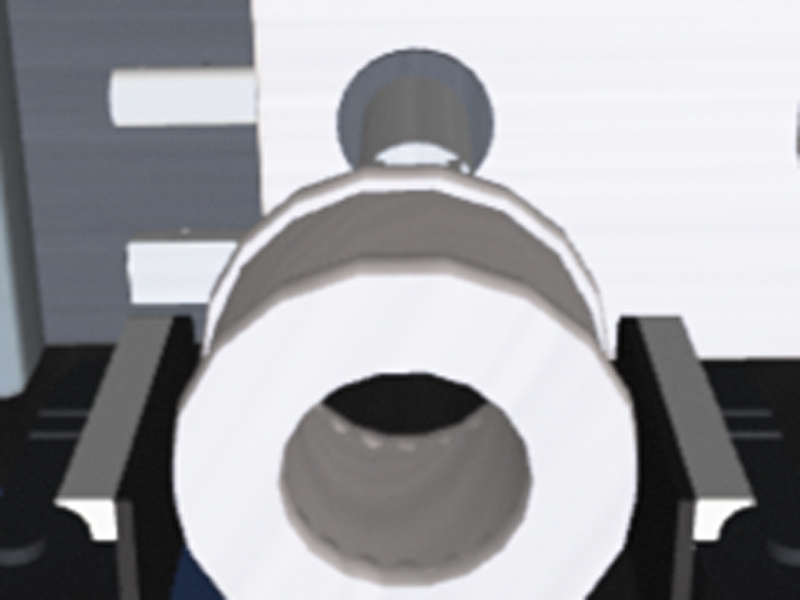

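play_rows --motion "0.03 0.0045 0.003 -0.02 0; 0.03 0 0 -0.01 0; 0.03 0 0 -0.008 0; 0.03 0 0 -0.006 0; 0.03 0 0 0 0"

```text
t: 18.65
tool_pos: [0.6486, 0.0317, 0.0956]
ee_rot: [-2.222, -2.22, 0.002]
ft_force: [-0.1, 0.3, -0.8]
gripper_width: 0.0482
```

play_rows --motion "0.03 -0.0005 -0.001 -0.01 0; 0.03 0 0 -0.01 0; 0.03 0 0 -0.01 0; 0.03 0 0 -0.01 0; 0.03 0 0 0 0"

```text
t: 19.15
tool_pos: [0.6473, 0.0314, 0.0543]
ee_rot: [-2.22, -2.22, 0.004]
ft_force: [-1.0, 1.4, -1.6]
gripper_width: 0.0485
```

play_rows --motion "0.03 0 0 -0.003 0; 0.03 0 0 -0.002 0; 0.03 0 0 0 0"

```text
t: 19.45
tool_pos: [0.649, 0.0312, 0.0515]
ee_rot: [2.222, 2.221, 0.0]
ft_force: [-0.6, 0.1, -0.4]
gripper_width: 0.0483
```

play_rows --motion "0.03 0 0 -0.003 0; 0.03 0 0 -0.002 0; 0.03 0 0 0 0"

```text
t: 19.75
tool_pos: [0.6492, 0.0313, 0.0475]
ee_rot: [-2.222, -2.221, -0.001]
ft_force: [-2.1, -0.4, 4.3]
gripper_width: 0.0478
```

play_rows --motion "0.085 0 0 0 0; 0.085 0 0 0 0; 0.085 0 0 0 0; 0.085 0 0 0.03 0; 0.085 0 0 0.04 0"

```text
t: 20.25
tool_pos: [0.6469, 0.0314, 0.1148]
ee_rot: [-2.219, -2.219, 0.007]
ft_force: [0.5, -0.5, -0.1]
gripper_width: 0.0849
```

play_rows --motion "0.085 -0.01 0 0.04 0; 0.085 -0.03 0.02 0.01 0; 0.085 -0.02 0.03 0 0; 0.085 0 0.03 0 0; 0.085 0 0 0 0"

```text
t: 20.75
tool_pos: [0.5881, 0.1179, 0.1664]
ee_rot: [-2.211, -2.228, -0.005]
ft_force: [-0.8, -0.1, -0.1]
gripper_width: 0.0847
```

```bash
python3 - <<'E'
from h import *
f=grab('wrist','w11.png'); s=arm.state(); p=s['tool_pos']; print(p)
for c in ((.647,.2197),(.648,.125),(.649,.0305)): print(roller(f,c,.069))
np.save('w11.npy',f,allow_pickle=True)
E
```

```text
[0.58853318 0.11453837 0.1663877 ]
[('out', array([0.6376, 0.2098]), array([83.1, 94.1]))]
[('out', array([0.6377, 0.1248]), array([ 92.3, 119.9])), ('in', array([0.6495, 0.1258]), array([26.4, 28.9])), ('in', array([0.6331, 0.1246]), array([40.2, 40.9]))]
[('out', array([0.6373, 0.0442]), array([86.3, 91.3])), ('in', array([0.632 , 0.0428]), array([38.3, 39.8]))]
```

View pics/w11.png

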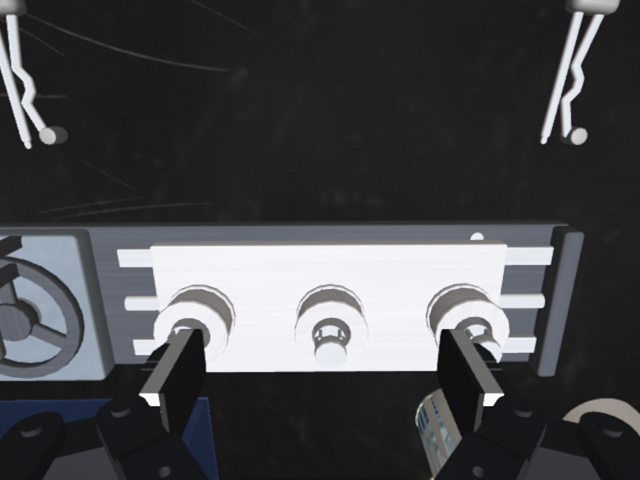

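play_rows --motion "0.085 -0.03 0.031 -0.003 0; 0.085 -0.03 0.031 -0.003 0; 0.085 -0.03 0.031 -0.003 0; 0.085 -0.03 0.031 -0.003 0; 0.085 -0.03 0.031 -0.003 0"

```text
t: 21.3
tool_pos: [0.4386, 0.2659, 0.1514]
ee_rot: [2.224, 2.218, 0.001]
ft_force: [0.6, 0.8, 0.2]
gripper_width: 0.0851
```

play_rows --motion "0.085 0 0 0 0; 0.085 0 0 0 0; 0.085 0 0 0 0"

```text
t: 21.6
tool_pos: [0.4404, 0.2644, 0.1517]
ee_rot: [2.224, 2.217, 0.001]
ft_force: [0.4, -0.2, 0.0]
gripper_width: 0.0855
```

```bash
python3 - <<'E'
from h import *
f=grab('wrist','w12.png'); s=arm.state(); p=s['tool_pos']; print(p,s['joint_pos'].round(2))
# rectified view at clip mid plane
im=rect(f,(.47,.29),.008,.075,.00025); cv2.imwrite('pics/c1r.png',im[:,:,::-1]); np.save('w12.npy',f,allow_pickle=True)
E
```

```text
[0.44050694 0.26432027 0.15166119] [-1.04  0.26  0.49  1.96 -0.15  0.95  1.09]
```

View pics/c1r.png

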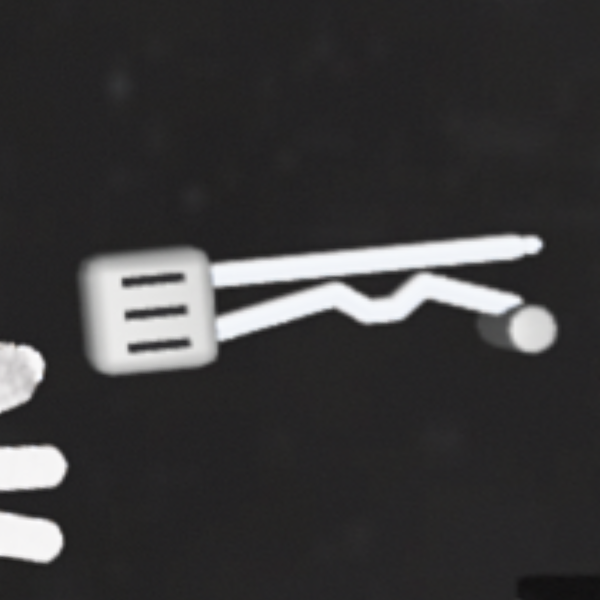

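View pics/w12.png

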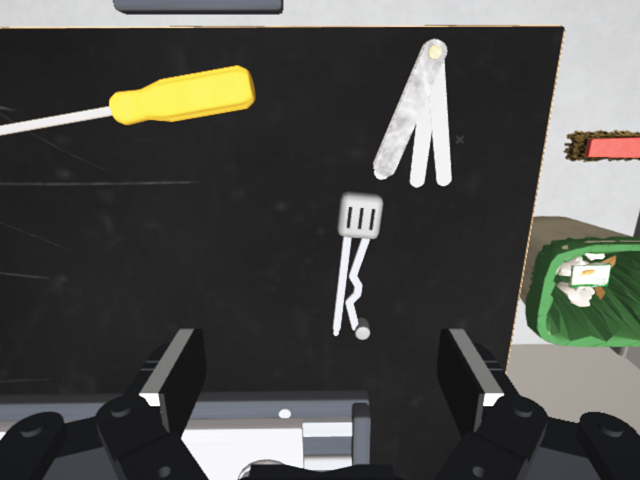

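play_rows --motion "0.06 0 0 0 8.5; 0.06 0 0 0 8.5; 0.06 0 0 0 0"

```text
t: 21.95
tool_pos: [0.4402, 0.2647, 0.1515]
ee_rot: [1.873, 2.521, 0.0]
ft_force: [0.1, -0.7, 0.1]
gripper_width: 0.0598
```

```bash
python3 - <<'E'
from h import *
s=arm.state(); print(s['tool_pos'],s['joint_pos'].round(2),R.from_rotvec(s['ee_rot']).as_matrix().round(3)[:,0])
E
```

```text
[0.44019641 0.26467456 0.15152943] [-1.    0.26  0.44  1.96 -0.13  0.95  1.37] [-0.289  0.957 -0.   ]
```

play_rows --motion "0.06 0 0.005 0 -8.5; 0.06 0 0.005 0 -8.5; 0.06 0 0.005 0 -8.5; 0.06 0 0.005 0 -8.5; 0.06 0 0.0077 0 -8.5"

```text
t: 22.45
tool_pos: [0.4399, 0.2927, 0.1516]
ee_rot: [2.667, 1.659, 0.0]
ft_force: [0.1, 0.3, 0.4]
gripper_width: 0.06
```

play_rows --motion "0.06 -0.002 0 0 -8.5; 0.06 -0.002 0 0 -8.5; 0.06 -0.002 0 0 -8.5; 0.06 -0.002 0 0 -8.5; 0.06 0 0 0 -8.5"

```text
t: 22.95
tool_pos: [0.4316, 0.293, 0.1516]
ee_rot: [3.087, 0.581, 0.001]
ft_force: [0.1, -0.6, -0.4]
gripper_width: 0.0602
```

play_rows --motion "0.06 0 0 0 -8.5; 0.06 0 0 0 -8.5; 0.06 0 0 0 -8.5; 0.06 0 0 0 -8.5; 0.06 0 0 0 -8.5"

```text
t: 23.45
tool_pos: [0.4318, 0.2931, 0.1517]
ee_rot: [-3.088, 0.577, -0.001]
ft_force: [0.4, 0.0, -0.3]
gripper_width: 0.0599
```

play_rows --motion "0.06 0 0 0 -8.5; 0.06 0 0 0 -8.5; 0.06 0 0 0 -8.5; 0.06 0 0 0 -8.5; 0.06 0 0 0 -8.5"

```text
t: 23.95
tool_pos: [0.4318, 0.2931, 0.1518]
ee_rot: [-2.669, 1.657, -0.001]
ft_force: [0.0, -0.5, 1.3]
gripper_width: 0.0599
```

play_rows --motion "0.06 0 0 0 -8.5; 0.06 0 0 0 -8.5; 0.06 0 0 0 -8.5; 0.06 0 0 0 -6.7; 0.06 0 0 0 0"

```text
t: 24.45
tool_pos: [0.4317, 0.2932, 0.1515]
ee_rot: [2.113, -2.324, 0.003]
ft_force: [-0.0, -0.1, 0.1]
gripper_width: 0.0598
```

```bash
python3 - <<'E'
from h import *
f=grab('wrist','w13.png')
s=arm.state(); print(s['tool_pos'],s['joint_pos'].round(2),R.from_rotvec(s['ee_rot']).as_matrix().round(3)[:,0])
im=rect(f,(.47,.29),.008,.075,.00025); cv2.imwrite('pics/c1r2.png',im[:,:,::-1])
P=np.array(f['pose']); print((P[:3,3]-s['tool_pos']).round(4))
E
```

```text
[0.43157451 0.29331288 0.15154573] [-1.59  0.53  1.2   1.95 -0.56  1.06 -1.8 ] [-0.092 -0.996  0.001]
[ 0.0843 -0.0072  0.1434]
```

View pics/w13.png

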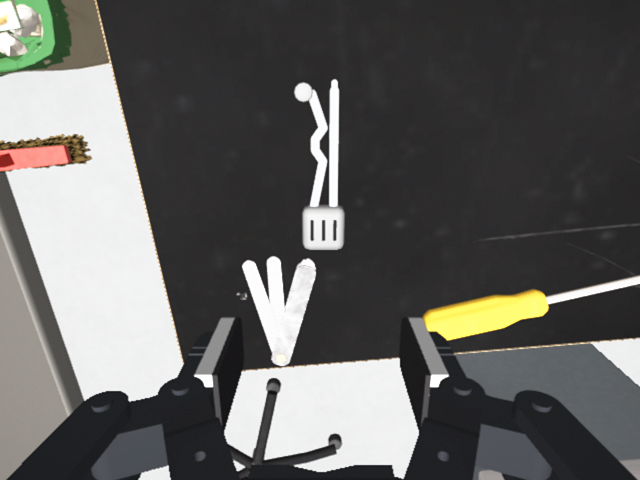

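View pics/c1r2.png

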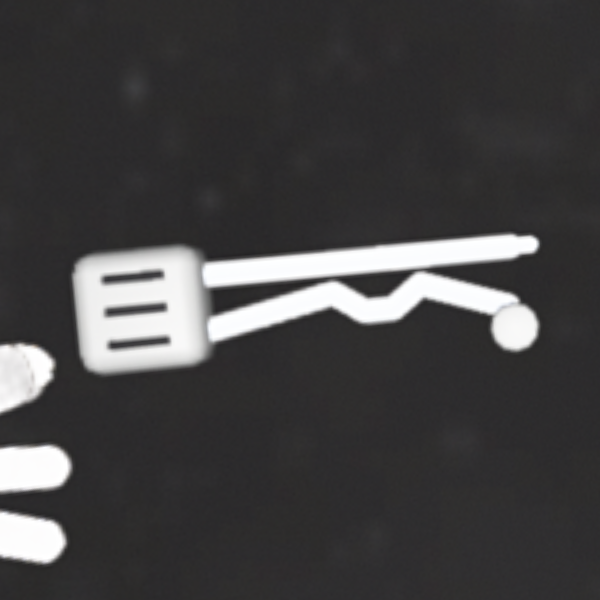

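play_rows --motion "0.06 0 -0.001 -0.04 0; 0.06 0 0 -0.04 0; 0.06 0 0 -0.04 0; 0.06 0 0 -0.022 0; 0.06 0 0 0 0"

```text
t: 25.0
tool_pos: [0.4291, 0.2915, 0.0071]
ee_rot: [2.114, -2.316, -0.001]
ft_force: [0.3, -0.4, -0.6]
gripper_width: 0.0601
```

play_rows --motion "0.06 0.001 0 -0.003 0; 0.06 0 0 0 0; 0.02 0 0 0 0; 0.02 0 0 0 0; 0.02 0 0 0 0" --force 80

```text
t: 25.5
tool_pos: [0.4325, 0.2934, 0.0079]
ee_rot: [-2.117, 2.319, 0.001]
ft_force: [-2.2, 0.2, 7.9]
gripper_width: 0.0275
```

play_rows --motion "0.02 0 0 0 0; 0.02 0 0 0 0"

```text
t: 25.7
tool_pos: [0.4325, 0.2934, 0.0079]
ee_rot: [-2.117, 2.319, 0.001]
ft_force: [-1.1, -0.7, 8.4]
gripper_width: 0.0271
```

```bash
python3 - <<'E'
from h import *
f=grab('wrist','w14.png')
s=arm.state(); p=s['tool_pos']; print(p, s['joint_pos'].round(2)); print(proj(f,p),proj(f,p+[0,0,.0187]))
f=grab('side'); zoom(f,(190,170,310,260),'s14.png')
E
```

```text
[0.43251417 0.29347381 0.00789222] [-1.39  0.69  0.94  2.05 -0.79  0.81 -1.63]
[322.50009673 329.19446905] [322.62142988 356.74667661]
```

View pics/w14.png

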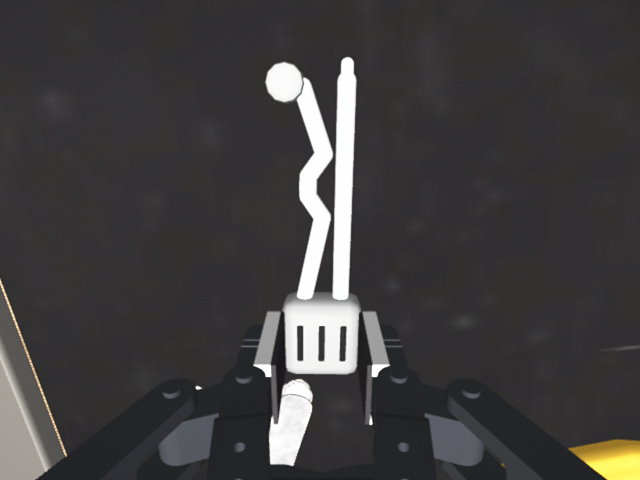

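View pics/s14.png

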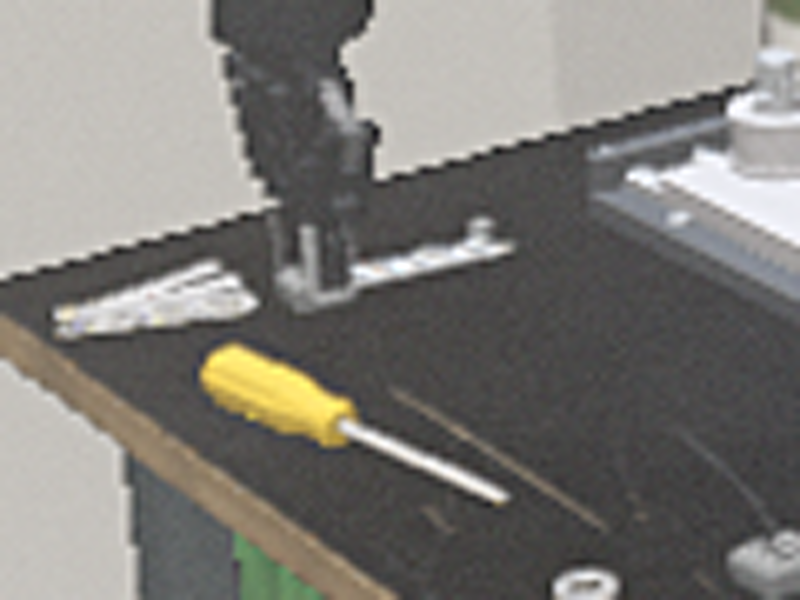

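play_rows --motion "0.05 0 0 0 0; 0.05 0 0 -0.005 0; 0.05 0 0 0 0; 0.05 0 0 0 0"

```text
t: 26.2
tool_pos: [0.4316, 0.2929, 0.0011]
ee_rot: [2.118, -2.32, 0.0]
ft_force: [0.2, 0.2, 0.9]
gripper_width: 0.05
```

play_rows --motion "0.02 0 0 0 0; 0.02 0 0 0 0; 0.02 0 0 0 0; 0.02 0 0 0 0" --force 80

```text
t: 26.6
tool_pos: [0.4321, 0.2929, 0.0018]
ee_rot: [-2.118, 2.32, -0.0]
ft_force: [-0.7, -0.6, 3.9]
gripper_width: 0.0276
```

play_rows --motion "0.02 0 0 0.025 0; 0.02 0 0 0.025 0; 0.02 0.01 -0.01 0.025 0; 0.02 0.02 -0.02 0.015 3; 0.02 0.02 -0.02 0 3.1"

```text
t: 27.1
tool_pos: [0.4835, 0.2436, 0.0931]
ee_rot: [-2.241, 2.197, -0.002]
ft_force: [0.3, 0.5, -0.2]
gripper_width: 0.028
```

play_rows --motion "0.02 0.02 -0.017 0 0; 0.02 0.01 0 0 0; 0.02 0 0 0 0; 0.02 0 0 0 0; 0.02 0 0 0 0"

```text
t: 27.6
tool_pos: [0.5106, 0.2272, 0.0908]
ee_rot: [2.24, -2.201, -0.002]
ft_force: [0.1, -0.5, -0.6]
gripper_width: 0.0282
```

```bash
python3 - <<'E'
from h import *
f=grab('wrist','w15.png')
s=arm.state(); print(s['tool_pos'],s['gripper_width'],s['joint_pos'].round(2),R.from_rotvec(s['ee_rot']).as_matrix().round(3)[:,0],s['ft_force'])
E
```

```text
[0.5106987  0.22712606 0.09095808] 0.02799161132500876 [-1.24  0.62  1.02  1.92 -0.64  0.97 -1.48] [ 0.017 -1.     0.   ] [-0.44555206  0.7772892  -1.39671502]
```

View pics/w15.png

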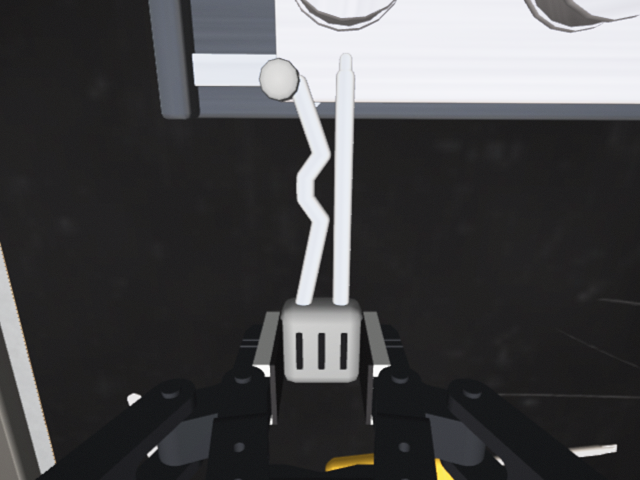

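play_rows --motion "0.02 0.012 -0.001 -0.012 -0.4; 0.02 0 0 -0.006 0; 0.02 0 0 0 0; 0.02 0 0 0 0"

```text
t: 28.05
tool_pos: [0.5231, 0.2252, 0.0733]
ee_rot: [2.231, -2.211, -0.001]
ft_force: [0.4, 0.1, -0.2]
gripper_width: 0.0284
```

```bash
python3 - <<'E'
from h import *
f=grab('wrist','w16.png')
s=arm.state(); p=s['tool_pos']; print(p,R.from_rotvec(s['ee_rot']).as_matrix().round(3)[:,0],s['ft_force'])
np.save('w16.npy',f,allow_pickle=True)
print(zoom(f,(240,0,440,150),'z16.png'))
print(at_z(f,346,57,p[2]+.006),'expect tip', p+[.099,-.007+.0014,0])
E
```

```text
[0.52344436 0.22516956 0.07359458] [ 0.009 -1.    -0.   ] [ 0.69352663 -0.12092778 -0.11229588]
4.0
[0.6208259  0.21913675 0.07959458] expect tip [0.62244436 0.21956956 0.07359458]
```

View pics/z16.png

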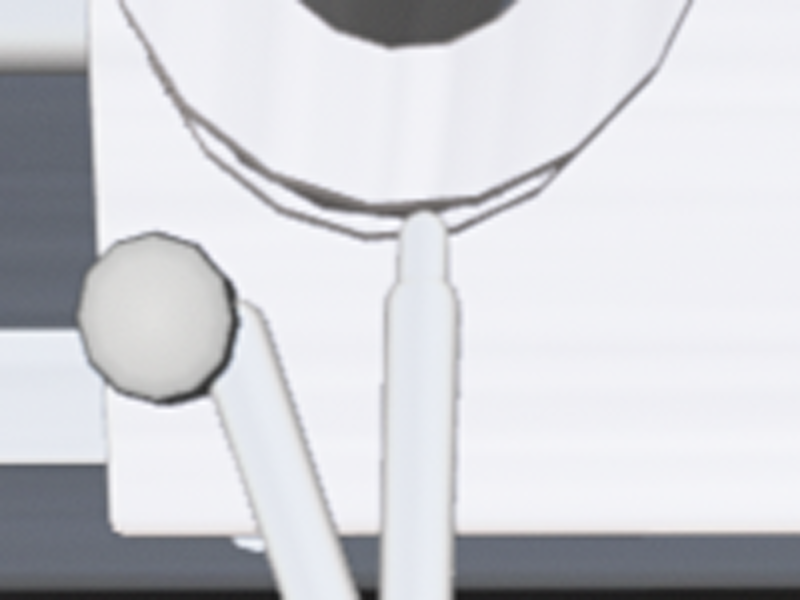

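play_rows --motion "0.02 0.011 0 -0.0005 0; 0.02 0 0 0 0; 0.02 0 0 0 0"

```text
t: 28.4
tool_pos: [0.5355, 0.2248, 0.0732]
ee_rot: [-2.23, 2.212, -0.001]
ft_force: [-0.0, 0.0, -0.6]
gripper_width: 0.0279
```

```bash
python3 - <<'E'
from h import *
f=grab('wrist','w17.png')
s=arm.state(); p=s['tool_pos']; print(p,R.from_rotvec(s['ee_rot']).as_matrix().round(3)[:,0],s['ft_force'])
np.save('w17.npy',f,allow_pickle=True)
print(zoom(f,(240,0,440,150),'z17.png'))
E
```

```text
[0.53511789 0.22483141 0.07306524] [ 0.008 -1.     0.   ] [-0.31770121  0.11589727 -1.19531142]
4.0
```

View pics/z17.png

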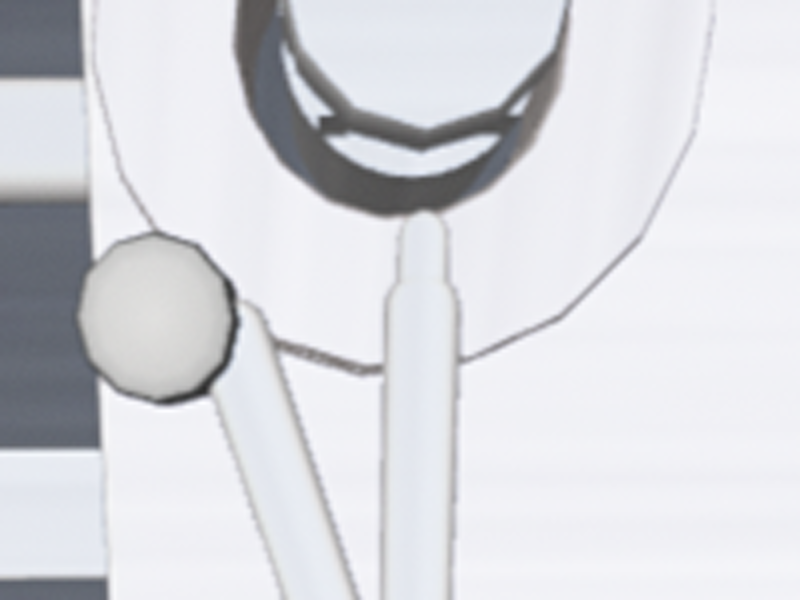

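play_rows --motion "0.02 0.006 0 0 0; 0.02 0.006 0 0 0; 0.02 0.005 0 0 0; 0.02 0 0 0 0"

```text
t: 28.85
tool_pos: [0.553, 0.2248, 0.0731]
ee_rot: [-2.23, 2.212, -0.002]
ft_force: [-0.0, -0.3, -0.4]
gripper_width: 0.0277
```

```bash
python3 - <<'E'
from h import *
f=grab('wrist','w18.png')
s=arm.state(); p=s['tool_pos']; print(p,R.from_rotvec(s['ee_rot']).as_matrix().round(3)[:,0],s['ft_force'])
print(zoom(f,(240,0,440,150),'z18.png'))
E
```

```text
[0.55234948 0.22475405 0.0729288 ] [ 0.008 -1.     0.   ] [-0.18712566 -0.44800754 -1.26547875]
4.0
```

View pics/z18.png

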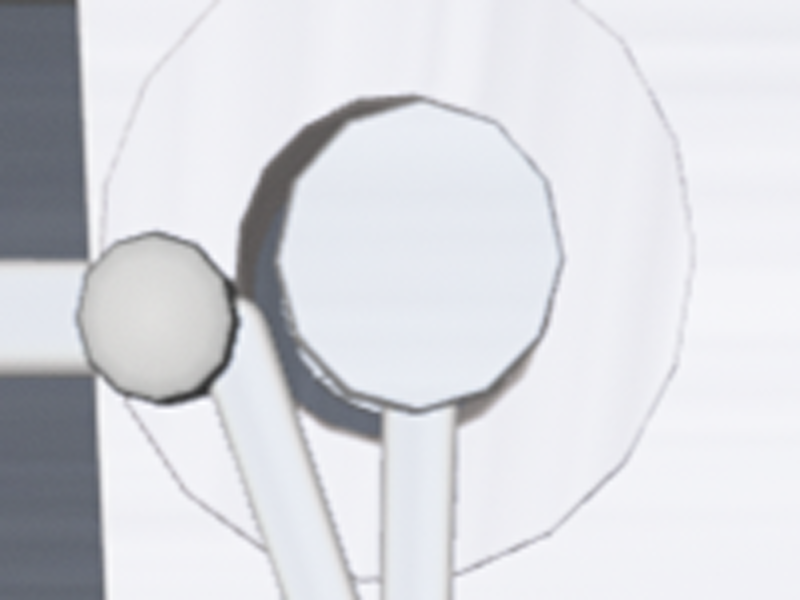

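play_rows --motion "0.02 0.006 0 0 0; 0.02 0.006 0 0 0; 0.02 0.004 0 0 0; 0.02 0 0 0 0"

```text
t: 29.3
tool_pos: [0.5686, 0.2256, 0.0729]
ee_rot: [-2.231, 2.211, -0.0]
ft_force: [-0.5, 1.3, -1.3]
gripper_width: 0.0281
```

play_rows --motion "0.02 0.005 0 0 0; 0.02 0.005 0 0 0; 0.02 0.003 0 0 0; 0.02 0 0 0 0"

```text
t: 29.7
tool_pos: [0.5831, 0.2254, 0.0734]
ee_rot: [-2.229, 2.209, -0.005]
ft_force: [2.5, 1.8, -1.9]
gripper_width: 0.0275
```

```bash
python3 - <<'E'
from h import *
f=grab('wrist','w19.png')
s=arm.state(); p=s['tool_pos']; print(p,R.from_rotvec(s['ee_rot']).as_matrix().round(3)[:,0],s['ft_force'])
print(zoom(f,(220,50,460,230),'z19.png'))
E
```

```text
[0.58313168 0.22515238 0.07352296] [ 0.008 -1.     0.   ] [ 3.27382846  2.9529478  -1.81990733]
3.3333333333333335
```

View pics/z19.png

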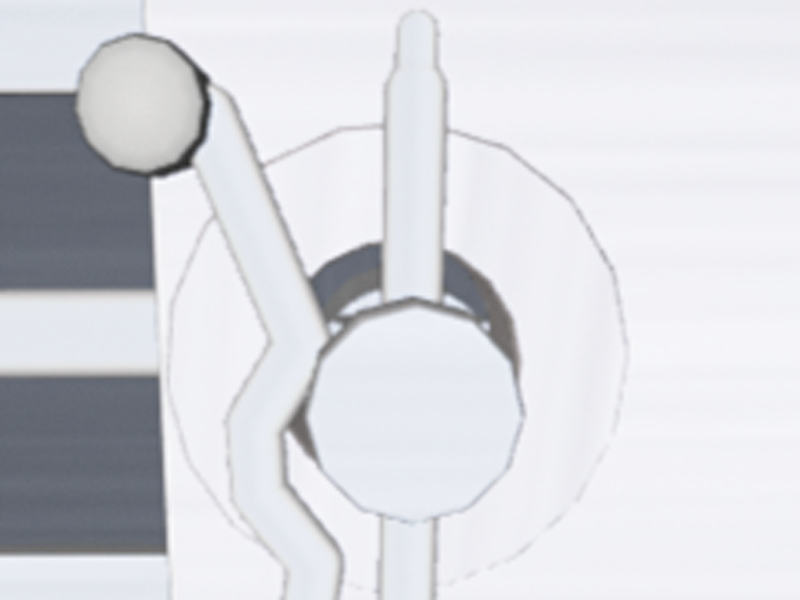

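play_rows --motion "0.02 0.003 0 0 0; 0.02 0.002 0 0 0; 0.02 0 0 0 0; 0.02 0 0 0 0"

```text
t: 30.15
tool_pos: [0.5863, 0.2247, 0.0729]
ee_rot: [-2.23, 2.212, -0.001]
ft_force: [1.4, 2.2, -1.7]
gripper_width: 0.028
```

```bash
python3 - <<'E'
from h import *
f=grab('wrist','w20.png')
s=arm.state(); p=s['tool_pos']; print(p,R.from_rotvec(s['ee_rot']).as_matrix().round(3)[:,0],s['ft_force'])
print(zoom(f,(220,50,460,230),'z20.png'))
for z in (.0790,):
  print('tip',at_z(f,0,0,z)[:0])
E
```

```text
[0.5862938  0.22474898 0.07297062] [ 0.008 -1.     0.   ] [ 1.22375227  1.9416547  -2.29206159]
3.3333333333333335
tip []
```

View pics/z20.png

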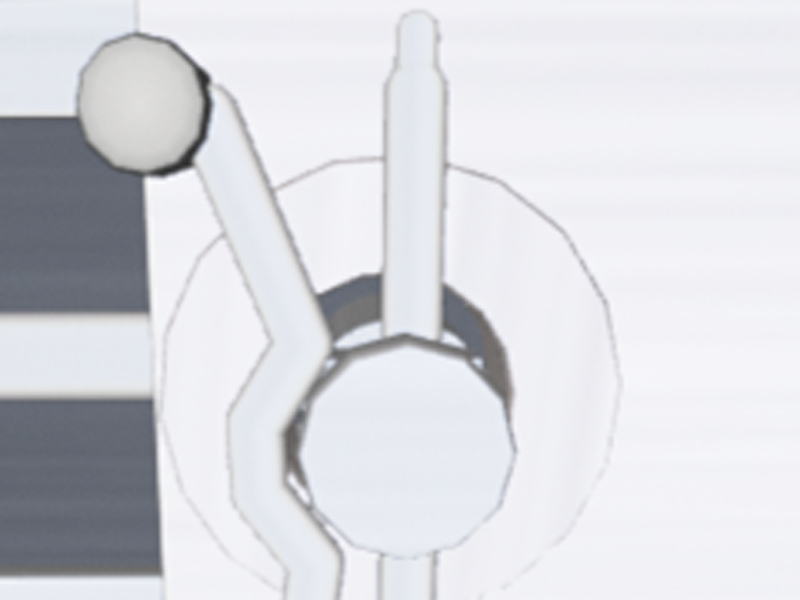

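```bash
python3 - <<'E'
from h import *
f=grab('wrist'); p=arm.state()['tool_pos']; print(p)
print('stud',at_z(f,342.1,184.1,.094),'tip',at_z(f,345.1,53,.079),'belly',at_z(f,298,183.5,.079))
print('knees',at_z(f,(330/3.333+220),(345/3.333+50),.079),at_z(f,(342/3.333+220),(548/3.333+50),.079))
E
```

```text
[0.58631102 0.22476134 0.07302347]
stud [0.64800211 0.21969641 0.094     ] tip [0.68510867 0.21898421 0.079     ] belly [0.64527045 0.23363182 0.079     ]
knees [0.6551709  0.22667777 0.079     ] [0.63468409 0.22530604 0.079     ]
```

play_rows --motion "0.02 0.002 0 0 0; 0.02 0.0015 0 0 0; 0.02 0 0 0 0; 0.02 0 0 0 0"

```text
t: 30.65
tool_pos: [0.5893, 0.2247, 0.0729]
ee_rot: [2.23, -2.212, -0.0]
ft_force: [-0.7, 0.6, -0.1]
gripper_width: 0.0283
```

```bash
python3 - <<'E'
from h import *
f=grab('wrist','w21.png')
s=arm.state(); p=s['tool_pos']; print(p,R.from_rotvec(s['ee_rot']).as_matrix().round(3)[:,0],s['ft_force'])
print(zoom(f,(220,50,460,230),'z21.png'))
E
```

```text
[0.58923621 0.22471716 0.07289863] [ 0.008 -1.     0.   ] [-1.54926392  1.14558739 -0.69458421]
3.3333333333333335
```

View pics/z21.png

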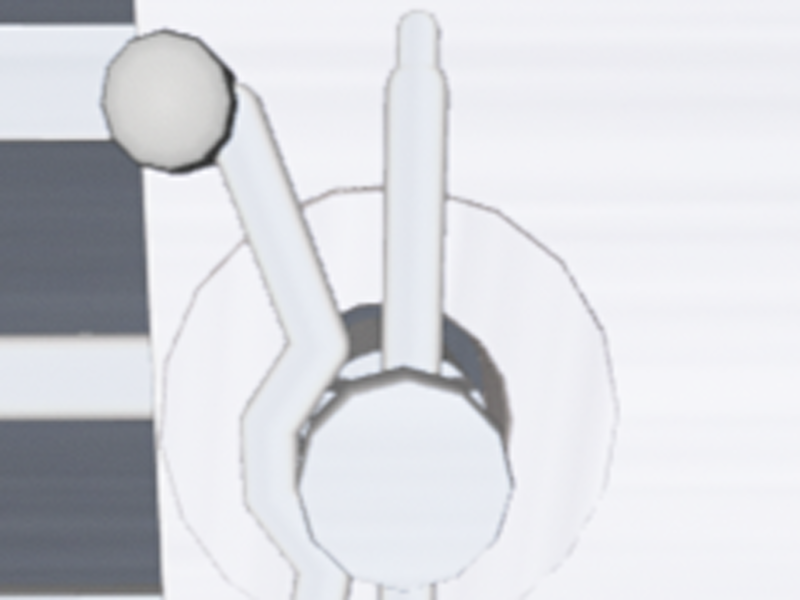

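```bash
python3 - <<'E'
from h import *
f=grab('wrist'); p=arm.state()['tool_pos']; print(p)
print('stud',at_z(f,341.5,194,.094),'tip',at_z(f,345.2,53,.079))
E
```

```text
[0.58922894 0.22476017 0.07289752]
stud [0.64802277 0.21976235 0.094     ] tip [0.68804523 0.21891685 0.079     ]
```

play_rows --motion "0.02 0.001 0 0 0; 0.02 0 0 0 0; 0.02 0 0 0 0"

```text
t: 31.05
tool_pos: [0.5898, 0.225, 0.0727]
ee_rot: [2.23, -2.211, -0.001]
ft_force: [-3.4, 1.3, -0.1]
gripper_width: 0.0282
```

play_rows --motion "0.06 0 0 0 0; 0.06 0 0 0 0; 0.06 0 0 0 0"

```text
t: 31.35
tool_pos: [0.5912, 0.2242, 0.0734]
ee_rot: [-2.229, 2.213, -0.003]
ft_force: [-0.7, 0.2, -0.6]
gripper_width: 0.0601
```

```bash
python3 - <<'E'
from h import *
f=grab('wrist','w22.png')
s=arm.state(); p=s['tool_pos']; print(p,s['ft_force'])
print(zoom(f,(220,50,460,230),'z22.png'))
E
```

```text
[0.5910645  0.22431684 0.07329792] [ 0.16508895 -0.47982955 -0.86544364]
3.3333333333333335
```

View pics/z22.png

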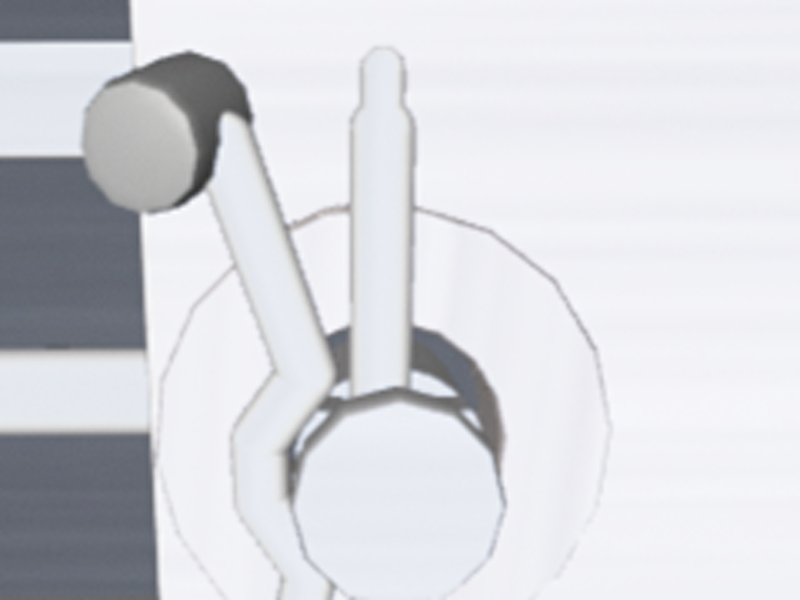

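View pics/w22.png

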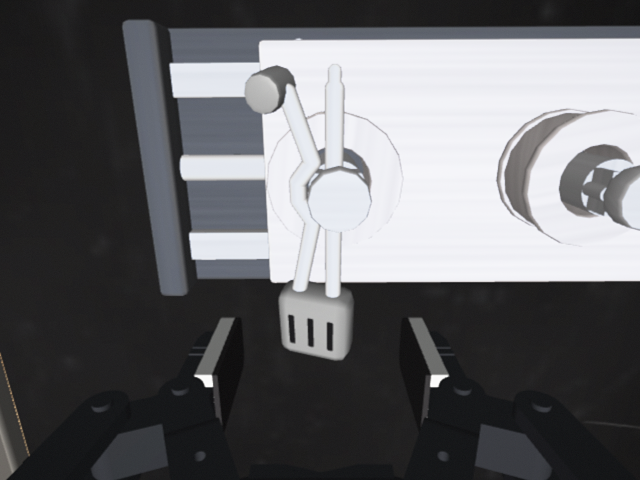

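```bash
python3 - <<'E'
from h import *
f=grab('wrist'); p=arm.state()['tool_pos']; print(p)
print('stud',at_z(f,340,200,.094))
for z in (.075,.079,.083,.087): print('tip',z,at_z(f,334.6,64.1,z).round(4))
E
```

```text
[0.59091127 0.2244619  0.07321876]
stud [0.64784948 0.21971348 0.094     ]
tip 0.075 [0.6871 0.2215 0.075 ]
tip 0.079 [0.6868 0.2216 0.079 ]
tip 0.083 [0.6865 0.2217 0.083 ]
tip 0.087 [0.6861 0.2218 0.087 ]
```

play_rows --motion "0.06 0 0 0.03 0; 0.06 -0.02 0 0.04 0; 0.06 -0.02 0 0.03 0; 0.06 0 0 0 0; 0.06 0 0 0 0"

```text
t: 31.95
tool_pos: [0.5506, 0.2253, 0.1734]
ee_rot: [-2.23, 2.21, -0.0]
ft_force: [0.2, -0.0, 0.2]
gripper_width: 0.0601
```

```bash
python3 - <<'E'
from h import *
f=grab('wrist','w23.png'); p=arm.state()['tool_pos']; print(p)
zoom(f,(220,50,460,230),'z23.png')
f=grab('side'); zoom(f,(280,160,370,230),'s23.png')
E
```

```text
[0.55026987 0.22515061 0.17240686]
```

View pics/w23.png

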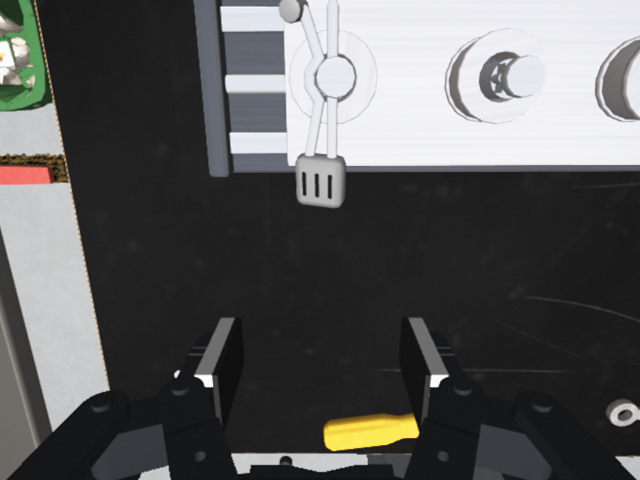

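View pics/s23.png

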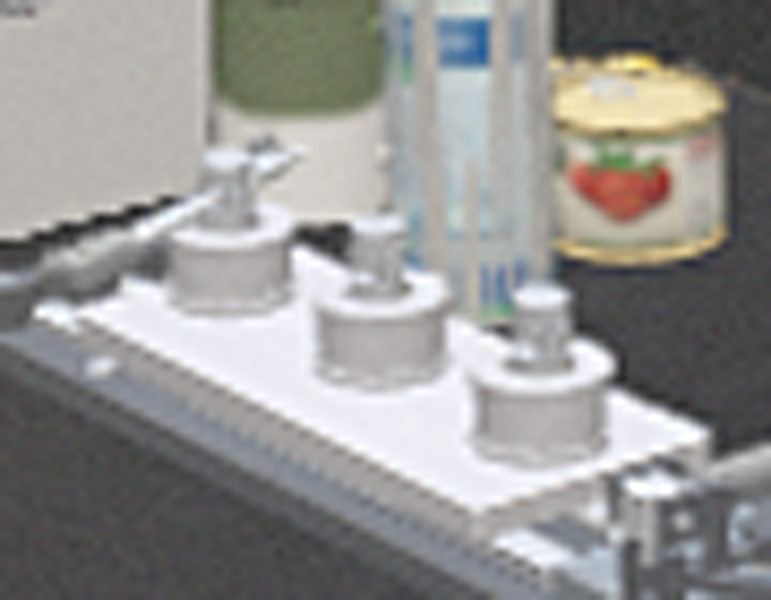

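View pics/z23.png

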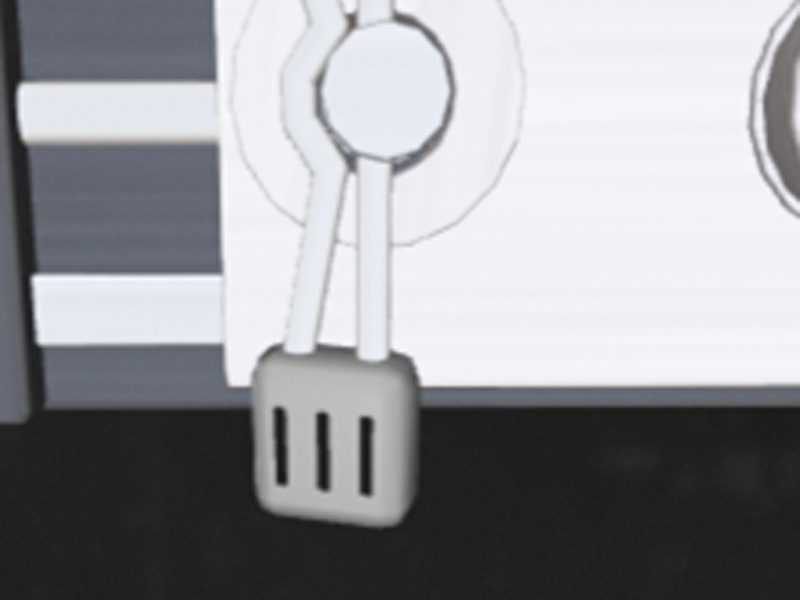

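```bash
python3 - <<'E'
from h import *
f=grab('wrist'); 
print(zoom(f,(270,0,390,90),'z23b.png'))
f=grab('side'); g=f
print([proj(g,p).round(1).tolist() for p in [(.648,.2197,.079),(.59,.2267,.079),(.689,.2197,.079)]])
zoom(f,(255,165,335,215),'s23b.png')
E
```

```text
6.666666666666667
[[306.9, 182.7], [290.4, 186.2], [317.4, 179.9]]
```

View pics/z23b.png

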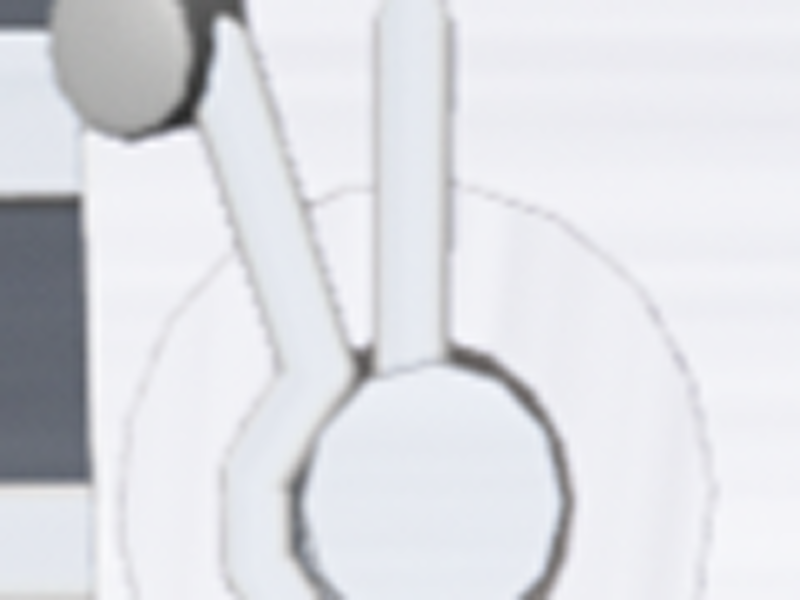

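View pics/s23b.png

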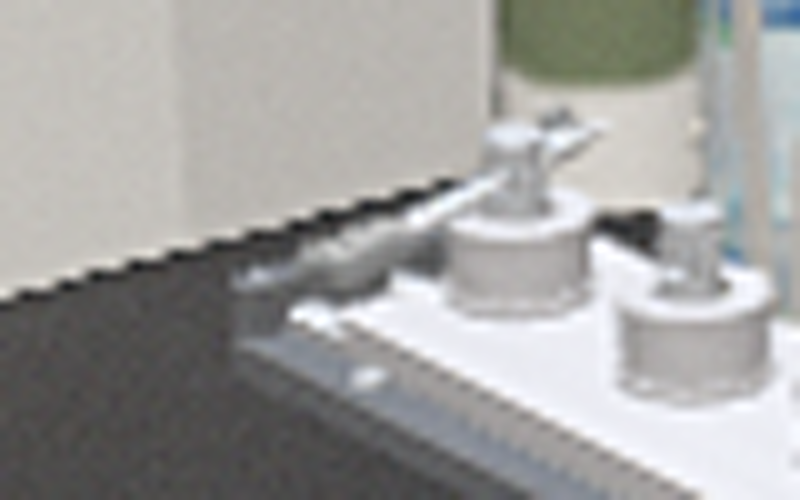

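play_rows --motion "0.06 -0.016 -0.043 0 0; 0.06 -0.016 -0.043 0 0; 0.06 -0.016 -0.043 0 0; 0.06 -0.016 -0.043 0 0; 0.06 -0.016 -0.043 0 0"

```text
t: 32.65
tool_pos: [0.4694, 0.008, 0.1723]
ee_rot: [2.229, -2.211, 0.001]
ft_force: [0.9, -0.6, 0.2]
gripper_width: 0.0601
```

play_rows --motion "0.06 -0.016 -0.043 -0.01 0; 0.06 -0.017 -0.043 -0.01 0; 0.06 0 0 0 0; 0.06 0 0 0 0; 0.06 0 0 0 0"

```text
t: 33.15
tool_pos: [0.4381, -0.0752, 0.1529]
ee_rot: [2.232, -2.21, 0.001]
ft_force: [0.3, 0.2, -0.0]
gripper_width: 0.0601
```

```bash
python3 - <<'E'
from h import *
f=grab('wrist','w24.png'); s=arm.state(); print(s['tool_pos'],s['joint_pos'].round(2),R.from_rotvec(s['ee_rot']).as_matrix().round(3)[:,0])
im=rect(f,(.47,-.09),.008,.075,.00025); cv2.imwrite('pics/c2r.png',im[:,:,::-1])
E
```

```text
[ 0.43828173 -0.07491253  0.15296362] [-1.    0.3   1.26  2.12 -0.35  0.96 -1.11] [ 0.011 -1.     0.001]
```

View pics/c2r.png

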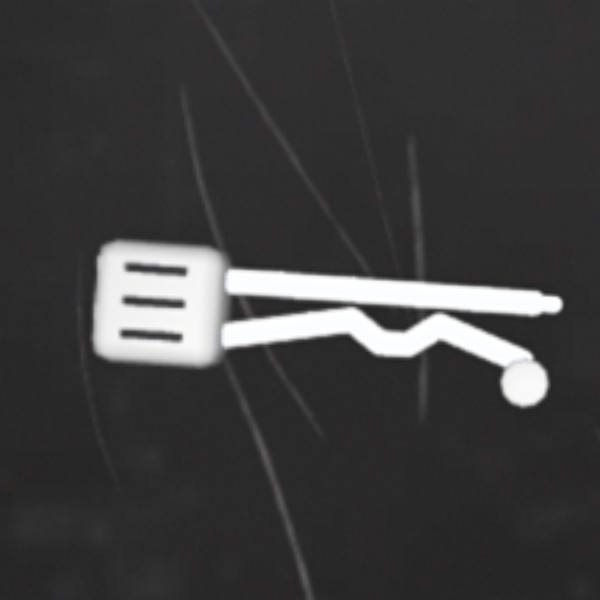

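View pics/w24.png

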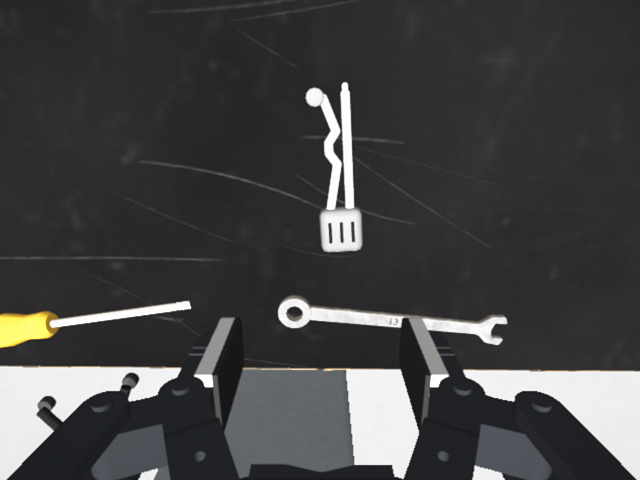

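play_rows --motion "0.06 -0.0025 -0.0142 -0.02 3.3; 0.06 0 0 -0.045 0; 0.06 0 0 -0.045 0; 0.06 0 0 -0.03 0; 0.06 0 0 0 0"

```text
t: 33.7
tool_pos: [0.4324, -0.0888, 0.0099]
ee_rot: [2.292, -2.141, -0.009]
ft_force: [-0.2, 0.2, -0.5]
gripper_width: 0.06
```

play_rows --motion "0.055 0 0 0 0"

```text
t: 33.8
tool_pos: [0.4356, -0.09, 0.0132]
ee_rot: [2.294, -2.145, 0.001]
ft_force: [0.1, 0.6, -0.1]
gripper_width: 0.055
```

play_rows --motion "0.055 0 0.0005 -0.008 0; 0.055 0 0 -0.004 0; 0.055 0 0 0 0"

```text
t: 34.1
tool_pos: [0.4354, -0.0893, 0.0013]
ee_rot: [-2.294, 2.145, -0.001]
ft_force: [-0.9, 0.1, -0.5]
gripper_width: 0.0551
```

play_rows --motion "0.02 0 0 0 0; 0.02 0 0 0 0; 0.02 0 0 0 0; 0.02 0 0 0 0; 0.02 0 0 0 0" --force 80

```text
t: 34.6
tool_pos: [0.4353, -0.0897, 0.0017]
ee_rot: [-2.293, 2.146, 0.0]
ft_force: [-1.1, 1.2, 7.3]
gripper_width: 0.0282
```

play_rows --motion "0.02 0 0 0.03 0; 0.02 0 0 0.03 0; 0.02 0.01 0.035 0.025 0; 0.02 0.015 0.045 0 -1.7; 0.02 0.015 0.045 0 -1.7"

```text
t: 35.1
tool_pos: [0.4759, 0.0368, 0.0872]
ee_rot: [-2.224, 2.215, -0.001]
ft_force: [0.9, 0.2, -0.7]
gripper_width: 0.028
```

play_rows --motion "0.02 0.015 0.045 0 0; 0.02 0.01 0.045 0 0; 0.02 0.01 0.005 -0.01 0; 0.02 0 0 0 0; 0.02 0 0 0 0"

```text
t: 35.6
tool_pos: [0.5092, 0.1285, 0.0758]
ee_rot: [2.225, -2.215, 0.0]
ft_force: [0.8, -0.6, -0.3]
gripper_width: 0.0278
```

```bash
python3 - <<'E'
from h import *
f=grab('wrist','w25.png'); s=arm.state(); print(s['tool_pos'],s['gripper_width'],s['joint_pos'].round(2),R.from_rotvec(s['ee_rot']).as_matrix().round(3)[:,0],s['ft_force'])
E
```

```text
[0.50920609 0.12799708 0.07607284] 0.027972827336401627 [-1.09  0.57  0.99  2.01 -0.61  0.9  -1.33] [ 0.004 -1.     0.001] [-0.34835466 -0.46088219 -0.0336475 ]
```

View pics/w25.png

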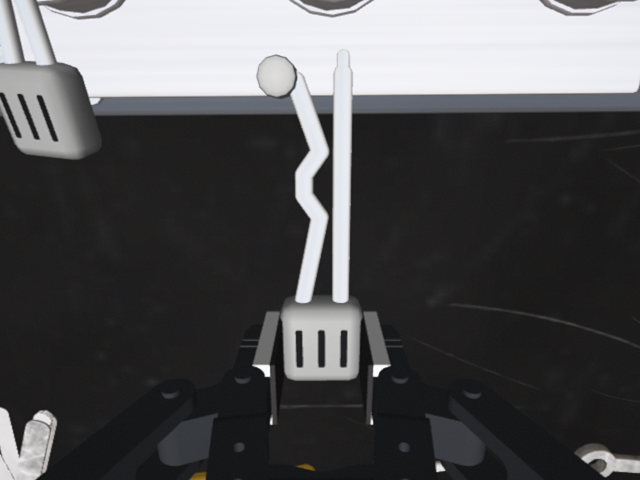

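play_rows --motion "0.02 0.013 0.002 -0.003 0.4; 0.02 0.012 0 0 0; 0.02 0 0 0 0; 0.02 0 0 0 0; 0.02 0 0 0 0"

```text
t: 36.15
tool_pos: [0.5347, 0.1319, 0.0729]
ee_rot: [2.235, -2.207, -0.0]
ft_force: [-0.2, 0.4, -1.1]
gripper_width: 0.0277
```

```bash
python3 - <<'E'
from h import *
f=grab('wrist','w26.png'); s=arm.state(); print(s['tool_pos'],R.from_rotvec(s['ee_rot']).as_matrix().round(3)[:,0],s['ft_force'])
zoom(f,(240,0,440,150),'z26.png')
E
```

```text
[0.53454968 0.13204339 0.07286917] [ 0.013 -1.     0.   ] [-0.20035964 -0.35574125 -0.57342232]
```

View pics/z26.png

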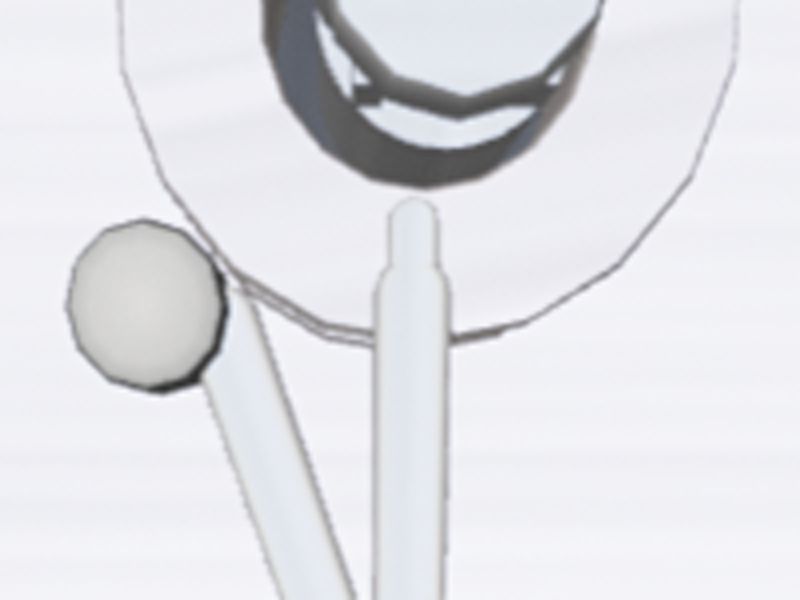

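play_rows --motion "0.02 0 -0.003 0 0; 0.02 0 0 0 0; 0.02 0 0 0 0; 0.02 0 0 0 0"

```text
t: 36.6
tool_pos: [0.5348, 0.1293, 0.073]
ee_rot: [2.237, -2.206, -0.0]
ft_force: [0.3, 0.0, -1.1]
gripper_width: 0.0282
```

```bash
python3 - <<'E'
from h import *
f=grab('wrist','w27.png'); s=arm.state(); print(s['tool_pos'],R.from_rotvec(s['ee_rot']).as_matrix().round(3)[:,0],s['ft_force'])
zoom(f,(240,0,440,150),'z27.png')
E
```

```text
[0.53486625 0.12938522 0.07296791] [ 0.014 -1.    -0.   ] [-0.30987678  0.40877041 -1.34032811]
```

View pics/z27.png

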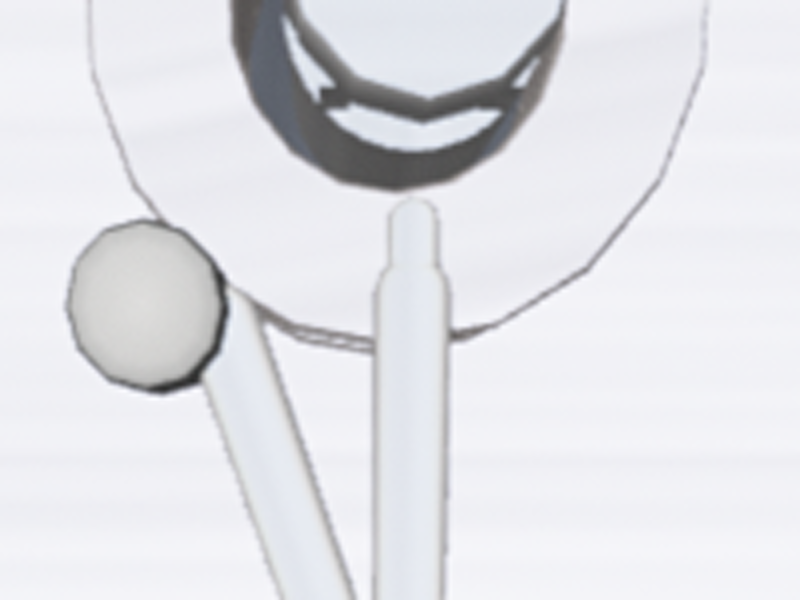

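play_rows --motion "0.02 0.002 -0.0008 0 0; 0.02 0.006 0 0 0; 0.02 0.006 0 0 0; 0.02 0.005 0 0 0; 0.02 0 0 0 0"

```text
t: 37.15
tool_pos: [0.555, 0.1283, 0.0731]
ee_rot: [-2.236, 2.206, -0.002]
ft_force: [0.1, -0.3, -1.1]
gripper_width: 0.0279
```

```bash
python3 - <<'E'
from h import *
f=grab('wrist','w28.png'); s=arm.state(); print(s['tool_pos'],R.from_rotvec(s['ee_rot']).as_matrix().round(3)[:,0],s['ft_force'])
zoom(f,(240,0,440,150),'z28.png')
E
```

```text
[0.55439545 0.12826943 0.07292626] [ 0.014 -1.     0.   ] [ 0.30003804  0.41750194 -1.10713013]
```

View pics/z28.png

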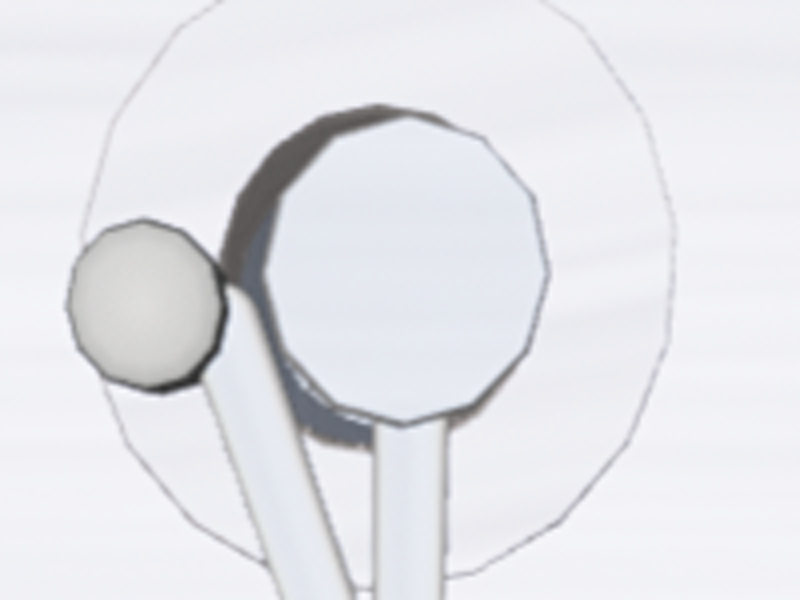

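play_rows --motion "0.02 0.006 0 0 0; 0.02 0.006 0 0 0; 0.02 0.006 0 0 0; 0.02 0.005 0 0 0; 0.02 0 0 0 0"

```text
t: 37.7
tool_pos: [0.577, 0.1299, 0.0725]
ee_rot: [-2.238, 2.204, 0.003]
ft_force: [-1.2, 3.2, -0.9]
gripper_width: 0.0283
```

play_rows --motion "0.02 0.005 0 0 0; 0.02 0.005 0 0 0; 0.02 0 0 0 0; 0.02 0 0 0 0"

```text
t: 38.1
tool_pos: [0.5887, 0.128, 0.0735]
ee_rot: [-2.234, 2.205, -0.005]
ft_force: [2.3, 1.7, -1.7]
gripper_width: 0.0281
```

```bash
python3 - <<'E'
from h import *
f=grab('wrist','w29.png'); s=arm.state(); print(s['tool_pos'],R.from_rotvec(s['ee_rot']).as_matrix().round(3)[:,0],s['ft_force'])
zoom(f,(220,50,460,230),'z29.png')
E
```

```text
[0.58857704 0.12806777 0.07357622] [ 0.013 -1.     0.001] [ 3.1606306   1.97673719 -1.02044634]
```

View pics/z29.png

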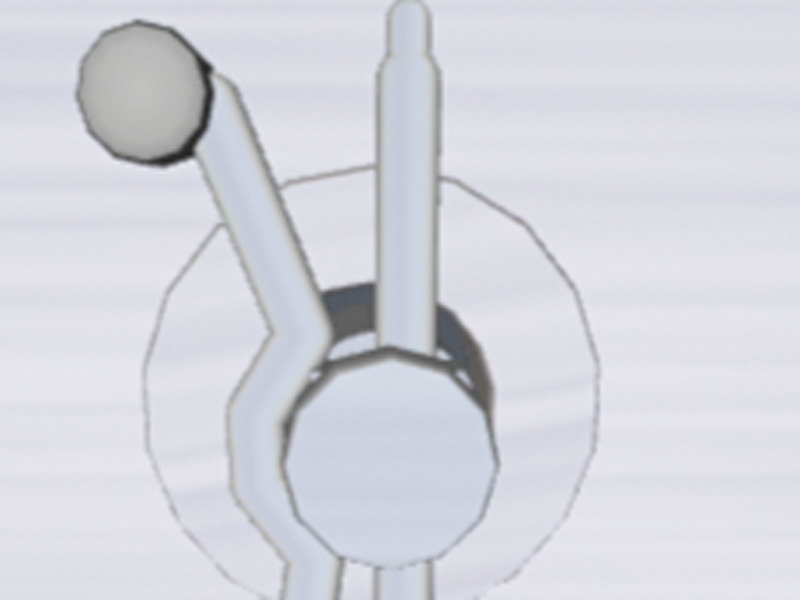

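play_rows --motion "0.02 0.002 0 0 0; 0.02 0.002 0 0 0; 0.02 0 0 0 0; 0.02 0 0 0 0"

```text
t: 38.55
tool_pos: [0.5899, 0.1286, 0.0725]
ee_rot: [2.236, -2.205, -0.003]
ft_force: [-2.6, 2.2, -0.5]
gripper_width: 0.0278
```

```bash
python3 - <<'E'
from h import *
f=grab('wrist','w30.png'); s=arm.state(); print(s['tool_pos'],R.from_rotvec(s['ee_rot']).as_matrix().round(3)[:,0],s['ft_force'])
zoom(f,(220,50,460,230),'z30.png')
E
```

```text
[0.5898503  0.12856237 0.07252472] [ 0.014 -1.    -0.   ] [-2.94059982  2.49056276  0.18685481]
```

View pics/z30.png

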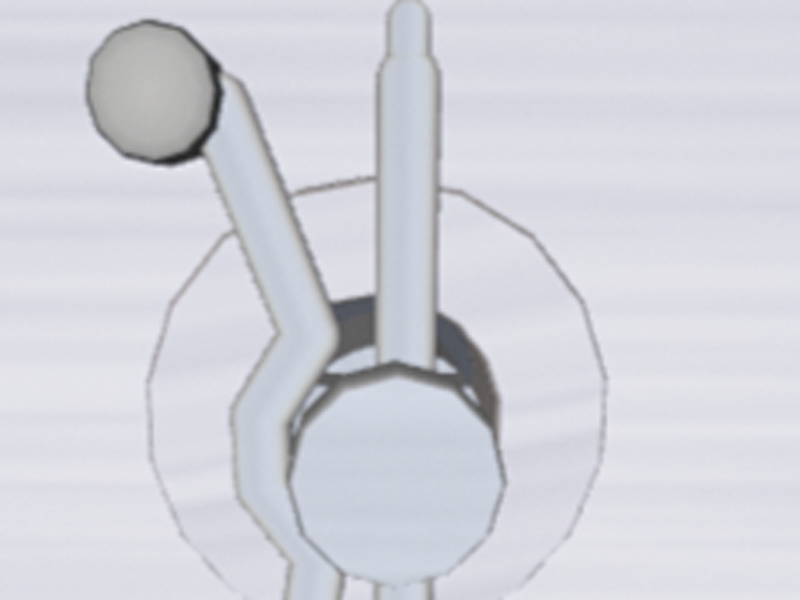

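play_rows --motion "0.02 0.0015 0 0 0; 0.02 0 0 0 0; 0.02 0 0 0 0"

```text
t: 38.9
tool_pos: [0.5906, 0.1288, 0.0722]
ee_rot: [2.235, -2.204, -0.005]
ft_force: [-3.7, 3.3, -1.5]
gripper_width: 0.0282
```

play_rows --motion "0.06 0 0 0 0; 0.06 0 0 0 0; 0.06 0 0 0 0; 0.06 0 0 0.03 0; 0.06 -0.01 0 0.035 0"

```text
t: 39.4
tool_pos: [0.5829, 0.1276, 0.138]
ee_rot: [2.234, -2.206, 0.003]
ft_force: [0.2, 0.6, 0.6]
gripper_width: 0.0597
```

play_rows --motion "0.06 -0.015 -0.005 0.035 0; 0.06 0 0 0 0; 0.06 0 0 0 0; 0.06 0 0 0 0"

```text
t: 39.8
tool_pos: [0.5672, 0.1236, 0.1722]
ee_rot: [2.236, -2.205, -0.0]
ft_force: [-0.7, -0.0, -0.3]
gripper_width: 0.0598
```

```bash
python3 - <<'E'
from h import *
f=grab('wrist','w31.png'); s=arm.state(); print(s['tool_pos'],s['joint_pos'].round(2))
zoom(f,(200,0,440,180),'z31.png')
E
```

```text
[0.56704402 0.12357746 0.17187022] [-1.05  0.54  1.06  1.79 -0.52  1.12 -1.38]
```

View pics/z31.png

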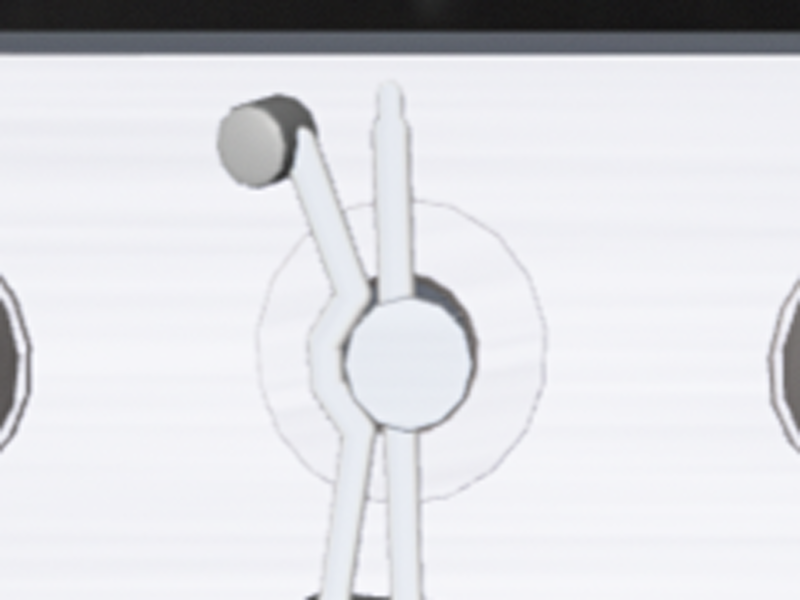

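play_rows --motion "0.06 -0.013 -0.046 0 0; 0.06 -0.013 -0.046 0 0; 0.06 -0.013 -0.046 0 0; 0.06 -0.013 -0.046 0 0; 0.06 -0.013 -0.046 0 0"

```text
t: 40.35
tool_pos: [0.5014, -0.1081, 0.1721]
ee_rot: [2.236, -2.205, -0.001]
ft_force: [0.6, -0.7, 0.7]
gripper_width: 0.0601
```

play_rows --motion "0.06 -0.013 -0.046 -0.004 0; 0.06 -0.013 -0.046 -0.004 0; 0.06 -0.013 -0.046 -0.004 0; 0.06 -0.013 -0.046 -0.004 0; 0.06 -0.01 -0.03 -0.004 0"

```text
t: 40.85
tool_pos: [0.4384, -0.3241, 0.1521]
ee_rot: [2.231, -2.209, 0.0]
ft_force: [0.1, 1.0, -0.0]
gripper_width: 0.0602
```

play_rows --motion "0.06 0 0 0 0; 0.06 0 0 0 0; 0.06 0 0 0 0"

```text
t: 41.15
tool_pos: [0.441, -0.3192, 0.1522]
ee_rot: [2.239, -2.204, -0.002]
ft_force: [1.1, 1.7, -0.1]
gripper_width: 0.0599
```

```bash
python3 - <<'E'
from h import *
f=grab('wrist','w32.png'); s=arm.state(); print(s['tool_pos'],s['joint_pos'].round(2),R.from_rotvec(s['ee_rot']).as_matrix().round(3)[:,0])
im=rect(f,(.47,-.33),.008,.075,.00025); cv2.imwrite('pics/c3r.png',im[:,:,::-1])
E
```

```text
[ 0.44122679 -0.31895239  0.15236485] [-0.24  0.48  1.03  1.9  -0.48  1.04 -0.56] [ 0.016 -1.    -0.001]
```

View pics/c3r.png

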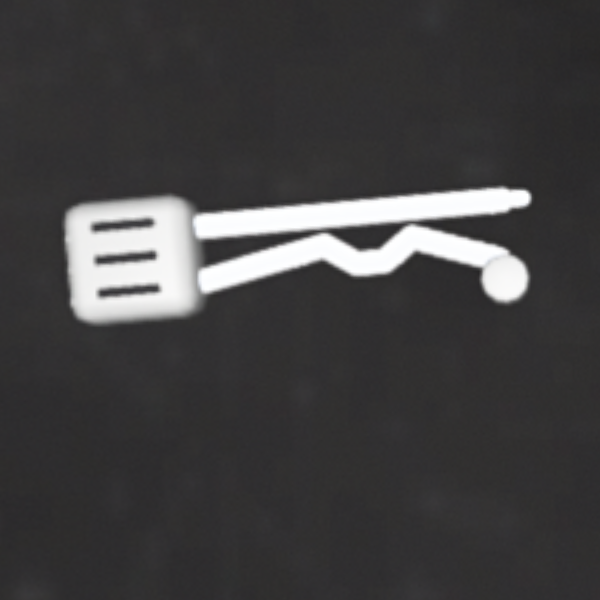

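View pics/w32.png

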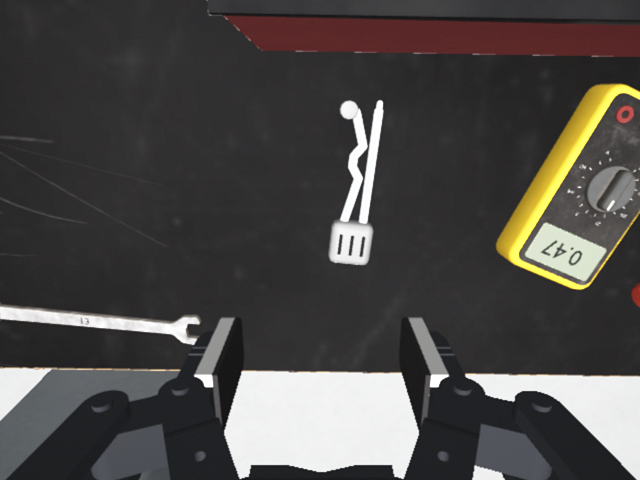

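play_rows --motion "0.06 -0.0122 -0.021 -0.02 -5.7; 0.06 0 0 -0.045 0; 0.06 0 0 -0.045 0; 0.06 0 0 -0.02 0; 0.06 0 0 0 0"

```text
t: 41.7
tool_pos: [0.4272, -0.3383, 0.02]
ee_rot: [2.126, -2.311, -0.01]
ft_force: [-1.1, 0.1, 0.9]
gripper_width: 0.0601
```

play_rows --motion "0.055 0 0 0 0; 0.055 0 0 0 0"

```text
t: 41.9
tool_pos: [0.4296, -0.342, 0.0245]
ee_rot: [-2.125, 2.313, -0.005]
ft_force: [-0.3, 0.0, -0.2]
gripper_width: 0.0549
```

play_rows --motion "0.055 -0.001 0.0015 -0.015 0; 0.055 0 0 -0.008 0; 0.055 0 0 0 0; 0.055 0 0 0 0"

```text
t: 42.3
tool_pos: [0.427, -0.34, -0.0003]
ee_rot: [2.124, -2.315, -0.001]
ft_force: [0.7, -0.4, 0.8]
gripper_width: 0.0551
```

play_rows --motion "0.055 0.0015 0 0.0015 0; 0.055 0 0 0 0; 0.02 0 0 0 0; 0.02 0 0 0 0; 0.02 0 0 0 0" --force 80

```text
t: 42.8
tool_pos: [0.4288, -0.3403, 0.002]
ee_rot: [-2.124, 2.315, -0.001]
ft_force: [-1.0, 1.0, 5.7]
gripper_width: 0.0281
```

play_rows --motion "0.02 0 0 0 0; 0.02 0 0 0 0"

```text
t: 43.0
tool_pos: [0.4288, -0.3403, 0.002]
ee_rot: [-2.124, 2.315, -0.001]
ft_force: [-0.2, 1.0, 5.6]
gripper_width: 0.0279
```

play_rows --motion "0.02 0 0 0.035 0; 0.02 0 0.02 0.035 0; 0.02 0 0.045 0.02 2.8; 0.02 0 0.049 0 2.8; 0.02 0.005 0.049 0 0"

```text
t: 43.5
tool_pos: [0.4332, -0.1757, 0.0918]
ee_rot: [-2.232, 2.208, -0.0]
ft_force: [0.7, -0.0, -0.9]
gripper_width: 0.0279
```

play_rows --motion "0.02 0.005 0.049 0 0; 0.02 0.01 0.048 0 0; 0.02 0.015 0.045 0 0; 0.02 0.02 0.045 0 0; 0.02 0.02 0.024 0 0"

```text
t: 44.0
tool_pos: [0.5037, 0.0391, 0.0909]
ee_rot: [-2.241, 2.201, 0.003]
ft_force: [0.3, 1.4, 0.1]
gripper_width: 0.0283
```

play_rows --motion "0.02 0.01 0 -0.01 0; 0.02 0 0 0 0; 0.02 0 0 0 0; 0.02 0 0 0 0"

```text
t: 44.4
tool_pos: [0.5128, 0.0328, 0.0816]
ee_rot: [2.232, -2.21, -0.001]
ft_force: [-0.1, -0.9, -0.3]
gripper_width: 0.0281
```

```bash
python3 - <<'E'
from h import *
f=grab('wrist','w33.png'); s=arm.state(); print(s['tool_pos'],s['gripper_width'],s['joint_pos'].round(2),R.from_rotvec(s['ee_rot']).as_matrix().round(3)[:,0],s['ft_force'])
E
```

```text
[0.51295248 0.03290059 0.08169517] 0.028035952869551926 [-0.92  0.54  1.01  2.03 -0.59  0.9  -1.15] [ 0.01 -1.   -0.  ] [-0.73794469  0.58144838 -0.80411139]
```

View pics/w33.png

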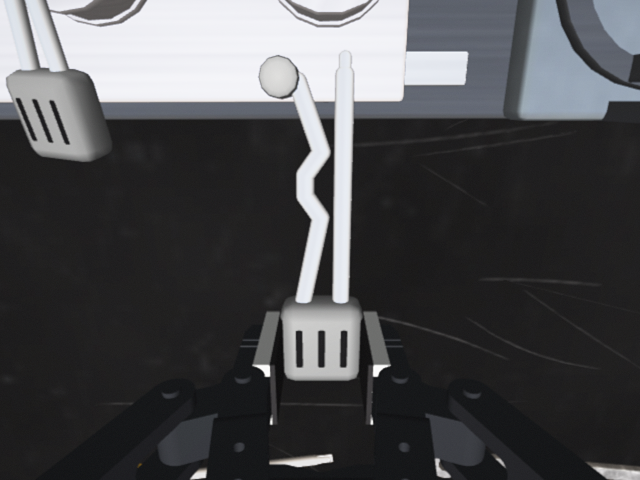

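Shift x +0.021, y +0.001, z −0.0085.

play_rows --motion "0.02 0.005 0.001 -0.0085 0.2; 0.02 0.008 0 0 0; 0.02 0.008 0 0 0; 0.02 0 0 0 0; 0.02 0 0 0 0"

```text
t: 44.95
tool_pos: [0.535, 0.0347, 0.073]
ee_rot: [2.238, -2.204, 0.001]
ft_force: [0.2, 0.1, -1.5]
gripper_width: 0.0278
```

```bash
python3 - <<'E'
from h import *
f=grab('wrist','w34.png'); s=arm.state(); print(s['tool_pos'],R.from_rotvec(s['ee_rot']).as_matrix().round(3)[:,0],s['ft_force'])
zoom(f,(240,0,440,150),'z34.png')
E
```

```text
[0.53469678 0.03474865 0.07293674] [ 0.015 -1.     0.   ] [ 0.54516409 -0.02377778 -0.32725822]
```

View pics/z34.png

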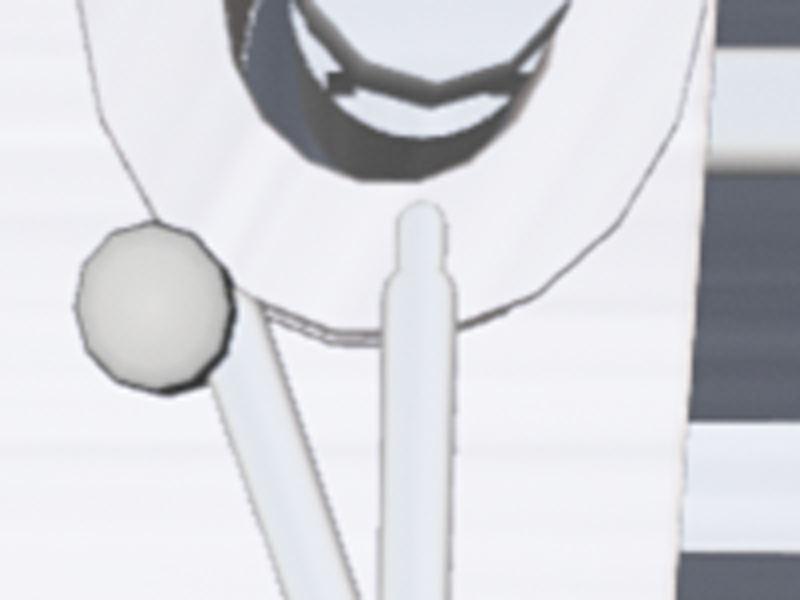

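play_rows --motion "0.02 0.002 -0.0009 0 0; 0.02 0.006 0 0 0; 0.02 0.006 0 0 0; 0.02 0.006 0 0 0; 0.02 0 0 0 0"

```text
t: 45.5
tool_pos: [0.556, 0.0341, 0.0731]
ee_rot: [-2.239, 2.204, -0.002]
ft_force: [-0.1, -1.1, -0.6]
gripper_width: 0.0279
```

play_rows --motion "0.02 0.006 0 0 0; 0.02 0.006 0 0 0; 0.02 0.005 0 0 0; 0.02 0.004 0 0 0; 0.02 0 0 0 0"

```text
t: 46.0
tool_pos: [0.5761, 0.0351, 0.0726]
ee_rot: [-2.24, 2.203, 0.001]
ft_force: [-0.2, 2.8, -2.4]
gripper_width: 0.0283
```

```bash
python3 - <<'E'
from h import *
f=grab('wrist','w35.png'); s=arm.state(); print(s['tool_pos'],R.from_rotvec(s['ee_rot']).as_matrix().round(3)[:,0],s['ft_force'])
zoom(f,(220,20,460,200),'z35.png')
E
```

```text
[0.57619434 0.0350263  0.07270777] [ 0.017 -1.    -0.001] [ 0.39576058  3.66184867 -1.78811106]
```

View pics/z35.png

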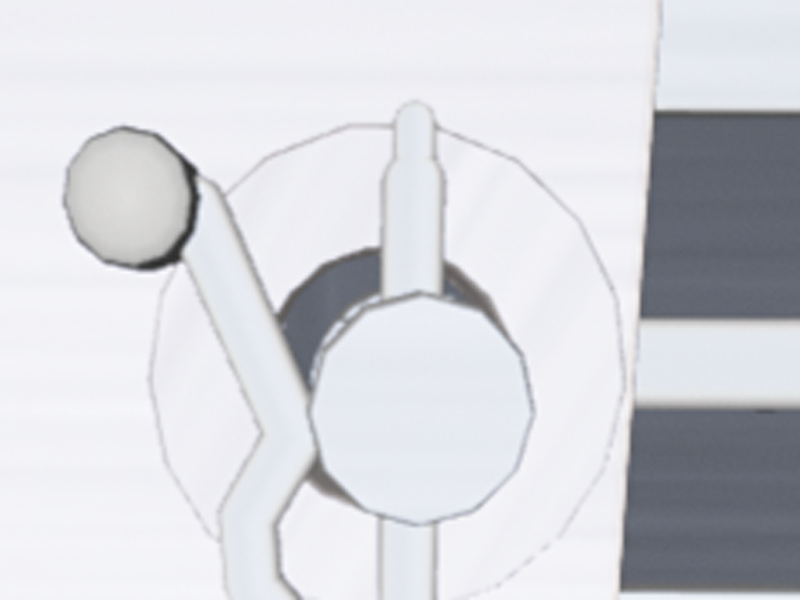

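play_rows --motion "0.02 0.005 0 0 0; 0.02 0.005 0 0 0; 0.02 0.004 0 0 0; 0.02 0 0 0 0; 0.02 0 0 0 0"

```text
t: 46.55
tool_pos: [0.5907, 0.0338, 0.0733]
ee_rot: [-2.237, 2.204, -0.003]
ft_force: [1.4, 2.4, -0.9]
gripper_width: 0.0282
```

```bash
python3 - <<'E'
from h import *
f=grab('wrist','w36.png'); s=arm.state(); print(s['tool_pos'],R.from_rotvec(s['ee_rot']).as_matrix().round(3)[:,0],s['ft_force'])
zoom(f,(220,50,460,230),'z36.png')
E
```

```text
[0.59060929 0.03381063 0.07333257] [ 0.015 -1.     0.001] [ 1.66596944  1.49280224 -1.57537437]
```

View pics/z36.png

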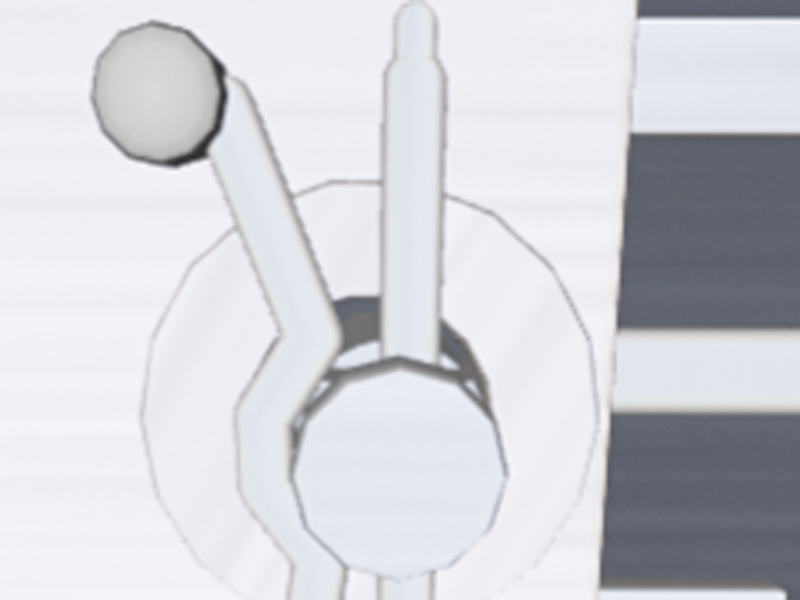

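play_rows --motion "0.02 0.002 0 0 0; 0.02 0.001 0 0 0; 0.02 0 0 0 0"

```text
t: 46.9
tool_pos: [0.5915, 0.0341, 0.0726]
ee_rot: [2.237, -2.203, -0.003]
ft_force: [-4.4, 2.1, 1.7]
gripper_width: 0.0281
```

```bash
python3 - <<'E'
from h import *
f=grab('wrist','w37.png'); s=arm.state(); print(s['tool_pos'],s['ft_force'])
zoom(f,(220,50,460,230),'z37.png')
E
```

```text
[0.59154637 0.03411227 0.07256273] [-4.14758437  2.11623821  0.78245813]
```

View pics/z37.png

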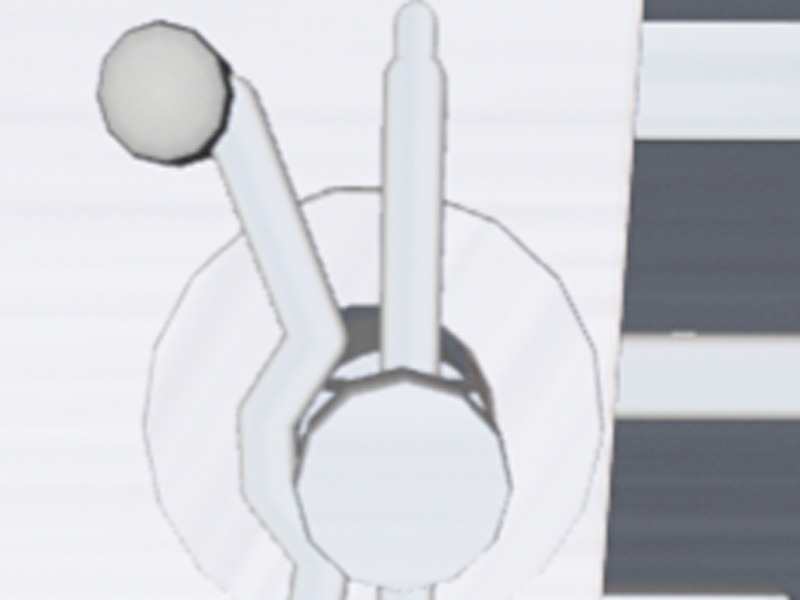

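play_rows --motion "0.06 0 0 0 0; 0.06 0 0 0 0; 0.06 0 0 0 0; 0.06 0 0 0.03 0; 0.06 -0.01 0 0.035 0"

```text
t: 47.45
tool_pos: [0.5831, 0.0336, 0.138]
ee_rot: [2.237, -2.203, 0.002]
ft_force: [0.4, 0.9, 0.7]
gripper_width: 0.06
```

play_rows --motion "0.06 -0.01 0.02 0.04 0; 0.06 0 0.035 0.03 0; 0.06 0 0.035 0.03 0; 0.06 0 0 0 0; 0.06 0 0 0 0"

```text
t: 47.95
tool_pos: [0.5734, 0.1247, 0.2386]
ee_rot: [-2.24, 2.201, -0.003]
ft_force: [-0.9, 0.3, -0.1]
gripper_width: 0.0598
```

```bash
python3 - <<'E'
from h import *
f=grab('wrist','w38.png'); s=arm.state(); print(s['tool_pos'],s['joint_pos'].round(2))
print(zoom(f,(150,40,510,240),'z38.png'))
E
```

```text
[0.57268668 0.12317942 0.23777921] [-1.09  0.49  1.12  1.71 -0.46  1.24 -1.42]
2.2222222222222223
```

View pics/w38.png

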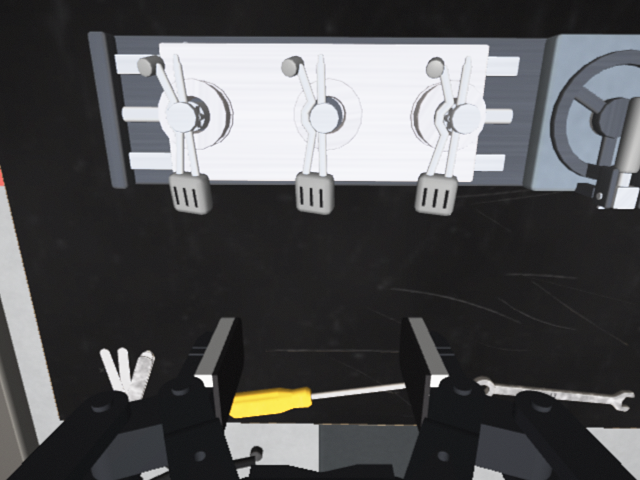

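View pics/z38.png

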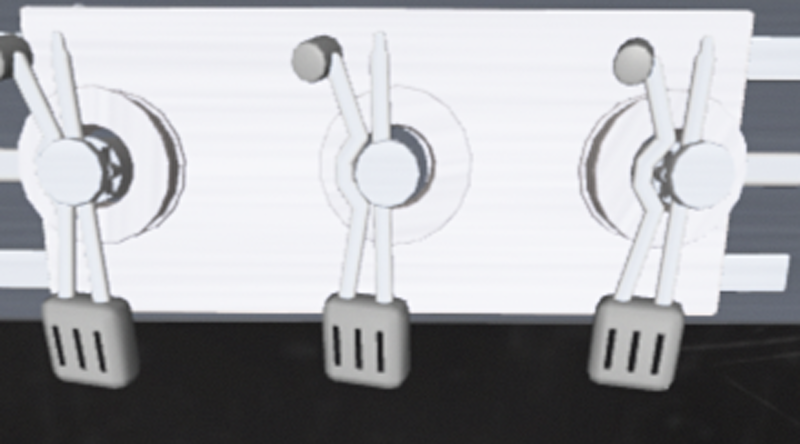

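play_rows --motion "0.06 0.004 -0.046 0 0; 0.06 0.004 -0.047 0 0; 0.06 0.004 -0.047 0 0; 0.06 0.004 -0.047 0 0; 0.06 0.004 -0.046 0 -0.8"

```text
t: 48.5
tool_pos: [0.5912, -0.1129, 0.237]
ee_rot: [2.218, -2.223, -0.001]
ft_force: [0.5, -0.4, -0.1]
gripper_width: 0.0598
```

play_rows --motion "0.06 0 0 0 0; 0.06 0 0 0 0; 0.06 0 0 0 0"

```text
t: 48.8
tool_pos: [0.5922, -0.1085, 0.237]
ee_rot: [2.222, -2.22, -0.002]
ft_force: [-0.1, 0.8, 0.2]
gripper_width: 0.0603
```

```bash
python3 - <<'E'
from h import *
f=grab('wrist','w39.png'); s=arm.state(); print(s['tool_pos'],s['joint_pos'].round(2),R.from_rotvec(s['ee_rot']).as_matrix().round(3)[:,0])
np.save('w39.npy',f,allow_pickle=True)
for z in (.05,.072):
    im=rect(f,(.645,-.104),z,.075,.00025); cv2.imwrite('pics/wh%d.png'%(z*1000),im[:,:,::-1])
f=grab('side','s39.png')
E
```

```text
[ 0.5925188  -0.10766996  0.23713924] [-0.65  0.51  1.08  1.67 -0.47  1.25 -1.04] [ 0.003 -1.    -0.001]
```

View pics/w39.png

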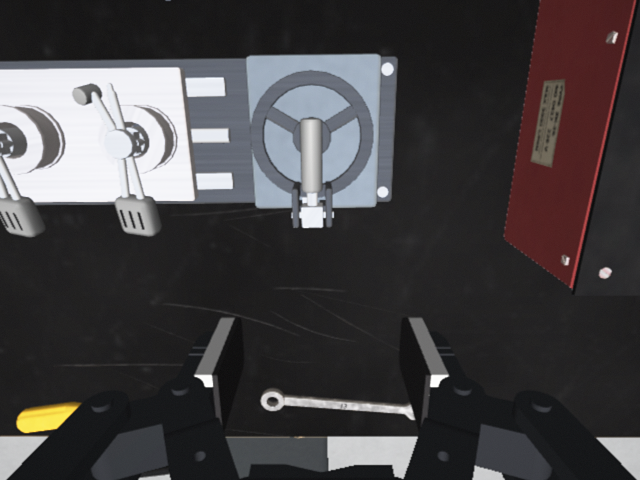

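View pics/wh50.png

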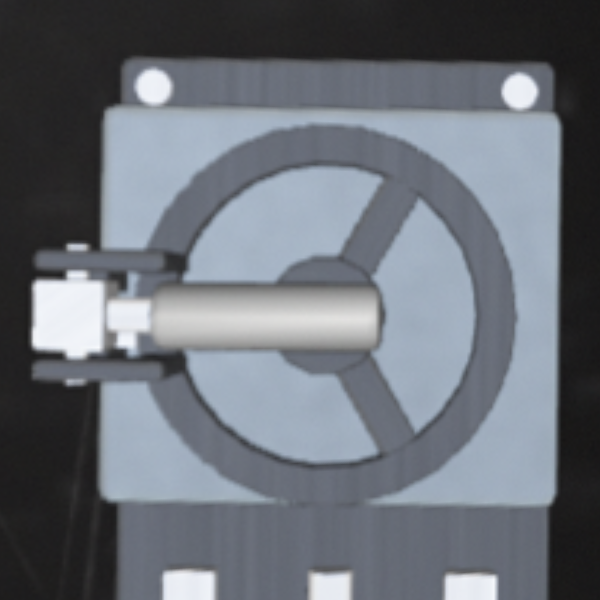

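View pics/wh72.png

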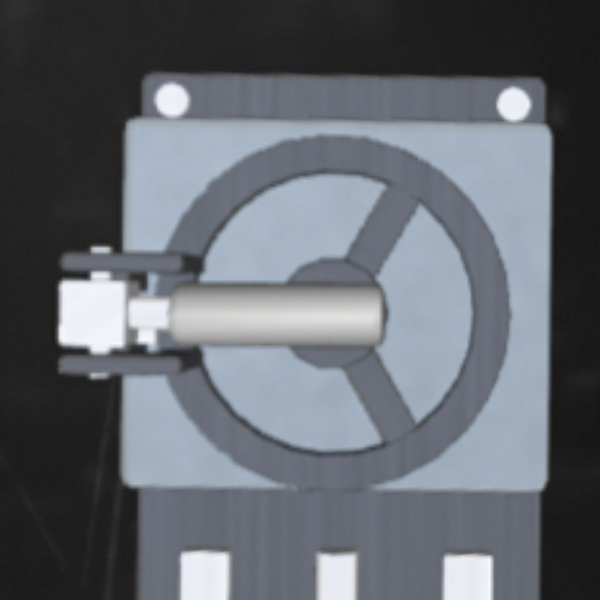

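View pics/s39.png

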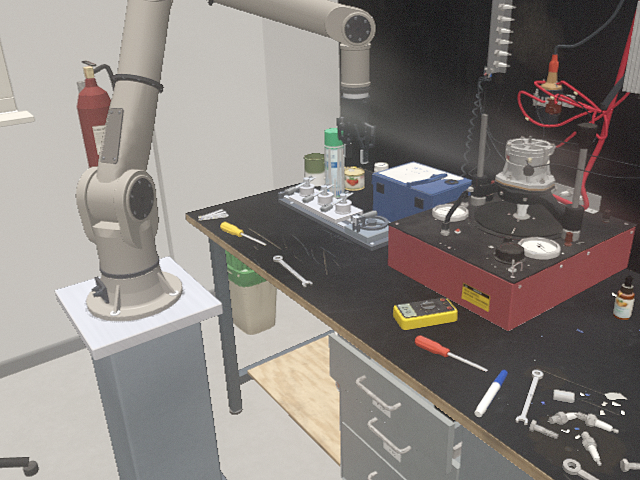

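```bash
python3 - <<'E'
from h import *
a=np.load('w2.npy',allow_pickle=True).item()
for u in (60,200): print(at_z(a,u,316,0).round(3))
for h in (.06,.08,.1,.12,.14): print(h,at_z(a,100,386,h).round(3))
E
```

```text
[ 0.759 -0.204  0.   ]
[ 0.759 -0.035  0.   ]
0.06 [ 0.814 -0.135  0.06 ]
0.08 [ 0.798 -0.122  0.08 ]
0.1 [ 0.783 -0.109  0.1  ]
0.12 [ 0.767 -0.096  0.12 ]
0.14 [ 0.752 -0.084  0.14 ]
```

```bash
python3 - <<'E'
from h import *
f=grab('top'); zoom(f,(230,50,400,220),'t40.png')
for h in (0,.05,.1,.15): print(h, at_z(f,280,135,h).round(3), at_z(f,280,147,h).round(3))
E
```

```text
0 [ 0.792 -0.015  0.   ] [ 0.76  -0.015  0.   ]
0.05 [ 0.775 -0.02   0.05 ] [ 0.744 -0.019  0.05 ]
0.1 [ 0.758 -0.024  0.1  ] [ 0.729 -0.024  0.1  ]
0.15 [ 0.742 -0.028  0.15 ] [ 0.713 -0.028  0.15 ]
```

View pics/t40.png

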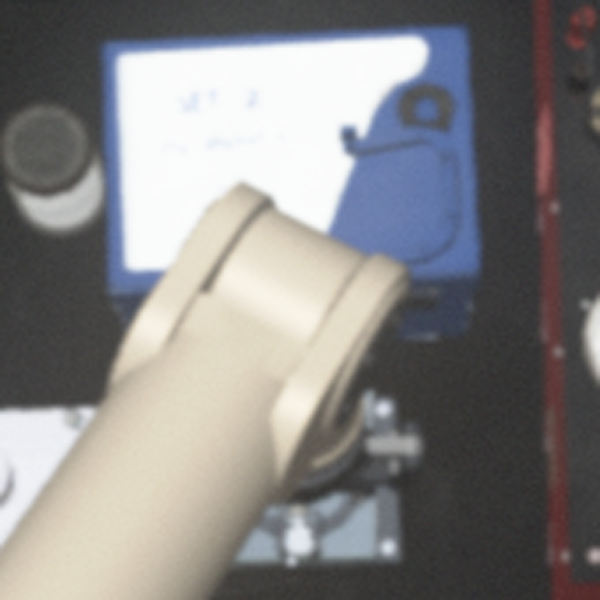

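play_rows --motion "0.05 0.02 0.002 -0.02 0; 0.05 0.02 0.002 -0.04 0; 0.05 0.017 0.002 -0.04 0; 0.05 0 0 -0.02 0; 0.05 0 0 0 0" --force 30

```text
t: 49.45
tool_pos: [0.6478, -0.1003, 0.114]
ee_rot: [2.223, -2.214, -0.009]
ft_force: [-0.8, -0.6, 0.7]
gripper_width: 0.0499
```

play_rows --motion "0.05 0 0 0 0; 0.05 0 0 0 0"

```text
t: 49.65
tool_pos: [0.6506, -0.1032, 0.12]
ee_rot: [-2.222, 2.218, -0.004]
ft_force: [0.8, -0.4, 0.4]
gripper_width: 0.0495
```

```bash
python3 - <<'E'
from h import *
f=grab('wrist','w41.png'); s=arm.state(); print(s['tool_pos'],s['joint_pos'].round(2),R.from_rotvec(s['ee_rot']).as_matrix().round(3)[:,0])
im=rect(f,(.645,-.104),.072,.075,.00025); cv2.imwrite('pics/wh41.png',im[:,:,::-1])
E
```

```text
[ 0.65062761 -0.10323206  0.12007065] [-0.52  0.71  0.93  1.65 -0.62  1.11 -0.98] [ 0.002 -1.     0.001]
```

View pics/w41.png

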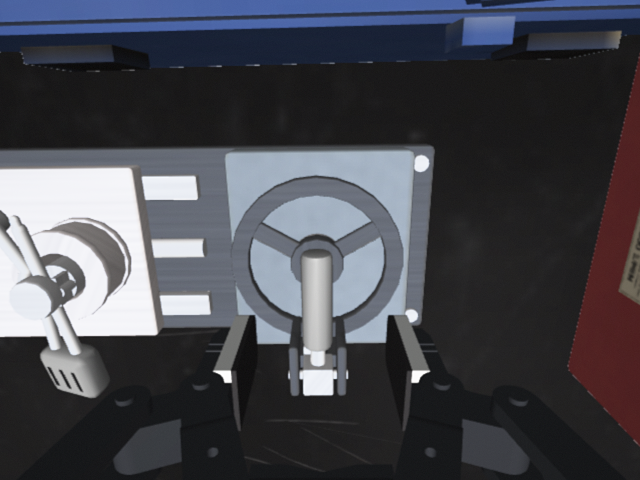

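View pics/wh41.png

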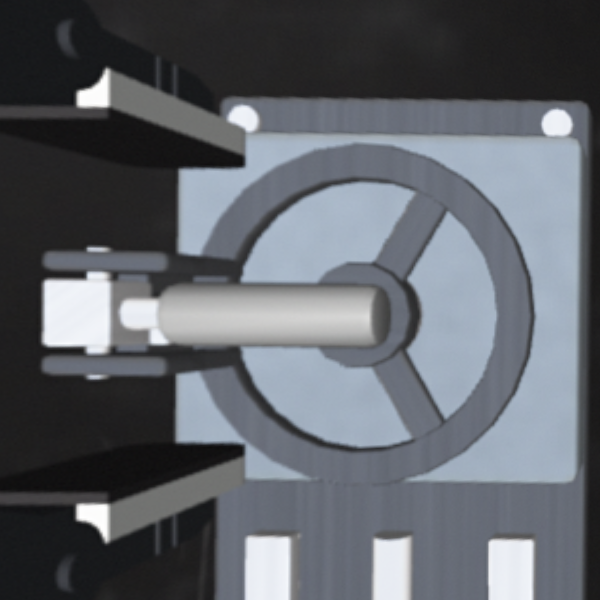

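play_rows --motion "0.05 -0.001 0.0025 -0.025 0; 0.05 0 0 -0.02 0; 0.05 0 0 -0.013 0; 0.05 0 0 0 0; 0.05 0 0 0 0"

```text
t: 50.2
tool_pos: [0.6493, -0.1008, 0.061]
ee_rot: [-2.222, 2.22, -0.002]
ft_force: [-0.2, -0.6, -0.2]
gripper_width: 0.0496
```

play_rows --motion "0.01 0 0 0 0; 0.01 0 0 0 0; 0.01 0 0 0 0; 0.01 0 0 0 0; 0.01 0 0 0 0" --force 30

```text
t: 50.7
tool_pos: [0.6493, -0.1009, 0.0609]
ee_rot: [-2.223, 2.219, -0.002]
ft_force: [-0.6, -0.2, 4.9]
gripper_width: 0.0147
```

```bash
python3 - <<'E'
import numpy as np
L=.055
a=np.radians(np.arange(0,96,7.5))
x=L*np.cos(a); z=L*np.sin(a)
print(np.c_[np.degrees(a)[1:],np.diff(x),np.diff(z)].round(4))
E
```

```text
[[ 7.50e+00 -5.00e-04  7.20e-03]
 [ 1.50e+01 -1.40e-03  7.10e-03]
 [ 2.25e+01 -2.30e-03  6.80e-03]
 [ 3.00e+01 -3.20e-03  6.50e-03]
 [ 3.75e+01 -4.00e-03  6.00e-03]
 [ 4.50e+01 -4.70e-03  5.40e-03]
 [ 5.25e+01 -5.40e-03  4.70e-03]
 [ 6.00e+01 -6.00e-03  4.00e-03]
 [ 6.75e+01 -6.50e-03  3.20e-03]
 [ 7.50e+01 -6.80e-03  2.30e-03]
 [ 8.25e+01 -7.10e-03  1.40e-03]
 [ 9.00e+01 -7.20e-03  5.00e-04]]
```

play_rows --motion "0.01 -0.0005 0 0.0072 0; 0.01 -0.0014 0 0.0071 0; 0.01 -0.0023 0 0.0068 0; 0.01 0 0 0 0"

```text
t: 51.1
tool_pos: [0.6426, -0.1008, 0.081]
ee_rot: [2.221, -2.219, -0.004]
ft_force: [-1.3, -1.8, -5.2]
gripper_width: 0.0145
```

play_rows --motion "0.01 -0.0032 0 0.0065 0; 0.01 -0.004 0 0.006 0; 0.01 -0.0047 0 0.0054 0; 0.01 0 0 0 0"

```text
t: 51.5
tool_pos: [0.6309, -0.1007, 0.0995]
ee_rot: [2.221, -2.22, -0.003]
ft_force: [-4.3, -2.5, -5.9]
gripper_width: 0.0142
```

```bash
python3 - <<'E'
from h import *
f=grab('wrist','w42.png'); s=arm.state(); print(s['tool_pos'],s['ft_force'],s['gripper_width'])
E
```

```text
[ 0.6311595  -0.1006955   0.09923292] [-3.45998799 -3.21118004 -5.58080165] 0.014120406888399517
```

View pics/w42.png

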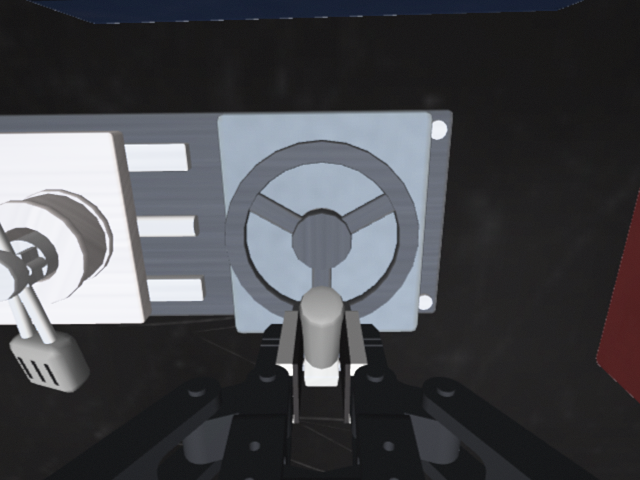

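Works; the handle is about half-way up. Continue the arc.

play_rows --motion "0.01 -0.0054 0 0.0047 0; 0.01 -0.006 0 0.004 0; 0.01 -0.0065 0 0.0032 0; 0.01 -0.0068 0 0.0023 0; 0.01 0 0 0 0"

```text
t: 52.05
tool_pos: [0.6083, -0.0997, 0.1146]
ee_rot: [-2.221, 2.218, -0.001]
ft_force: [-0.1, 0.5, 0.0]
gripper_width: 0.0099
```

play_rows --motion "0.01 -0.0071 0 0.0014 0; 0.01 -0.0072 0 0.0005 0; 0.01 0 0 0 0; 0.01 0 0 0 0"

```text
t: 52.45
tool_pos: [0.5937, -0.1002, 0.1152]
ee_rot: [-2.223, 2.219, -0.0]
ft_force: [0.2, -0.3, -0.4]
gripper_width: 0.0099
```

```bash
python3 - <<'E'
from h import *
f=grab('wrist','w43.png'); s=arm.state(); print(s['tool_pos'],s['ft_force'],s['gripper_width'])
f=grab('side'); zoom(f,(320,160,420,235),'s43.png')
E
```

```text
[ 0.59386982 -0.10021861  0.11515839] [ 0.42640196 -0.46947033  0.5016374 ] 0.01022000714015839
```

View pics/w43.png

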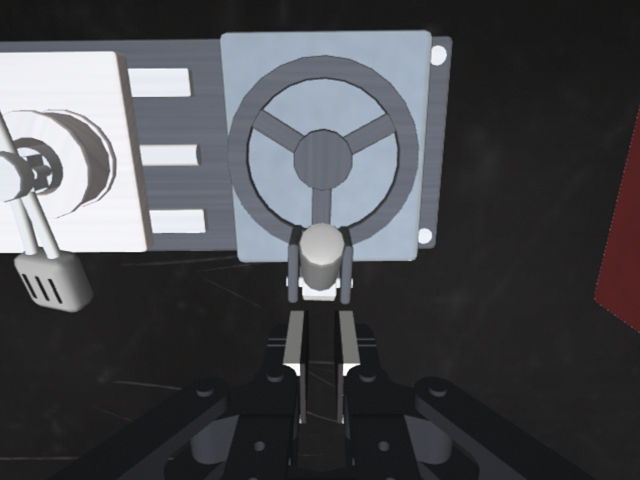

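View pics/s43.png

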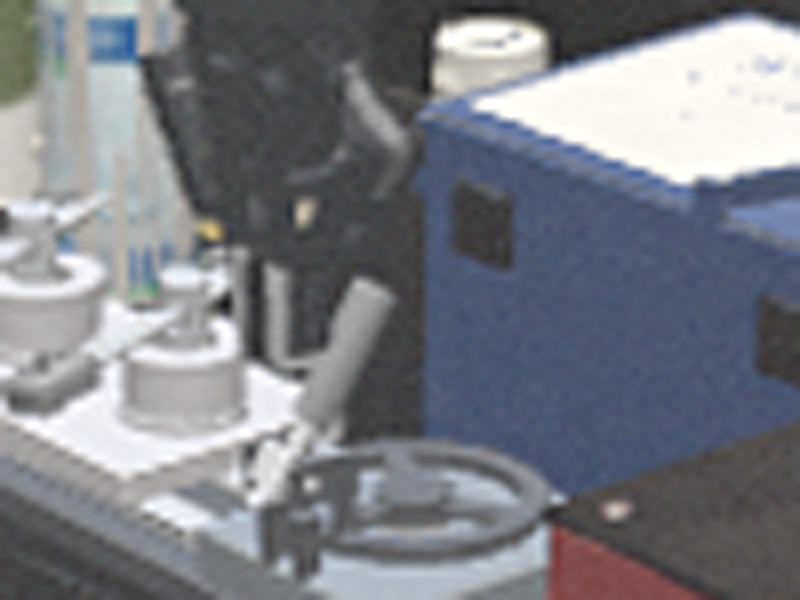

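```bash
python3 - <<'E'
from h import *
f=grab('wrist')
for t in (45,55,60,65,70,75,80,90):
    e=np.array([.5945,-.1005,.072])+.071*np.array([np.cos(np.radians(t)),0,np.sin(np.radians(t))]); print(t,proj(f,e).round(0))
print(arm.state()['tool_pos'])
E
```

```text
45 [324. 208.]
55 [324. 242.]
60 [324. 261.]
65 [324. 280.]
70 [324. 300.]
75 [324. 319.]
80 [324. 337.]
90 [324. 372.]
[ 0.59387202 -0.10036097  0.11502108]
```

play_rows --motion "0.0 0 0 0.04 0; 0.0 0 0 0.04 0; 0.0 0.04 0 0.005 0; 0.0 0.04 0 0 0; 0.0 0.01 0 0 0"

```text
t: 53.1
tool_pos: [0.6875, -0.0989, 0.1998]
ee_rot: [-2.226, 2.215, -0.004]
ft_force: [-0.0, 0.9, 0.3]
gripper_width: -0.0002
```

```bash
python3 - <<'E'
from h import *
f=grab('wrist','w44.png');print(arm.state()['tool_pos'])
for t in (45,50,55,60,65,70,80,90):
    e=np.array([.5945,-.1005,.072])+.071*np.array([np.cos(np.radians(t)),0,np.sin(np.radians(t))]); print(t,proj(f,e).round(0))
f=grab('side'); zoom(f,(320,160,420,235),'s44.png')
E
```

```text
[ 0.68681135 -0.09945256  0.19921612]
45 [324. 325.]
50 [324. 335.]
55 [324. 346.]
60 [324. 357.]
65 [324. 368.]
70 [324. 378.]
80 [324. 399.]
90 [324. 417.]
```

View pics/w44.png

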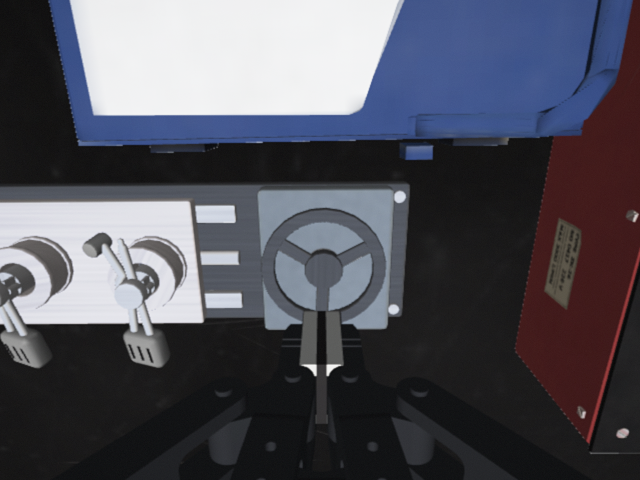

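View pics/s44.png

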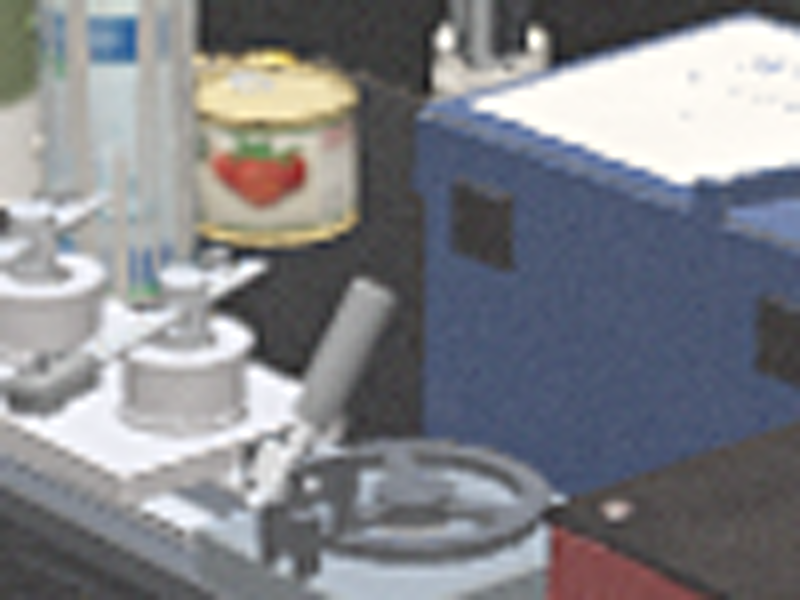

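play_rows --motion "0.0 -0.002 -0.001 -0.04 0; 0.0 0 0 -0.04 0; 0.0 0 0 -0.014 0; 0.0 0 0 0 0; 0.0 0 0 0 0"

```text
t: 53.7
tool_pos: [0.682, -0.1021, 0.1077]
ee_rot: [-2.222, 2.22, -0.003]
ft_force: [0.4, 0.0, 0.1]
gripper_width: -0.0001
```

play_rows --motion "0.0 -0.015 0 0 0; 0.0 -0.015 0 0 0; 0.0 -0.01 0 0 0; 0.0 -0.008 0 0 0; 0.0 0 0 0 0"

```text
t: 54.2
tool_pos: [0.633, -0.1017, 0.107]
ee_rot: [-2.222, 2.22, -0.0]
ft_force: [0.1, -0.4, -0.3]
gripper_width: 0.0002
```

play_rows --motion "0.0 -0.005 0 0 0; 0.0 -0.005 0 0 0; 0.0 0 0 0 0"

```text
t: 54.5
tool_pos: [0.6229, -0.1016, 0.1059]
ee_rot: [2.222, -2.22, -0.001]
ft_force: [0.4, 0.2, 0.2]
gripper_width: 0.0001
```

```bash
python3 - <<'E'
from h import *
print(arm.state()['tool_pos'],arm.state()['ft_force'])
f=grab('side'); zoom(f,(320,160,420,235),'s45.png')
f=grab('wrist','w45.png')
E
```

```text
[ 0.6229383  -0.1015862   0.10589522] [0.40808704 0.22428643 0.24967924]
```

View pics/s45.png

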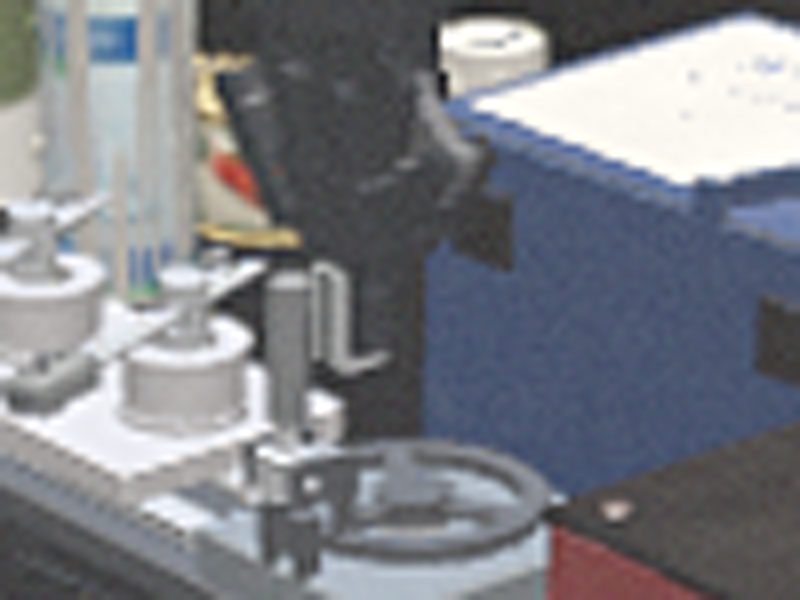

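View pics/w45.png

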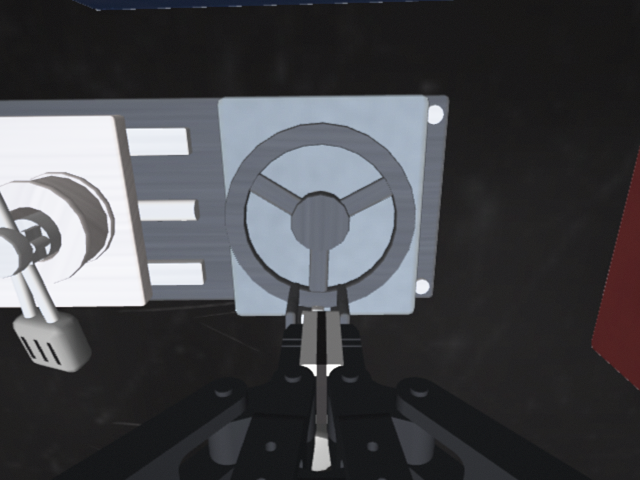

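play_rows --motion "0.0 -0.005 0 0 0; 0.0 -0.004 0 0 0; 0.0 0 0 0 0; 0.0 0 0 0 0"

```text
t: 55.0
tool_pos: [0.6146, -0.1015, 0.1061]
ee_rot: [2.223, -2.22, 0.001]
ft_force: [0.1, -0.6, 0.6]
gripper_width: 0.0
```

play_rows --motion "0.0 -0.003 0 0 0; 0.0 -0.001 0 0 0; 0.0 0 0 0 0"

```text
t: 55.3
tool_pos: [0.6143, -0.1012, 0.1064]
ee_rot: [-2.221, 2.216, -0.011]
ft_force: [9.4, -1.0, -6.4]
gripper_width: 0.0005
```

play_rows --motion "0.0 0.015 0 0.02 0; 0.02 0.0 0 0.045 0; 0.05 -0.016 0 0.045 0; 0.05 -0.018 0 0 0; 0.05 0 0 0 0"

```text
t: 55.8
tool_pos: [0.5899, -0.1024, 0.2173]
ee_rot: [-2.22, 2.221, 0.001]
ft_force: [0.1, -0.3, -0.8]
gripper_width: 0.05
```

play_rows --motion "0.05 0 0 0 0; 0.05 0 0 0 0"

```text
t: 56.0
tool_pos: [0.5917, -0.1006, 0.215]
ee_rot: [2.223, -2.218, -0.002]
ft_force: [-0.9, 0.1, -0.4]
gripper_width: 0.0501
```

```bash
python3 - <<'E'
from h import *
s=arm.state(); print(s['tool_pos'],s['joint_pos'].round(2),R.from_rotvec(s['ee_rot']).as_matrix().round(3)[:,0])
f=grab('wrist','w46.png')
E
```

```text
[ 0.59166994 -0.10060597  0.21495251] [-0.66  0.53  1.07  1.7  -0.49  1.21 -1.03] [ 0.003 -1.    -0.   ]
```

View pics/w46.png

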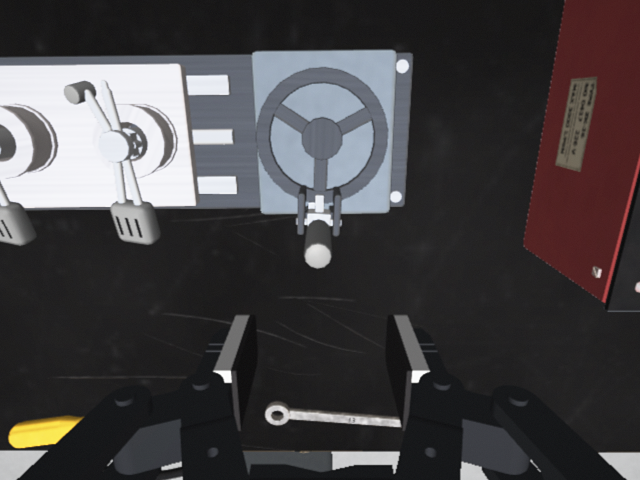

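play_rows --motion "0.05 0.0035 -0.0003 -0.04 0; 0.05 0 0 -0.04 0; 0.05 0 0 -0.025 0; 0.05 0 0 -0.004 0; 0.05 0 0 0 0"

```text
t: 56.55
tool_pos: [0.5949, -0.1019, 0.1063]
ee_rot: [2.222, -2.219, -0.001]
ft_force: [0.3, -1.1, 0.6]
gripper_width: 0.0501
```

play_rows --motion "0.01 0 0 0 0; 0.01 0 0 0 0; 0.01 0 0 0 0; 0.01 0 0 0 0" --force 40

```text
t: 56.95
tool_pos: [0.5962, -0.1018, 0.1087]
ee_rot: [-2.222, 2.218, -0.003]
ft_force: [0.6, 0.9, 6.8]
gripper_width: 0.0151
```

```bash
python3 - <<'E'
import numpy as np
r=.056
th=np.radians(np.arange(0,366,7.5))
x=-r*np.cos(th); y=r*np.sin(th)
d=np.c_[np.diff(x),np.diff(y)].round(4)
for i in range(0,len(d),4):
    print(int(np.degrees(th[i])),'; '.join('0.01 %.4f %.4f 0 0'%tuple(q) for q in d[i:i+4]))
E
```

```text
0 0.01 0.0005 0.0073 0 0; 0.01 0.0014 0.0072 0 0; 0.01 0.0024 0.0069 0 0; 0.01 0.0032 0.0066 0 0
29 0.01 0.0041 0.0061 0 0; 0.01 0.0048 0.0055 0 0; 0.01 0.0055 0.0048 0 0; 0.01 0.0061 0.0041 0 0
59 0.01 0.0066 0.0032 0 0; 0.01 0.0069 0.0024 0 0; 0.01 0.0072 0.0014 0 0; 0.01 0.0073 0.0005 0 0
90 0.01 0.0073 -0.0005 0 0; 0.01 0.0072 -0.0014 0 0; 0.01 0.0069 -0.0024 0 0; 0.01 0.0066 -0.0032 0 0
119 0.01 0.0061 -0.0041 0 0; 0.01 0.0055 -0.0048 0 0; 0.01 0.0048 -0.0055 0 0; 0.01 0.0041 -0.0061 0 0
150 0.01 0.0032 -0.0066 0 0; 0.01 0.0024 -0.0069 0 0; 0.01 0.0014 -0.0072 0 0; 0.01 0.0005 -0.0073 0 0
180 0.01 -0.0005 -0.0073 0 0; 0.01 -0.0014 -0.0072 0 0; 0.01 -0.0024 -0.0069 0 0; 0.01 -0.0032 -0.0066 0 0
210 0.01 -0.0041 -0.0061 0 0; 0.01 -0.0048 -0.0055 0 0; 0.01 -0.0055 -0.0048 0 0; 0.01 -0.0061 -0.0041 0 0
239 0.01 -0.0066 -0.0032 0 0; 0.01 -0.0069 -0.0024 0 0; 0.01 -0.0072 -0.0014 0 0; 0.01 -0.0073 -0.0005 0 0
270 0.01 -0.0073 0.0005 0 0; 0.01 -0.0072 0.0014 0 0; 0.01 -0.0069 0.0024 0 0; 0.01 -0.0066 0.0032 0 0
300 0.01 -0.0061 0.0041 0 0; 0.01 -0.0055 0.0048 0 0; 0.01 -0.0048 0.0055 0 0; 0.01 -0.0041 0.0061 0 0
330 0.01 -0.0032 0.0066 0 0; 0.01 -0.0024 0.0069 0 0; 0.01 -0.0014 0.0072 0 0; 0.01 -0.0005 0.0073 0 0
```

play_rows --motion "0.01 0.0005 0.0073 0 0; 0.01 0.0014 0.0072 0 0; 0.01 0.0024 0.0069 0 0; 0.01 0.0032 0.0066 0 0; 0.01 0 0 0 0"

```text
t: 57.45
tool_pos: [0.6035, -0.0742, 0.1085]
ee_rot: [-2.222, 2.22, -0.004]
ft_force: [-1.2, -0.9, 6.5]
gripper_width: 0.0146
```

```bash
python3 - <<'E'
from h import *
s=arm.state(); p=s['tool_pos']; print(p,s['ft_force']); c=np.array([.652,-.1015]); d=p[:2]-c; print(np.hypot(*d),180-np.degrees(np.arctan2(d[1],d[0])))
f=grab('wrist','w47.png')
E
```

```text
[ 0.60354159 -0.07417052  0.10850317] [-1.16832199 -0.88618072  6.51122029]
0.0556337879165139 29.42204049252885
```

View pics/w47.png

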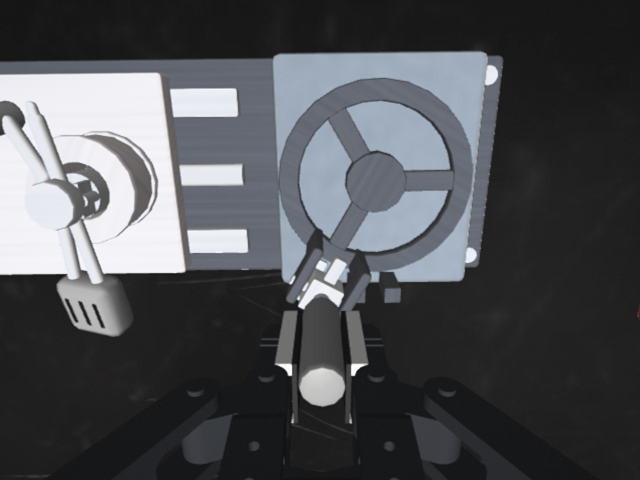

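Turning works, 29° with low force. Continue round.

play_rows --motion "0.01 0.0041 0.0061 0 0; 0.01 0.0048 0.0055 0 0; 0.01 0.0055 0.0048 0 0; 0.01 0.0061 0.0041 0 0"

```text
t: 57.9
tool_pos: [0.6224, -0.055, 0.1083]
ee_rot: [2.219, -2.221, 0.001]
ft_force: [-0.7, 3.1, 6.6]
gripper_width: 0.015
```

play_rows --motion "0.01 0.0066 0.0032 0 0; 0.01 0.0069 0.0024 0 0; 0.01 0.0072 0.0014 0 0; 0.01 0.0073 0.0005 0 0; 0.01 0 0 0 0"

```text
t: 58.4
tool_pos: [0.651, -0.0452, 0.1082]
ee_rot: [-2.222, 2.22, 0.003]
ft_force: [-4.0, 1.0, 7.8]
gripper_width: 0.0147
```

```bash
cat > ck.py <<'E'
from h import *
import sys
s=arm.state(); p=s['tool_pos']; print(p.round(4),s['ft_force'].round(1),s['joint_pos'].round(2)); c=np.array([.652,-.1015]); d=p[:2]-c; print(np.hypot(*d),180-np.degrees(np.arctan2(d[1],d[0])))
f=grab('wrist',sys.argv[1])
E
python3 ck.py w48.png
```

```text
[ 0.651  -0.0452  0.1082] [-4.   1.   7.8] [-0.61  0.72  0.93  1.67 -0.64  1.09 -1.06]
0.056271761734521586 89.00549899814106
```

View pics/w48.png

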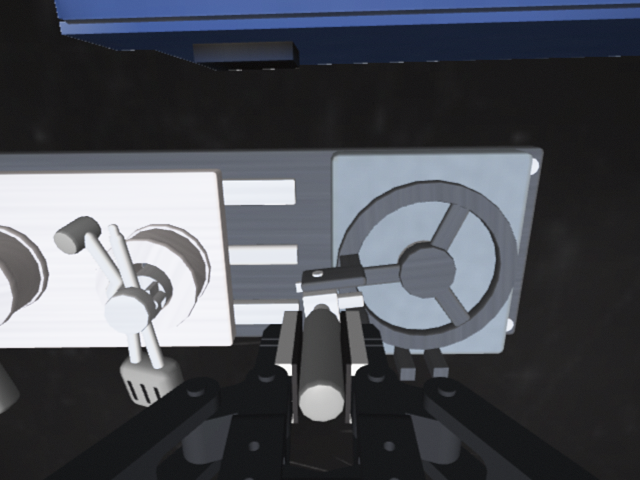

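play_rows --motion "0.01 0.0073 -0.0005 0 0; 0.01 0.0072 -0.0014 0 0; 0.01 0.0069 -0.0024 0 0; 0.01 0.0066 -0.0032 0 0"

```text
t: 58.85
tool_pos: [0.6799, -0.0487, 0.1083]
ee_rot: [-2.221, 2.214, 0.008]
ft_force: [-4.4, 6.8, 9.6]
gripper_width: 0.0151
```

play_rows --motion "0.01 0.0061 -0.0041 0 0; 0.01 0.0055 -0.0048 0 0; 0.01 0.0048 -0.0055 0 0; 0.01 0.0041 -0.0061 0 0; 0.01 0 0 0 0"

```text
t: 59.35
tool_pos: [0.7006, -0.0741, 0.1074]
ee_rot: [-2.222, 2.22, -0.003]
ft_force: [2.2, -0.6, 0.7]
gripper_width: 0.0096
```

```bash
python3 ck.py w49.png
```

```text
[ 0.7006 -0.0741  0.1074] [ 2.2 -0.6  0.7] [-0.51  0.79  0.9   1.53 -0.66  1.14 -1.04]
0.055754247338705716 150.60732104197336
```

View pics/w49.png

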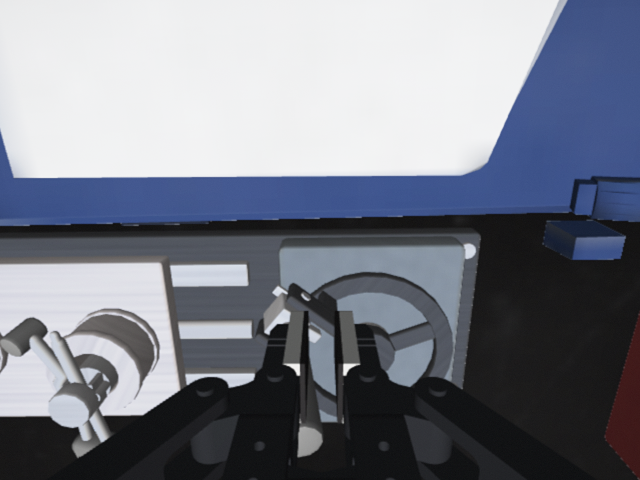

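play_rows --motion "0.03 0 0 0 0; 0.03 0 0 0.04 0; 0.03 0 0 0.045 0; 0.03 -0.03 0 0.03 0; 0.03 0 0 0 0"

```text
t: 59.9
tool_pos: [0.6681, -0.0769, 0.2268]
ee_rot: [-2.218, 2.222, -0.006]
ft_force: [1.0, -1.0, -0.0]
gripper_width: 0.0303
```

play_rows --motion "0.03 -0.03 0 0 0; 0.03 0 0 0 0; 0.03 0 0 0 0"

```text
t: 60.2
tool_pos: [0.6386, -0.0734, 0.221]
ee_rot: [2.222, -2.22, -0.003]
ft_force: [0.6, -0.2, -0.4]
gripper_width: 0.03
```

```bash
python3 ck.py w50.png
```

```text
[ 0.6386 -0.0734  0.221 ] [ 0.6 -0.2 -0.4] [-0.63  0.6   1.03  1.58 -0.53  1.27 -1.09]
0.03111512756695422 64.39864740485024
```

View pics/w50.png

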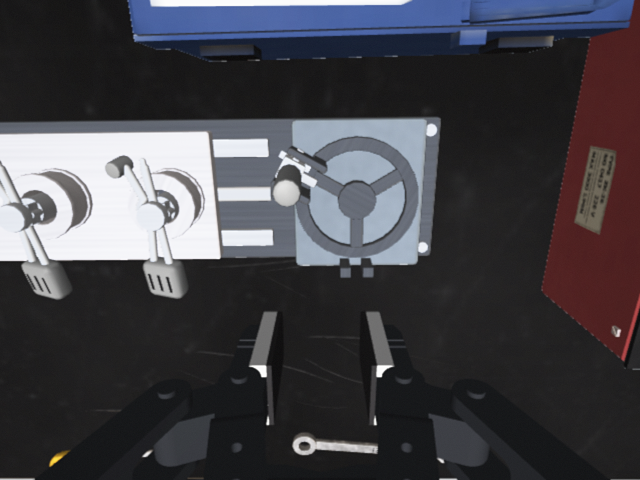

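```bash
python3 - <<'E'
from h import *
f=grab('wrist')
h=at_z(f,287,191,.143); w=at_z(f,357,200,.05); hinge=at_z(f,295,167,.08)
print(h,w,hinge); 
for c in ([.652,-.1015],w[:2]):
    d=h[:2]-c; print(np.hypot(*d),180-np.degrees(np.arctan2(d[1],d[0])))
E
```

```text
[ 0.67843486 -0.05413317  0.143     ] [ 0.65216846 -0.10054217  0.05      ] [ 0.68196427 -0.05481304  0.08      ]
0.054244063728242156 119.16536407916153
0.05332653477315661 119.50883773424529
```

play_rows --motion "0.05 0.004 0.002 0 8.5; 0.05 0.004 0.002 0 8.5; 0.05 0.004 0.002 0 8.5; 0.05 0.004 0.002 0 8.5; 0.05 0.004 0.002 0 8.5"

```text
t: 60.8
tool_pos: [0.6603, -0.0636, 0.2215]
ee_rot: [2.88, -1.254, -0.0]
ft_force: [0.4, -0.1, -0.1]
gripper_width: 0.0499
```

play_rows --motion "0.05 0.004 0.002 0 8.5; 0.05 0.004 0.002 0 8.5; 0.05 0.004 0.002 0 8.5; 0.05 0.004 0.002 0 8.5; 0.05 0.004 0.002 0 8.5"

```text
t: 61.3
tool_pos: [0.6803, -0.0537, 0.2213]
ee_rot: [3.139, -0.125, -0.001]
ft_force: [1.0, 0.8, 0.6]
gripper_width: 0.05
```

play_rows --motion "0.05 0 0 0 8.5; 0.05 0 0 0 8.5; 0.05 0 0 0 8.5; 0.05 0 0 0 8.5; 0.05 0 0 0 8.5"

```text
t: 61.8
tool_pos: [0.6801, -0.0539, 0.2213]
ee_rot: [-2.971, -1.021, 0.001]
ft_force: [1.0, -0.0, -0.0]
gripper_width: 0.0501
```

play_rows --motion "0.05 0 0 0 8.5; 0.05 0 0 0 8.5; 0.05 0 0 0 8.5; 0.05 0 0 0 8.5; 0.05 0 0 0 8.5"

```text
t: 62.3
tool_pos: [0.6801, -0.0539, 0.2213]
ee_rot: [-2.399, -2.028, 0.001]
ft_force: [0.0, -0.5, -0.5]
gripper_width: 0.0503
```

```bash
python3 ck.py w51.png; python3 -c "
from h import *
s=arm.state(); print(np.degrees(2*np.arctan2(s['ee_rot'][1],s['ee_rot'][0])))"
```

```text
[ 0.6801 -0.0539  0.2213] [ 0.  -0.5 -0.5] [-0.2   0.48  0.32  1.47 -0.16  1.22  1.54]
0.05528274758953953 120.58976298552957
-279.3811156978259
```

View pics/w51.png

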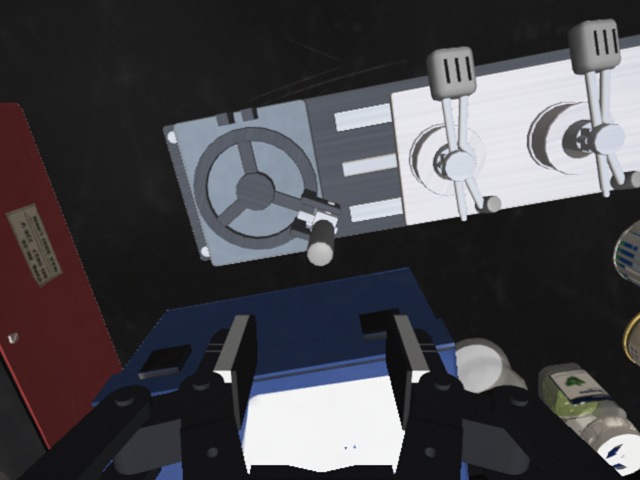

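play_rows --motion "0.05 0 0 0 8.5; 0.05 0 0 0 8.5; 0.05 0 0 0 8.5; 0.05 0 0 0 8.5; 0.05 0 0 0 8.5"

```text
t: 62.85
tool_pos: [0.68, -0.0539, 0.2214]
ee_rot: [-1.504, -2.757, 0.0]
ft_force: [0.5, 0.1, 0.1]
gripper_width: 0.0498
```

play_rows --motion "0.05 0 0 0 8.5; 0.05 0 0 0 8.0; 0.05 0 0 0 0; 0.05 0 0 0 0"

```text
t: 63.25
tool_pos: [0.6798, -0.054, 0.2216]
ee_rot: [-1.105, -2.94, 0.0]
ft_force: [-0.3, 0.4, -0.1]
gripper_width: 0.0502
```

```bash
python3 ck.py w52.png; python3 - <<'E'
from h import *
s=arm.state(); print(np.degrees(2*np.arctan2(s['ee_rot'][1],s['ee_rot'][0])))
f=grab('wrist')
E
```

```text
[ 0.6798 -0.054   0.2216] [-0.3  0.4 -0.1] [-0.06  0.46  0.11  1.46 -0.05  1.22  2.48]
0.055033055673176026 120.36529637234683
-221.13386651404585
```

View pics/w52.png

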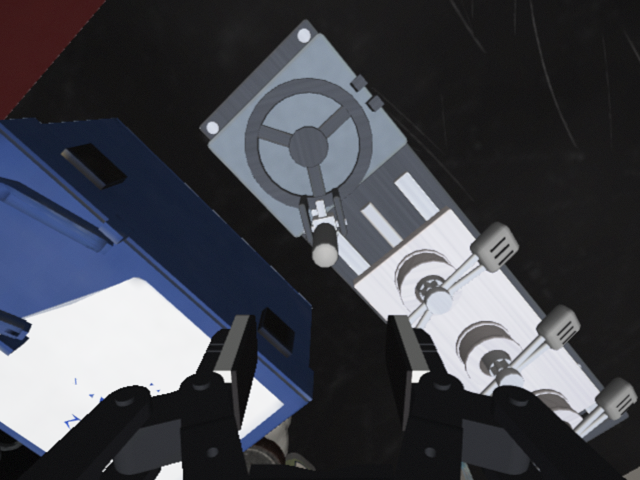

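```bash
python3 - <<'E'
from h import *
f=grab('wrist')
print(at_z(f,324,256,.143), at_z(f,308,147,.05), arm.state()['tool_pos'])
E
```

```text
[ 0.67696695 -0.05344011  0.143     ] [ 0.65145873 -0.10002895  0.05      ] [ 0.67968414 -0.05379887  0.22183217]
```

play_rows --motion "0.05 -0.0015 0.001 -0.04 0; 0.05 0 0 -0.04 0; 0.05 0 0 -0.028 0; 0.05 0 0 -0.005 0; 0.05 0 0 0 0"

```text
t: 63.9
tool_pos: [0.6778, -0.0527, 0.1085]
ee_rot: [-1.098, -2.942, 0.001]
ft_force: [0.3, 0.9, 0.3]
gripper_width: 0.0502
```

play_rows --motion "0.01 0 0 0 0; 0.01 0 0 0 0; 0.01 0 0 0 0; 0.01 0 0 0 0" --force 60

```text
t: 64.3
tool_pos: [0.6796, -0.0525, 0.1114]
ee_rot: [1.097, 2.94, 0.003]
ft_force: [-0.8, 1.2, 6.2]
gripper_width: 0.0142
```

```bash
python3 ck.py w53.png
```

```text
[ 0.6796 -0.0525  0.1114] [-0.8  1.2  6.2] [-0.05  0.56  0.1   1.58 -0.06  1.01  2.49]
0.05618055737404606 119.38747113260182
```

View pics/w53.png

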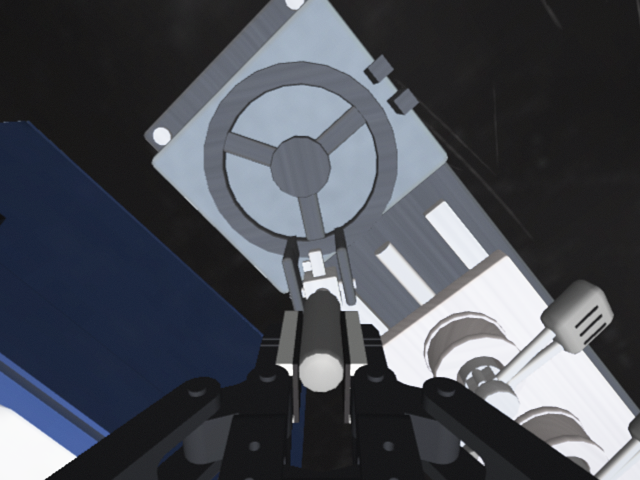

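Gripped at θ≈119.4°. Follow the circle from 120° with yaw −7.5° per row.

play_rows --motion "0.01 0.0061 -0.0041 0 -7.5; 0.01 0.0055 -0.0048 0 -7.5; 0.01 0.0048 -0.0055 0 -7.5; 0.01 0.0041 -0.0061 0 -7.5"

```text
t: 64.75
tool_pos: [0.7, -0.073, 0.1114]
ee_rot: [1.828, 2.553, 0.004]
ft_force: [-2.6, 0.7, 6.8]
gripper_width: 0.0141
```

play_rows --motion "0.01 0.0032 -0.0066 0 -7.5; 0.01 0.0024 -0.0069 0 -7.5; 0.01 0.0014 -0.0072 0 -7.5; 0.01 0.0005 -0.0073 0 -7.5; 0.01 0 0 0 0"

```text
t: 65.25
tool_pos: [0.7074, -0.1016, 0.1114]
ee_rot: [2.425, 1.994, 0.005]
ft_force: [-1.5, 1.1, 7.3]
gripper_width: 0.0145
```

```bash
python3 ck.py w54.png
```

```text
[ 0.7074 -0.1016  0.1114] [-1.5  1.1  7.3] [-0.14  0.63  0.35  1.49 -0.24  1.05  1.63]
0.05544929681221403 180.0828962512647
```

View pics/w54.png

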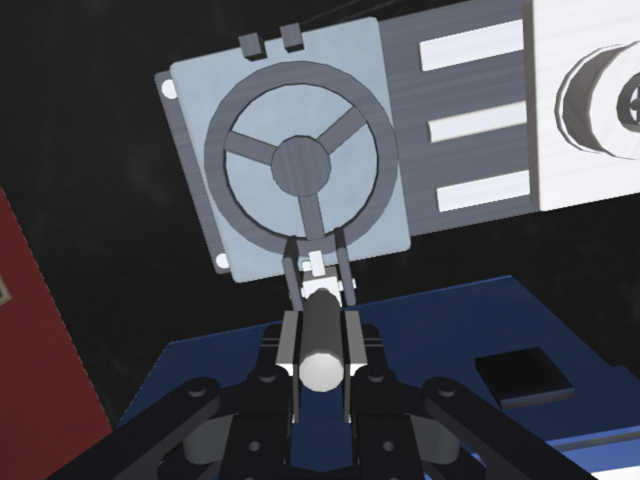

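Perfect at 180°. Continue.

play_rows --motion "0.01 -0.0005 -0.0073 0 -7.5; 0.01 -0.0014 -0.0072 0 -7.5; 0.01 -0.0024 -0.0069 0 -7.5; 0.01 -0.0032 -0.0066 0 -7.5"

```text
t: 65.7
tool_pos: [0.7, -0.1288, 0.1114]
ee_rot: [2.86, 1.298, 0.006]
ft_force: [-0.3, 1.6, 7.3]
gripper_width: 0.0142
```

play_rows --motion "0.01 -0.0041 -0.0061 0 -7.5; 0.01 -0.0048 -0.0055 0 -7.5; 0.01 -0.0055 -0.0048 0 -7.5; 0.01 -0.0061 -0.0041 0 -7.5; 0.01 0 0 0 0"

```text
t: 66.2
tool_pos: [0.6792, -0.1495, 0.1115]
ee_rot: [-3.099, -0.516, -0.006]
ft_force: [0.6, 1.7, 6.7]
gripper_width: 0.0144
```

```bash
python3 ck.py w55.png
```

```text
[ 0.6792 -0.1495  0.1115] [0.6 1.7 6.7] [-0.24  0.66  0.6   1.55 -0.41  1.06  0.8 ]
0.05521896100815443 240.47259280147537
```

View pics/w55.png

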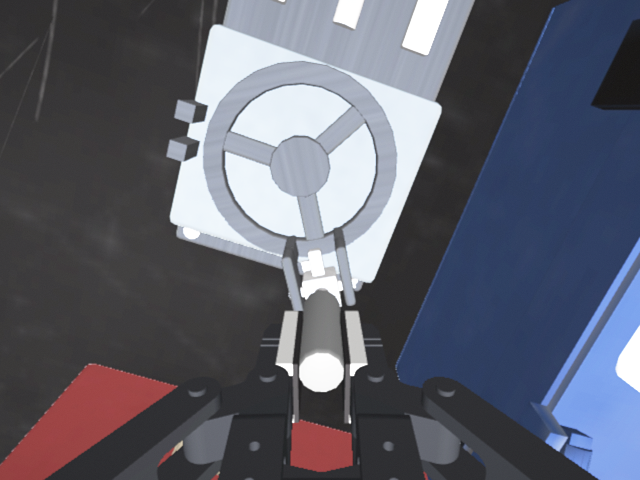

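play_rows --motion "0.01 -0.0066 -0.0032 0 -7.5; 0.01 -0.0069 -0.0024 0 -7.5; 0.01 -0.0072 -0.0014 0 -7.5; 0.01 -0.0073 -0.0005 0 -7.5"

```text
t: 66.65
tool_pos: [0.6518, -0.1569, 0.1114]
ee_rot: [-3.125, 0.306, -0.007]
ft_force: [0.5, 1.6, 7.2]
gripper_width: 0.0143
```

play_rows --motion "0.01 -0.0073 0.0005 0 -7.5; 0.01 -0.0072 0.0014 0 -7.5; 0.01 -0.0069 0.0024 0 -7.5; 0.01 -0.0066 0.0032 0 -7.5; 0.01 0 0 0 0"

```text
t: 67.15
tool_pos: [0.6236, -0.1493, 0.1114]
ee_rot: [-2.941, 1.099, -0.006]
ft_force: [0.5, 1.2, 7.7]
gripper_width: 0.0144
```

```bash
python3 ck.py w56.png
```

```text
[ 0.6236 -0.1493  0.1114] [0.5 1.2 7.7] [-0.43  0.66  0.88  1.7  -0.58  1.05 -0.08]
0.05559726264633305 300.71116399949005
```

View pics/w56.png

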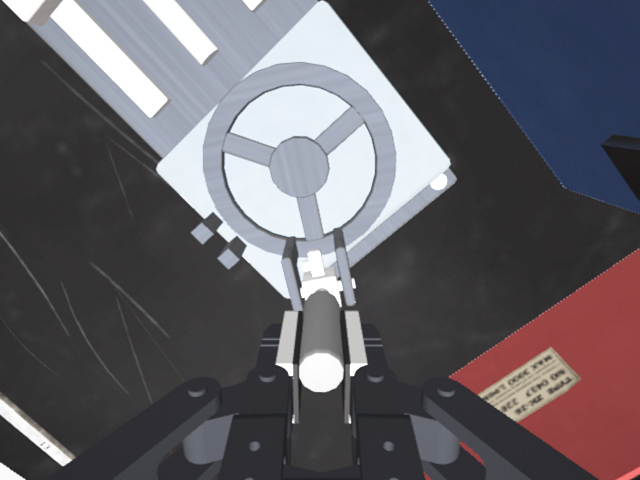

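play_rows --motion "0.01 -0.0061 0.0041 0 -7.5; 0.01 -0.0055 0.0048 0 -7.5; 0.01 -0.0048 0.0055 0 -7.5; 0.01 -0.0041 0.0061 0 -7.5"

```text
t: 67.6
tool_pos: [0.6034, -0.1292, 0.1114]
ee_rot: [-2.553, 1.826, -0.006]
ft_force: [-0.2, 0.9, 6.7]
gripper_width: 0.0142
```

play_rows --motion "0.01 -0.0032 0.0066 0 -7.5; 0.01 -0.0024 0.0069 0 -7.5; 0.01 -0.0014 0.0072 0 -7.5; 0.01 -0.0005 0.0073 0 -6; 0.01 0 0 0 0"

```text
t: 68.1
tool_pos: [0.5959, -0.1019, 0.1114]
ee_rot: [-2.03, 2.396, -0.007]
ft_force: [-1.3, -0.5, 8.2]
gripper_width: 0.0145
```

```bash
python3 ck.py w57.png
```

```text
[ 0.5959 -0.1019  0.1114] [-1.3 -0.5  8.2] [-0.67  0.75  1.15  1.8  -0.76  1.11 -0.99]
0.05613764577639618 359.5941910971225
```

View pics/w57.png

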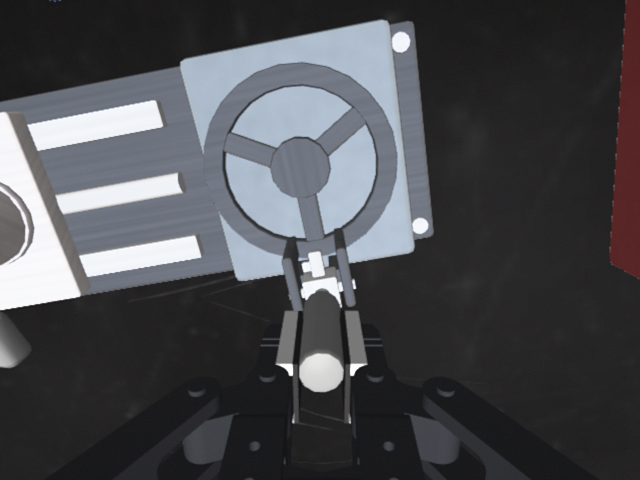

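Nearly at 360°. Push on in +y until the stop resists.

play_rows --motion "0.01 0.0001 0.0015 0 0; 0.01 0.0001 0.0015 0 0; 0.01 0 0 0 0"

```text
t: 68.45
tool_pos: [0.5957, -0.1013, 0.1114]
ee_rot: [-2.029, 2.398, -0.01]
ft_force: [0.2, -3.2, 6.7]
gripper_width: 0.0148
```

play_rows --motion "0.01 0 0.002 0 0; 0.01 0 0.002 0 0; 0.01 0 0 0 0"

```text
t: 68.75
tool_pos: [0.5955, -0.1007, 0.1115]
ee_rot: [2.025, -2.399, 0.018]
ft_force: [0.7, -9.3, 2.3]
gripper_width: 0.0141
```

play_rows --motion "0.05 0 -0.003 0 0; 0.05 0 0 0 0; 0.05 0 0 0 0; 0.05 0 0 0.04 0; 0.05 0 0 0.045 0"

```text
t: 69.25
tool_pos: [0.5932, -0.0956, 0.1932]
ee_rot: [2.031, -2.393, -0.006]
ft_force: [1.4, 0.2, 1.3]
gripper_width: 0.0499
```

play_rows --motion "0.05 0 0.02 0.045 0; 0.05 -0.01 0.04 0.04 0; 0.05 -0.01 0.04 0.02 0; 0.05 0 0 0 0; 0.05 0 0 0 0"

```text
t: 69.75
tool_pos: [0.5757, -0.0002, 0.2938]
ee_rot: [-2.037, 2.391, 0.001]
ft_force: [-0.5, 0.0, -0.6]
gripper_width: 0.0498
```

```bash
python3 ck.py w58.png; python3 - <<'E'
from h import *
f=np.load('w39.npy',allow_pickle=True).item()
g=grab('side'); zoom(g,(255,150,405,255),'s58.png')
E
```

```text
[ 5.757e-01 -2.000e-04  2.938e-01] [-0.5  0.  -0.6] [-1.    0.57  1.38  1.65 -0.57  1.4  -1.27]
0.1267817801877108 53.00738022067631
```

View pics/w58.png

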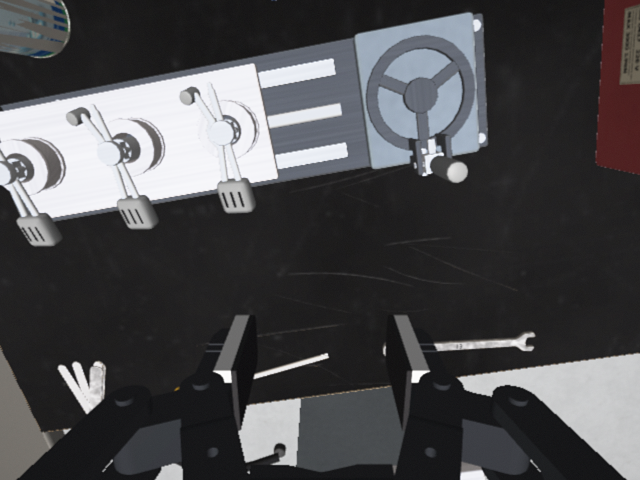

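View pics/s58.png

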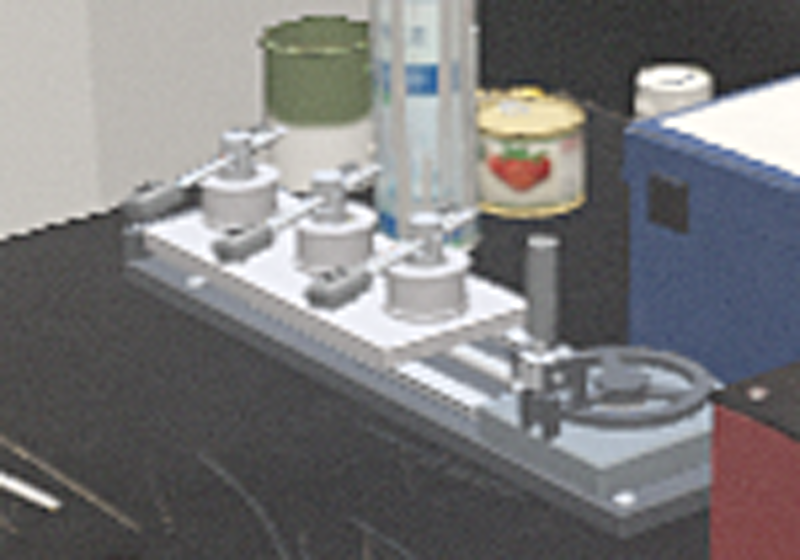

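```bash
python3 - <<'E'
from h import *
f=grab('wrist'); 
h=at_z(f,456,171,.143); w=at_z(f,420,96,.05); d=h-w; print(h,w,180-np.degrees(np.arctan2(d[1],d[0])))
d=h[:2]-np.array([.652,-.1008]); print(180-np.degrees(np.arctan2(d[1],d[0])))
print('stud3',at_z(f,220.5,131,.094),'stud2',at_z(f,113,151,.094))
zoom(f,(0,60,280,260),'z58.png'); zoom(f,(350,20,500,190),'z58b.png')
E
```

```text
[ 0.59726118 -0.1030883   0.143     ] [ 0.64887539 -0.1031937   0.05      ] 0.11700410815220152
357.60620379552853
stud3 [0.6499351  0.06631414 0.094     ] stud2 [0.64902435 0.15616902 0.094     ]
```

View pics/z58.png

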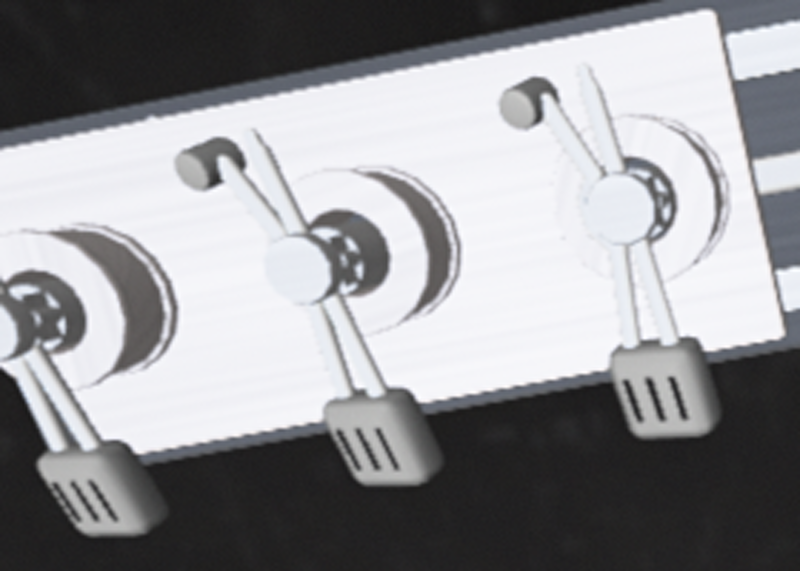

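View pics/z58b.png

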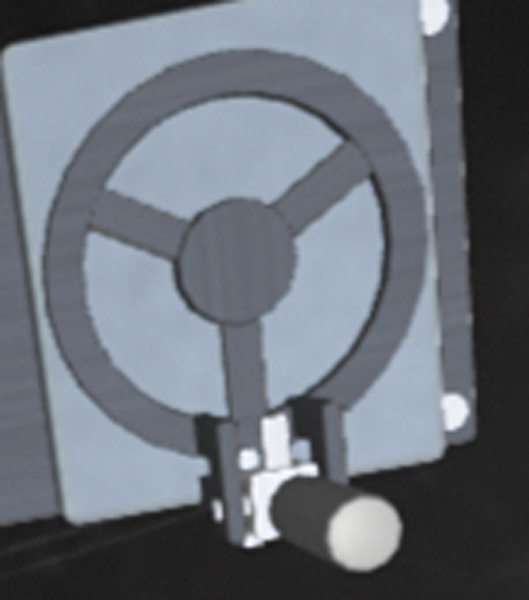

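play_rows --motion "0.0 0.004 -0.045 -0.015 2; 0.0 0.004 -0.045 -0.015 2; 0.0 0.004 -0.045 -0.015 2; 0.0 0.004 -0.015 -0.015 2; 0.0 0.004 0 0 0"

```text
t: 70.4
tool_pos: [0.5926, -0.1574, 0.2318]
ee_rot: [2.181, -2.257, -0.004]
ft_force: [-0.1, -0.1, -0.9]
gripper_width: -0.0001
```

play_rows --motion "0.0 0 0 0 0; 0.0 0 0 0 0"

```text
t: 70.6
tool_pos: [0.5961, -0.1516, 0.234]
ee_rot: [-2.195, 2.248, 0.0]
ft_force: [0.4, 0.6, 0.3]
gripper_width: -0.0002
```

```bash
python3 ck.py w59.png; python3 - <<'E'
from h import *
f=grab('wrist')
for t in (350,355,357.5,360): 
    a=np.radians(180-t); print(t,proj(f,[.652+.056*np.cos(a),-.101+.056*np.sin(a),.143]).round(0))
E
```

```text
[ 0.5961 -0.1516  0.234 ] [0.4 0.6 0.3] [-0.61  0.62  1.2   1.64 -0.59  1.3  -0.9 ]
0.07508895987017453 318.1311428829937
350 [255. 251.]
355 [247. 252.]
357.5 [243. 253.]
360 [239. 253.]
```

View pics/w59.png

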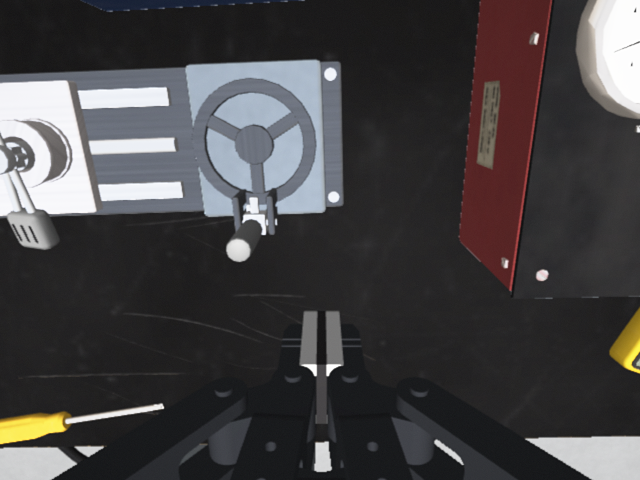

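play_rows --motion "0.0 0 0 -0.045 0; 0.0 0 0 -0.045 0; 0.0 0 0 -0.028 0; 0.0 0 0 -0.005 0; 0.0 0 0 0 0"

```text
t: 71.2
tool_pos: [0.5958, -0.1517, 0.1111]
ee_rot: [2.195, -2.247, 0.0]
ft_force: [0.9, 0.1, 0.2]
gripper_width: 0.0001
```

play_rows --motion "0.0 0 0.01 0 0; 0.0 0 0.008 0 0; 0.0 0 0.004 0 0; 0.0 0 0 0 0"

```text
t: 71.6
tool_pos: [0.5964, -0.129, 0.1115]
ee_rot: [-2.196, 2.245, -0.001]
ft_force: [0.6, -0.5, 0.9]
gripper_width: -0.0001
```

play_rows --motion "0.0 0 0.003 0 0; 0.0 0 0.002 0 0; 0.0 0 0.001 0 0; 0.0 0 0 0 0"

```text
t: 72.0
tool_pos: [0.5956, -0.1244, 0.1108]
ee_rot: [2.194, -2.249, -0.0]
ft_force: [-0.0, 0.3, 0.4]
gripper_width: 0.0
```

play_rows --motion "0.0 0 0.002 0 0; 0.0 0 0.002 0 0; 0.0 0 0 0 0"

```text
t: 72.3
tool_pos: [0.5952, -0.123, 0.111]
ee_rot: [2.19, -2.248, 0.005]
ft_force: [0.0, -5.1, -2.1]
gripper_width: -0.0001
```

play_rows --motion "0.0 0 0.002 0 0; 0.0 0 0 0 0"

```text
t: 72.5
tool_pos: [0.5949, -0.1228, 0.1111]
ee_rot: [2.187, -2.248, 0.009]
ft_force: [-0.4, -7.6, -2.5]
gripper_width: 0.0001
```

play_rows --motion "0.0 0 -0.02 0 0; 0.0 0 -0.01 0.02 0; 0.0 0 0 0.045 0; 0.0 -0.005 0.04 0.045 0; 0.0 -0.005 0.045 0.02 0"

```text
t: 73.0
tool_pos: [0.5871, -0.0733, 0.2368]
ee_rot: [-2.185, 2.254, -0.007]
ft_force: [1.2, 0.6, 0.6]
gripper_width: 0.0004
```

play_rows --motion "0.05 -0.005 0.045 0.02 0; 0.05 -0.005 0.045 0.02 0; 0.05 0 0.045 0 0; 0.05 0 0 0 0; 0.05 0 0 0 0"

```text
t: 73.5
tool_pos: [0.5762, 0.0665, 0.2728]
ee_rot: [2.197, -2.244, -0.001]
ft_force: [-0.1, 0.1, -0.0]
gripper_width: 0.0499
```

play_rows --motion "0.05 0 0.045 0 0; 0.05 0 0.03 0 0;0.05 0 0 0 0; 0.05 0 0 0 0; 0.05 0 0 0 0"

```text
t: 74.0
tool_pos: [0.5764, 0.1368, 0.2733]
ee_rot: [2.189, -2.253, 0.001]
ft_force: [-0.2, -0.7, -0.2]
gripper_width: 0.0503
```

```bash
python3 ck.py w60.png; python3 - <<'E'
from h import *
f=grab('wrist'); zoom(f,(120,40,520,260),'z60.png')
E
```

```text
[0.5764 0.1368 0.2733] [-0.2 -0.7 -0.2] [-1.18  0.6   1.33  1.64 -0.59  1.37 -1.37]
0.249977866742188 72.38763833978535
```

View pics/w60.png

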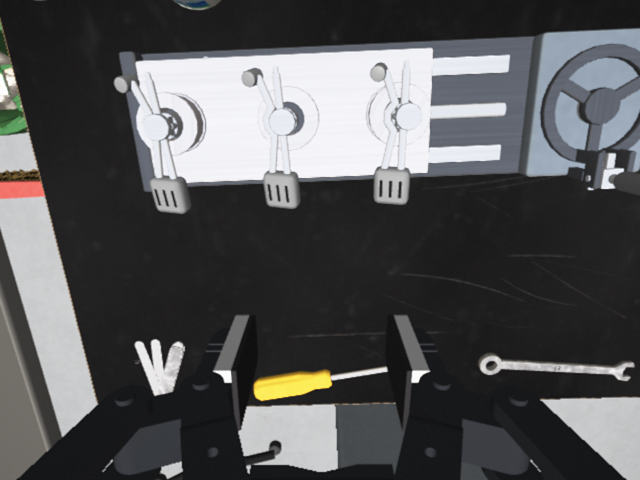

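View pics/z60.png

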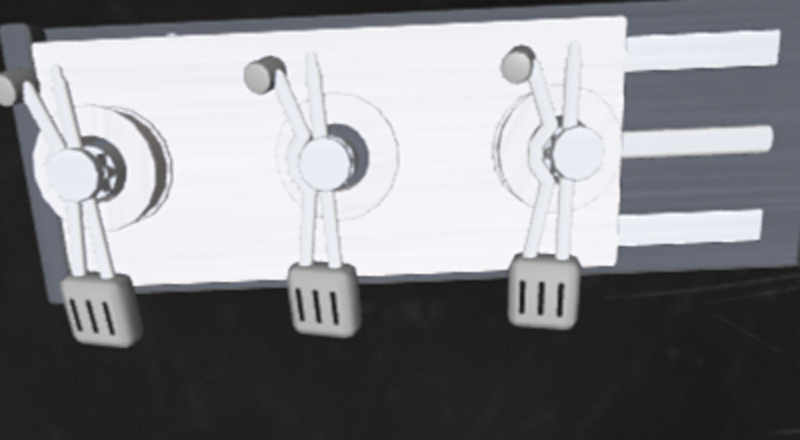

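```bash
python3 - <<'E'
from h import *
f=grab('wrist')
print('stud3',at_z(f,577/2+120,152/2+40,.094),'stud2',at_z(f,326/2+120,162/2+40,.094),'stud1',at_z(f,76/2+120,173/2+40,.094))
s=arm.state(); print(s['t'],s['ft_force'])
print(arm.hand_in())
E
```

```text
stud3 [0.64946898 0.07048479 0.094     ] stud2 [0.64856792 0.16415264 0.094     ] stud1 [0.64729024 0.25817866 0.094     ]
74.15 [-0.26742482 -1.26345103 -0.08591405]
the job is handed in; nothing more can be done
None
```

The job is done and handed in at t ≈ 74 s. All three rollers are seated on their own studs and each is pinned with a clip. After that the crank was swung upright and the handwheel turned one full turn clockwise to its stop.

**Last checks**
- **Clips:** in the final picture all three bent legs sit round their studs. The points on the clips that should line up with the holes came within about 1 mm of the stud centres when I released them. Each clip tilts a few degrees in its hole under its own weight, and stud 1's clip may sit about 1 mm short of dead centre.
- **Carriage:** the studs moved about 39–40 mm in +y (stud 3 from 0.0305 to 0.0705 m, stud 2 from 0.125 to 0.164 m, stud 1 from 0.2197 to 0.258 m). The expected travel is 40 mm.
- **Wheel and crank:** the stop held against a final push of 7.6 N. The crank also resisted about 9 N against its upright stop, and it stands upright in the pictures taken after the turn.

**What went wrong or disagreed**
- The gripper lost the handle twice, once at about 55° of the fold and once at about 120° of the turn. I pushed the handle upright with closed fingers the first time. The second time I regripped it and turned the wrist with the wheel.
- One picture, taken just after I released the wheel, gave stud positions 4–9 mm short of the expected travel. The later picture agrees with 40 mm.

I did not touch any of the listed tools.

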